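Rap out the last hex bushing and set up the board holder

TASK

Set up the board holder: the last brass hex bushing is wedged inside the orange tube, so take the tube from its sloping cradle, turn it mouth down and rap its mouth on the cork-topped block until the bushing comes out, and lay the empty tube back in the cradle as it lay. Drop that bushing and every other hex bushing on the bench fully home, each upright in a hex cup of its own on the holder (any cup), and seat the blue plate flat down over the two alignment pegs between the cups. Leave the other tools and jars where they are.

Things in the scene. Friction and masses are not known exactly. Their poses are not given: they have to be found in the camera images.
- tube: Orange square parts tube, dark band at its closed end: 38 x 38 mm outside, 90 mm long, 4.5 mm walls, 29 mm square bore, floor 6 mm thick, 90 g empty. Origin at the centre of the closed end's outer face; own z runs along the tube to the open mouth (z = 90 mm). It lies in the cradle with the mouth 20 degrees below level; its sides are free for a pinch across the width within 40 mm of the closed end.
- tube_mouth (a point): Centre of the tube's open mouth. Two stiff tabs inside hold the bushing: turned over gently it stays. Each brisk rap of the mouth on the block (mouth down, some 0.15 to 0.35 m/s at contact, stopped dead) pushes the tabs aside a little for good, and after a few raps the bushing drops out. Pressing or slow lowering does nothing.
- cradle: Low white and aluminium cradle, fixed, 120 x 52 mm. Origin under its centre on the bench; own x points level to its low end, where the tube's mouth lies against a low end stop (it covers the lowest 6 mm). Two side cheeks, 44 mm apart inside, reach 16 mm up the tube's sides from 56 to 90 mm from its closed end; the rest of the tube lies on a strip 26 mm wide, its sides free.
- cradle_seat (a point): Where the middle of the tube's axis (45 mm from either end) lies when the tube is in the cradle; 52 mm above the bench.
- pad: Rapping block, fixed: black rubber 100 x 100 mm with a cork top, 12 mm high. Origin under its centre, on the bench.
- bush_1: Brass hexagonal bushing, 24 mm across flats, 24 mm high, 60 g, same both ends (dark hole in each end face). Origin at its centre (12 mm from either end), own z along its axis; a flat faces its own +x (six-fold symmetric). Starts upright on the bench; may be absent.
- bush_2: Brass hexagonal bushing, 24 mm across flats, 24 mm high, 60 g, same both ends (dark hole in each end face). Origin at its centre (12 mm from either end), own z along its axis; a flat faces its own +x (six-fold symmetric). Starts upright on the bench; may be absent.
- bush_3: Brass hexagonal bushing, 24 mm across flats, 24 mm high, 60 g, same both ends (dark hole in each end face). Origin at its centre (12 mm from either end), own z along its axis; a flat faces its own +x (six-fold symmetric). Starts upright on the bench; may be absent.
- bush_5: Brass hexagonal bushing, 24 mm across flats, 24 mm high, 60 g, same both ends (dark hole in each end face). Origin at its centre (12 mm from either end), own z along its axis; a flat faces its own +x (six-fold symmetric). Starts upright on the bench; may be absent.
- bush_4: Brass hexagonal bushing, 24 mm across flats, 24 mm high, 60 g, same both ends (dark hole in each end face). Origin at its centre (12 mm from either end), own z along its axis; a flat faces its own +x (six-fold symmetric). This one starts wedged in the tube, its centre 18.5 mm from the outside of the tube's closed end, its axis along the tube.
- holder: Board holder base, fixed: aluminium slab 170 (own x) x 236 (own y) x 12 mm, origin under its centre on the bench. Six dark steel hex cups stand on it, three along each end, and two 9 mm steel pegs, 22 mm high with tapered tips (4 mm at the very top), stand at own x = 0, y = +40 and -40 mm. The seated plate's origin lies over the holder's origin, 12 mm up.
- cup_1 (a point): Centre of the floor of a hex cup, 12 mm above the bench. The pocket is 26.2 mm across flats, 10 mm deep, its walls 5 mm thick; two of its flats face the holder's own +x and -x. A bushing fully home stands 14 mm proud of the cup.
- cup_2 (a point): Centre of the floor of a hex cup, 12 mm above the bench. The pocket is 26.2 mm across flats, 10 mm deep, its walls 5 mm thick; two of its flats face the holder's own +x and -x. A bushing fully home stands 14 mm proud of the cup.
- cup_3 (a point): Centre of the floor of a hex cup, 12 mm above the bench. The pocket is 26.2 mm across flats, 10 mm deep, its walls 5 mm thick; two of its flats face the holder's own +x and -x. A bushing fully home stands 14 mm proud of the cup.
- cup_4 (a point): Centre of the floor of a hex cup, 12 mm above the bench. The pocket is 26.2 mm across flats, 10 mm deep, its walls 5 mm thick; two of its flats face the holder's own +x and -x. A bushing fully home stands 14 mm proud of the cup.
- cup_5 (a point): Centre of the floor of a hex cup, 12 mm above the bench. The pocket is 26.2 mm across flats, 10 mm deep, its walls 5 mm thick; two of its flats face the holder's own +x and -x. A bushing fully home stands 14 mm proud of the cup.
- cup_6 (a point): Centre of the floor of a hex cup, 12 mm above the bench. The pocket is 26.2 mm across flats, 10 mm deep, its walls 5 mm thick; two of its flats face the holder's own +x and -x. A bushing fully home stands 14 mm proud of the cup.
- plate: Blue board plate with steel inlays, 130 (own x) x 112 (own y) x 8 mm, 220 g, with two 12.5 mm square through holes at own y = +40 and -40 mm. Origin at the centre of its underside, own z up. A black grip bar, 50 mm along own x, 14 mm wide (own y), stands on its centre, its top 38 mm above the underside. It may go on either way round.
- tweezers: Steel tweezers, 120 mm long, lying flat. Not part of the job: leave it alone.
- driver: Screwdriver lying flat. Not part of the job: leave it alone.
- flux: Small jar, 40 mm across, 60 mm high. Not part of the job: leave it alone.
- solvent: Bottle, 48 mm across, 110 mm high. Not part of the job: leave it alone.
- screws_tray: Clear divided screw tray, 90 x 70 x 18 mm. Not part of the job: leave it alone.
- thumb_screw: Thumb screw standing on its 22 mm head, stem up, 28 mm high. Not part of the job: leave it alone.
Things that resemble listed ones, but are neither listed nor needed, are in the scene too. Leave any purple look-alike of the cradle alone.

How it is judged:
On the way, in this order (a step that is already met when the one before it is completed fails the run):
1. the upturned tube is rapped on the block with the bushing still in it (contact force between tube and pad above 3 N and angle between tube's own z axis and vertical above 2.6 rad and z of bush_4 in the frame of tube below 0.042 m and distance between bush_4 and tube below 0.048 m).
2. the wedged bushing is out of the tube (distance between bush_4 and tube above 0.11 m), for 0.1 s.
At the end, for the whole second after the job is handed in: Every bushing present is upright in a cup, within 5 mm of its centre and within 3.5 mm of its floor (either end up); the plate is flat on the holder over the pegs, within 3.5 mm of fully down; the empty tube lies in the cradle, mouth to the low end, within about 15 mm of where it lay; all at rest ((horizontal distance between bush_1 and cup_1 below 0.005 m or horizontal distance between bush_1 and cup_2 below 0.005 m or horizontal distance between bush_1 and cup_3 below 0.005 m or horizontal distance between bush_1 and cup_4 below 0.005 m or horizontal distance between bush_1 and cup_5 below 0.005 m or horizontal distance between bush_1 and cup_6 below 0.005 m) and z of each of bush_1, bush_2, bush_3, bush_4, bush_5 in the frame of holder below 0.0275 m and angle between the z axis of each of bush_1, bush_2, bush_3, bush_4, bush_5 and the z axis of holder, either way round below 0.1 rad and (horizontal distance between bush_2 and cup_1 below 0.005 m or horizontal distance between bush_2 and cup_2 below 0.005 m or horizontal distance between bush_2 and cup_3 below 0.005 m or horizontal distance between bush_2 and cup_4 below 0.005 m or horizontal distance between bush_2 and cup_5 below 0.005 m or horizontal distance between bush_2 and cup_6 below 0.005 m) and (horizontal distance between bush_3 and cup_1 below 0.005 m or horizontal distance between bush_3 and cup_2 below 0.005 m or horizontal distance between bush_3 and cup_3 below 0.005 m or horizontal distance between bush_3 and cup_4 below 0.005 m or horizontal distance between bush_3 and cup_5 below 0.005 m or horizontal distance between bush_3 and cup_6 below 0.005 m) and (horizontal distance between bush_4 and cup_1 below 0.005 m or horizontal distance between bush_4 and cup_2 below 0.005 m or horizontal distance between bush_4 and cup_3 below 0.005 m or horizontal distance between bush_4 and cup_4 below 0.005 m or horizontal distance between bush_4 and cup_5 below 0.005 m or horizontal distance between bush_4 and cup_6 below 0.005 m) and (horizontal distance between bush_5 and cup_1 below 0.005 m or horizontal distance between bush_5 and cup_2 below 0.005 m or horizontal distance between bush_5 and cup_3 below 0.005 m or horizontal distance between bush_5 and cup_4 below 0.005 m or horizontal distance between bush_5 and cup_5 below 0.005 m or horizontal distance between bush_5 and cup_6 below 0.005 m) and horizontal distance between plate and holder below 0.006 m and z of plate in the frame of holder below 0.0155 m and angle between plate's own z axis and vertical below 0.06 rad and angle between the y axis of plate and the y axis of holder, either way round below 0.12 rad and distance between tube_mouth and cradle below 0.085 m and distance between tube and cradle_seat between 0.03 and 0.06 m and angle between tube's own z axis and vertical between 1.72 and 2.12 rad and angle between the z axis of tube and the x axis of cradle, either way round below 0.5 rad and linear speed of each of tube, plate, bush_1, bush_2, bush_3, bush_4, bush_5 below 0.02 m/s); the robot touches nothing.
It fails at once if one of the other tools, jars or trays is shifted by more than 30 mm (distance of any of tweezers, driver, flux, solvent, screws_tray, thumb_screw from where it was at the start of the episode above 0.03 m).
Of bush_1, bush_2, bush_3, bush_5 only 2 to 4 are there at a start; the rules pass over those that are not, and their reading is None.
At some moment in a run one of bush_1, bush_2, bush_3, bush_5, plate may be knocked a few centimetres aside while the robot is not near it.
It also fails if it takes over 210 s, if anything falls off the work surface, if the arm or the gripper's body presses on something with over 40 N, if the wrist force passes 120 N, or if a joint passes its speed limit or range.

ROBOT

A 6-joint arm with a two-finger parallel gripper is mounted at the origin on the work surface. World frame = base frame: x ahead of the robot, y to its left, z up, the work surface at z = 0. Lengths are in m, angles in rad, forces in N, time in s.
With the tool pointing down it reaches from about 0.35 to 0.85 m from the base axis. Payload 8.1 kg.
Tool frame: the origin (TCP) lies at the very end of the fingers, on their centre line; the grasp point (between the pads) lies 19 mm behind it (pinch_z is the distance from the TCP to the grasp point, in m); z points along the fingers, y is the direction in which the jaws open and shut (so a half turn about z gives the same grasp; the last joint's range is limited). The gripper opens to 93 mm and grips with 3 to 60 N. Pads are 15 mm wide; open, the fingers measure 128 mm over their backs; the gripper's body (75 mm by 188 mm) begins 65 mm behind the grasp point.
Start: joints at [1.232, 0.13, 1.488, -0, 1.523, -0.085], TCP at [0.151, 0.581, 0.219] pointing down, gripper open.
Joint ranges: [-2.96, 2.96], [-0.89, 2.26], [0.02, 2.5], [-1.34, 4.48], [0, 2.73], [-2.66, 2.66]. Speed limits (rad/s): [2.39, 2.39, 2.79, 3.14, 3.14, 3.14].

INTERFACE

Orientations are given as a rotation vector (axis times angle).
In Python, from plant import * gives the robot as it stands.
- The arm moves only by the tool move_arm, never from a script. Its argument "series" is a list of rows, each a list of 7 numbers: the shift along the tool's x, y, z each as a share of 10 cm, from -1 to 1, then the turn, a rotation vector about the tool's x, y, z each as a share of 180 degrees, from -1 to 1, then the opening, from -1 (shut) to 1 (fully open). In form: [[dx, dy, dz, rx, ry, rz, jaw], ...]. A call has 1 to 8 rows; each row is the pose to reach, as a shift and turn from the pose commanded when the call began, along the tool's axes at that moment, turning the shorter way round; what a row does not reach only later rows make up. A row lasts 1/10 s, in which the tool goes at most 50 mm and 8.59 degrees, less where a joint would pass 70% of its speed; a pose out of reach is approached as far as the arm can. A call with a number of a shift or a turn outside -1 to 1 is refused whole. A call with a gripper value outside its range is refused whole. The fingers move at their own pace and stop on an object; "squeeze" is the grip in N (left out, the last holds). Time passes only in rows, so rows that repeat a pose let the fingers close. It gives the time, the measured TCP pose, the force and the opening at its end, in the units of the state.
- read_state(): the state, without advancing time (a new reading comes with each control period).
- read_camera(name): name is "scene" or "top" or "wrist"; returns a dict with "frame" (480x640x3 uint8, red, green, blue), "K" (3x3 intrinsics, pixels), "rvec" (rotation vector, rad) and "tvec" (3), from world to camera coordinates, as OpenCV has them. Camera axes: x right, y down, z forward; pixel columns grow to the right and rows downward; lengths in m; the calibration is good to about 2 mm. The wrist camera is an equidistant fisheye: a pixel r from the principal point sees the ray r / f radians off the axis. A picture is of the moment at which its call begins. There is no depth.
- close_job(): hands the job in, once; it reports no verdict.
The state is a dict: "t": time; "q": joint angles; "dq": joint speeds; "joint_torque": joint torques, N m; "tool_pos": TCP position; "orientation": TCP orientation; "force": force on the tool from outside, world axes, zero at the start; "wrist_torque": the same for the moment, N m; "opening": finger opening in m.
Only numpy, scipy, OpenCV 4.12 (cv2) and the standard library are available. Lean on these libraries where they do the work, as an engineer would, in place of code of your own. Each camera call takes 0.05 s, during which the arm holds its last target.

## Working session

There is one attempt and no reset: what is moved stays moved. The work goes in short steps, Python scripts to look and compute and a tool call to move; the robot and the scene stay as the last step left them, time stands still between calls to the robot, and variables do not carry over. Pictures are saved under pics/ and viewed, and the job is handed in when it is done.

Besides the shell and the picture viewer there is one more tool, called as name([rows], argument=value, ...), one row to a line, values as JSON. move_arm: Moves the arm, as the interface text tells. Shift numbers are shares of 10 cm and turn numbers shares of 180 degrees, none past 1 either way. Its arguments: {"type":"object","properties":{"series":{"type":"array","items":{"type":"array","items":{"type":"number"}}},"squeeze":{"type":"number"}},"required":["series"]}

```bash
ls; mkdir -p pics; python3 - <<'E'
from plant import *
import cv2
s=read_state();print(s)
for n in ["scene","top","wrist"]:
    c=read_camera(n);cv2.imwrite(f"pics/{n}0.png",c["frame"][:,:,::-1]);print(n,c["K"],c["rvec"],c["tvec"])
E
```

```text
pics
{'t': 0.0, 'q': array([ 1.23159274e+00,  1.31135010e-01,  1.48925677e+00, -1.30832817e-05,
        1.52298427e+00, -8.53853553e-02]), 'dq': array([ 5.13963340e-05,  2.93874258e-04, -1.67127093e-03, -5.71822626e-04,
        5.98649754e-04, -4.33940358e-04]), 'joint_torque': array([ 2.37862423e-04, -5.59842181e+01, -4.91763747e+01,  7.71148154e-02,
        3.51200905e-02, -1.54375148e-04]), 'tool_pos': array([0.15045066, 0.58025867, 0.21761542]), 'orientation': array([-3.97580286e-01, -3.11596633e+00,  2.74247170e-03]), 'force': array([ 0.50922229,  0.1104258 , -0.04777855]), 'wrist_torque': array([ 0.05287666,  0.00391584, -0.02481213]), 'opening': 0.09301413986862764}
scene [[544.08305884   0.         323.33759278]
 [  0.         544.08305884 246.76851793]
 [  0.           0.           1.        ]] [ 2.33005819  0.80270138 -0.311501  ] [-0.50384708 -0.15572631  1.610951  ]
top [[572.5636379    0.         321.3065403 ]
 [  0.         572.5636379  233.78483345]
 [  0.           0.           1.        ]] [ 2.12925476 -2.08406295  0.22915473] [0.09571459 0.58549881 1.64995809]
wrist [[371.64829954   0.         324.72578823]
 [  0.         371.64829954 239.28857444]
 [  0.           0.           1.        ]] [-2.30584094 -1.78320913 -0.24297638] [-0.59924684 -0.02933689  0.39080472]
```

View pics/scene0.png

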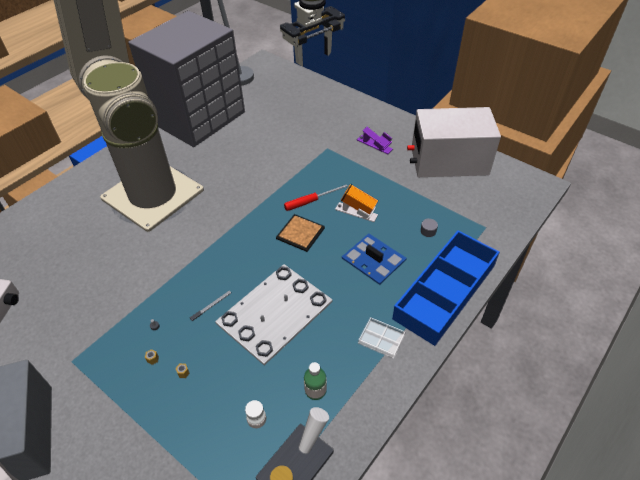

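View pics/top0.png

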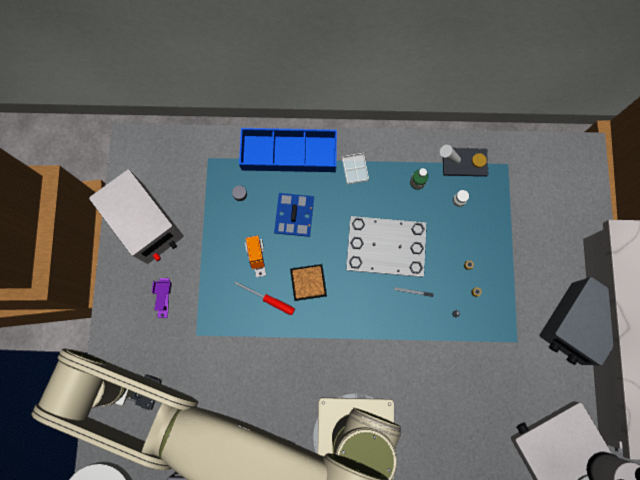

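View pics/wrist0.png

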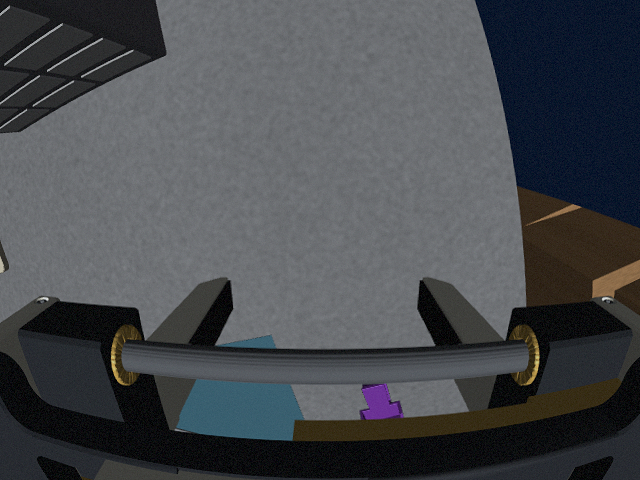

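The scene shows the tube at top px (255,250), pad (308,282), plate (294,214) and holder (387,246). Brass bushings are at (469,265) and (477,292). I'll zoom in.

```bash
cat > h.py <<'E'
from plant import *
import cv2, numpy as np
from scipy.spatial.transform import Rotation as R
def cam(n):
    c=read_camera(n);return c
def proj(c,P):
    P=np.atleast_2d(np.array(P,float));return cv2.projectPoints(P,np.array(c["rvec"]),np.array(c["tvec"]),c["K"],None)[0][:,0]
def projw(c,P):
    P=np.atleast_2d(np.array(P,float))
    Q=R.from_rotvec(c["rvec"]).apply(P)+c["tvec"]
    rr=np.hypot(Q[:,0],Q[:,1]);th=np.arctan2(rr,Q[:,2])
    f=c["K"][0,0]
    return np.c_[c["K"][0,2]+f*th*Q[:,0]/rr,c["K"][1,2]+f*th*Q[:,1]/rr]
def ray(c,uv,fish=False):
    uv=np.array(uv,float);d=(uv-c["K"][:2,2])/c["K"][0,0]
    if fish:
        r=np.hypot(*d);v=np.array([np.sin(r)*d[0]/r,np.sin(r)*d[1]/r,np.cos(r)])
    else: v=np.array([d[0],d[1],1])
    Rm=R.from_rotvec(c["rvec"]);return -Rm.inv().apply(c["tvec"]),Rm.inv().apply(v)
def onz(c,uv,z,fish=False):
    o,v=ray(c,uv,fish);return (o+v*(z-o[2])/v[2])[:2]
def save(n,f): cv2.imwrite("pics/"+n+".png",f[:,:,::-1])
def crop(c,x0,y0,x1,y1,k): return cv2.resize(c["frame"][y0:y1,x0:x1],None,fx=k,fy=k,interpolation=cv2.INTER_CUBIC)
def pose():
    s=read_state();return s["tool_pos"],R.from_rotvec(s["orientation"])
def rel(p,Rw=None,p0=None,R0=None):
    """shares for a row: target TCP p, rotation Rw"""
    if p0 is None: p0,R0=pose()
    d=R0.inv().apply(np.array(p)-p0)/0.1
    r=(R0.inv()*Rw).as_rotvec()/np.pi if Rw is not None else np.zeros(3)
    return np.round(np.r_[d,r],4)
E
python3 - <<'E'
from h import *
c=cam("top")
save("topL",crop(c,190,120,350,320,3)[:600]);save("topR",crop(c,340,140,520,330,3))
s=cam("scene")
save("sc1",crop(s,260,150,480,290,3.5));save("sc2",crop(s,130,250,350,400,3.5))
print([onz(c,p,0) for p in [(469,265),(477,292),(308,282),(255,250),(387,246),(294,214)]])
E
```

```text
[array([ 0.50901571, -0.34720012]), array([ 0.42639934, -0.36868124]), array([0.44590731, 0.14579379]), array([0.54165604, 0.31194336]), array([ 0.5630615 , -0.09554167]), array([0.65888123, 0.19521471])]
```

View pics/topL.png

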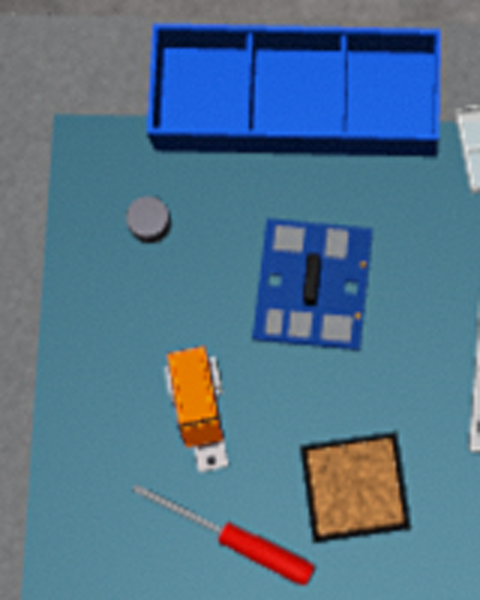

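View pics/topR.png

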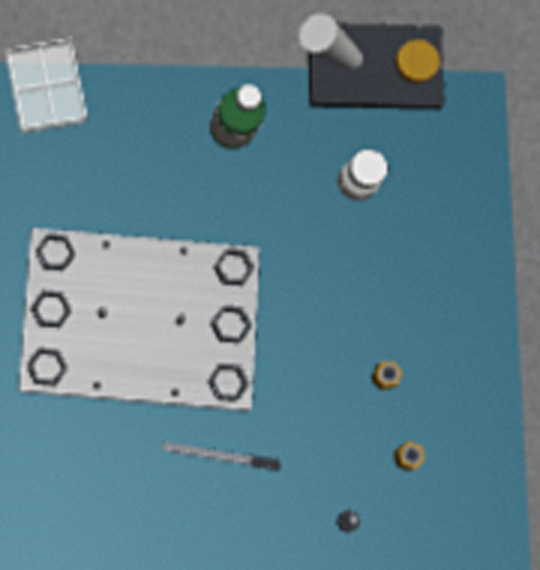

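View pics/sc1.png

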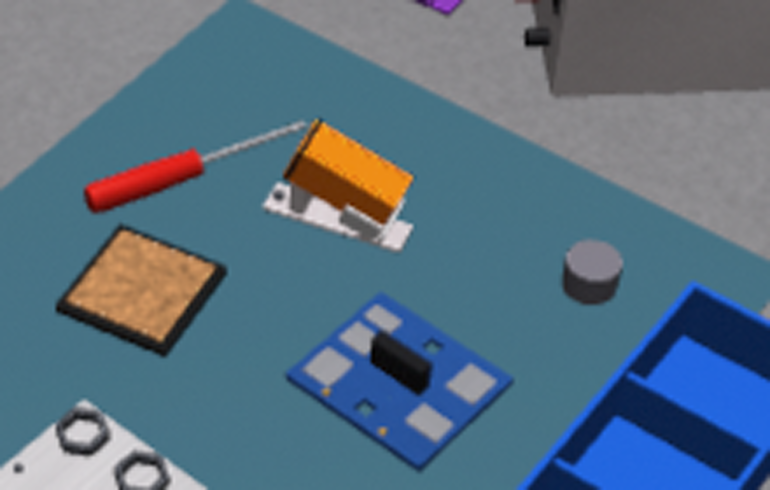

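View pics/sc2.png

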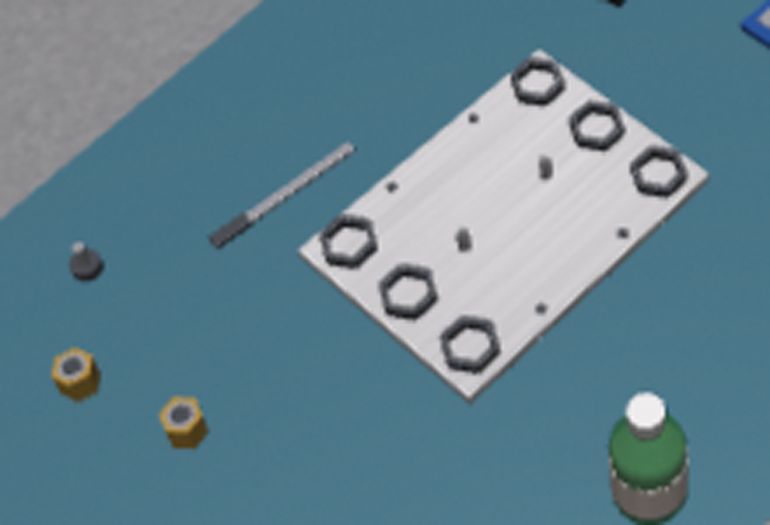

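Two bushings are loose on the bench, so there are three in all with the wedged one. The tube's closed end points at the robot and its mouth points away. Next I'll fit the poses.

```bash
cat > fit.py <<'E'
from h import *
from scipy.optimize import minimize
from scipy.spatial import ConvexHull
def avg(n,k=4):
    cs=[cam(n) for _ in range(k)];c=cs[0];c["f"]=np.mean([x["frame"].astype(float) for x in cs],0);return c
def box(x0,x1,y0,y1,z0,z1): return np.array([[x,y,z] for x in (x0,x1) for y in (y0,y1) for z in (z0,z1)])
def silh(c,P,roi,k=4):
    x0,y0,x1,y1=roi;uv=(proj(c,P)-[x0,y0]+.5)*k
    h=cv2.convexHull(uv.astype(np.float32)); m=np.zeros(((y1-y0)*k,(x1-x0)*k),np.uint8)
    cv2.fillPoly(m,[np.round(h*16).astype(np.int32)],255,shift=4)
    return cv2.resize(m,(x1-x0,y1-y0),interpolation=cv2.INTER_AREA)/255.
def fitpose(items,x0,step):
    """items: (cam,mask,roi), model fn(params)->points"""
    def cost(p):
        return sum(np.sum((silh(c,f(p),roi)-m)**2) for c,m,roi,f in items)
    S=[np.array(x0)]+[np.array(x0)+np.eye(len(x0))[i]*step[i] for i in range(len(x0))]
    r=minimize(cost,x0,method="Nelder-Mead",options=dict(initial_simplex=S,xatol=1e-4,fatol=1e-3,maxiter=600));return r
def hsv(f): return cv2.cvtColor(f.astype(np.uint8),cv2.COLOR_RGB2HSV)
E
python3 - <<'E'
from fit import *
T=avg("top",3);S=avg("scene",3)
import pickle;pickle.dump((T,S),open("ts.pkl","wb"))
def mask(c,roi,lo,hi):
    x0,y0,x1,y1=roi;h=hsv(c["f"][y0:y1,x0:x1]);return (cv2.inRange(h,np.array(lo),np.array(hi))>0).astype(float)
def tube(p):
    B=box(-.019,.019,-.019,.019,-.045,.045)
    # tube z axis: direction yaw, 20deg down
    z=np.array([np.cos(p[2])*np.cos(np.radians(20)),np.sin(p[2])*np.cos(np.radians(20)),-np.sin(np.radians(20))])
    y=np.array([-np.sin(p[2]),np.cos(p[2]),0]);x=np.cross(y,z)
    return B@np.array([x,y,z])+[p[0],p[1],.052]
rt=(225,215,290,290);rs=(320,170,400,230)
for its in ("T","S","TS"):
    it=[]
    if "T" in its: it.append((T,mask(T,rt,(5,150,60),(22,255,255)),rt,tube))
    if "S" in its: it.append((S,mask(S,rs,(5,150,60),(22,255,255)),rs,tube))
    r=fitpose(it,[.53,.30,.1],[.01,.01,.1]);print("tube",its,r.x,r.fun)
def plate(p):
    B=box(-.065,.065,-.056,.056,0,.008);c,s=np.cos(p[2]),np.sin(p[2])
    return B@np.array([[c,s,0],[-s,c,0],[0,0,1]])+[p[0],p[1],0]
# plate: fill
def fill(m):
    m=cv2.morphologyEx((m*255).astype(np.uint8),cv2.MORPH_CLOSE,np.ones((3,3)))
    cs,_=cv2.findContours(m,cv2.RETR_EXTERNAL,cv2.CHAIN_APPROX_NONE);o=np.zeros_like(m);b=max(cs,key=cv2.contourArea);cv2.drawContours(o,[b],-1,255,-1);return o/255.
rt=(265,180,325,250);rs=(330,220,415,290)
for its in ("T","S","TS"):
    it=[]
    if "T" in its: it.append((T,fill(mask(T,rt,(105,120,60),(125,255,255))),rt,plate))
    if "S" in its: it.append((S,fill(mask(S,rs,(105,120,60),(125,255,255))),rs,plate))
    # bar blocks interior only
    r=fitpose(it,[.655,.195,.0],[.01,.01,.1]);print("plate",its,r.x,r.fun)
def dark(c,roi,th,amin,amax):
    x0,y0,x1,y1=roi;k=4
    g=cv2.resize(c["f"][y0:y1,x0:x1].mean(2).astype(np.float32),None,fx=k,fy=k,interpolation=cv2.INTER_CUBIC)
    cs,_=cv2.findContours((g<th).astype(np.uint8),cv2.RETR_EXTERNAL,cv2.CHAIN_APPROX_NONE);o=[]
    for q in cs:
        a=cv2.contourArea(q)/k/k
        if amin<a<amax:
            m=cv2.moments(q);o.append([(m["m10"]/m["m00"]+.5)/k-.5+x0,(m["m01"]/m["m00"]+.5)/k-.5+y0,a])
    return np.array(o)
for c,roi in ((T,(340,208,435,284)),(S,(212,258,335,365))):
    d=dark(c,roi,120,3,400)
    for q in d: print(np.round(q,1),np.round(onz(c,q[:2],.021),4))
E
```

```text
tube T [0.52581449 0.30741491 0.24861224] 25.651657054978855
tube S [0.52450789 0.30820182 0.23382795] 74.3682583621684
tube TS [0.52610179 0.30698616 0.23493355] 102.84964244521339
plate T [ 0.65798161  0.19546035 -0.07909214] 15.28630526720492
plate S [ 0.65467609  0.19750114 -0.07905525] 17.27904652056901
plate TS [ 0.65592399  0.1964818  -0.07846101] 72.72432141484045
[416.5 282.    4.8] [ 0.45   -0.1815]
[372.7 273.   11.3] [ 0.4748 -0.0496]
[360.9 271.9   9. ] [ 0.4772 -0.0138]
[350.2 270.9   7.1] [0.4795 0.0185]
[397.9 270.5   3.3] [ 0.484  -0.1257]
[371.8 268.    3.1] [ 0.4898 -0.0468]
[345.2 265.7   4.7] [0.4952 0.0338]
[415.6 267.1 119.8] [ 0.4956 -0.1796]
[355.1 262.  118.9] [0.5073 0.004 ]
[399.6 246.4   5.7] [ 0.5585 -0.1316]
[373.5 244.1   5.6] [ 0.564  -0.0519]
[416.5 247.8 119.7] [ 0.5551 -0.1832]
[356.5 242.7 116.8] [5.67e-01 3.00e-04]
[417.4 228.8 116. ] [ 0.6149 -0.1869]
[357.9 223.8 113.4] [ 0.6267 -0.0038]
```

```bash
cat > tube.py <<'E'
from h import *
yaw=.242;C=np.array([.525,.3077,.052]);r20=np.radians(20)
tz=np.array([np.cos(yaw)*np.cos(r20),np.sin(yaw)*np.cos(r20),-np.sin(r20)])
def tool(yaw,dep,sgn):
    z=np.array([np.cos(yaw)*np.cos(dep),np.sin(yaw)*np.cos(dep),-np.sin(dep)])
    y=sgn*np.array([-np.sin(yaw),np.cos(yaw),0]);return R.from_matrix(np.c_[np.cross(y,z),y,z])
closed=C-.045*tz
E
python3 - <<'E'
from tube import *
p,Rr=pose();print(p,"\n",Rr.as_matrix().round(3))
c=cam("wrist");print("cam in tool",Rr.inv().apply(ray(c,(320,240),True)[0]-p))
Rc=R.from_rotvec(c["rvec"]);print("cam axes in tool\n",(Rr.inv()*Rc.inv()).as_matrix().round(3))
for y in (-.0465,.0465):
  for x in (-.0075,.0075): print(projw(c,p+Rr.apply([x,y,0])))
for sgn in (1,-1):
    Rt=tool(yaw,np.radians(45),sgn);P=closed+.026*tz+.019*Rt.apply([0,0,1])
    for back in (.12,0): print(sgn,back,P-back*Rt.apply([0,0,1]),rel(P-back*Rt.apply([0,0,1]),Rt))
E
```

```text
[0.15061797 0.58079638 0.21866269] 
 [[-0.968  0.251  0.   ]
 [ 0.251  0.968  0.   ]
 [-0.     0.    -1.   ]]
cam in tool [ 7.66139062e-02  1.32743398e-04 -1.65583710e-01]
cam axes in tool
 [[-0.001 -0.963 -0.27 ]
 [ 1.    -0.001 -0.   ]
 [-0.    -0.27   0.963]]
[[232.80786059 311.08084851]]
[[230.06924882 283.86099682]]
[[416.32594367 310.97645356]]
[[419.01550717 283.74691794]]
1 0.12 [0.43832938 0.28630644 0.12991617] [-3.5243 -2.1284  0.8873 -0.0619 -0.2447 -0.1496]
1 0 [0.52070964 0.30664098 0.04506335] [-4.2706 -1.7248  1.7359 -0.0619 -0.2447 -0.1496]
-1 0.12 [0.43832938 0.28630644 0.12991617] [-3.5243 -2.1284  0.8873 -0.3254  0.0824  0.7857]
-1 0 [0.52070964 0.30664098 0.04506335] [-4.2706 -1.7248  1.7359 -0.3254  0.0824  0.7857]
```

move_arm([
  [-0.9,-0.53,0,0,0,0,1],
  [-0.9,-0.53,0,0,0,0,1],
  [-0.9,-0.53,0,0,0,0,1],
], squeeze=50)

```text
t: 0.9
tool_pos: [0.2277, 0.5039, 0.2186]
orientation: [0.403, 3.114, -0.002]
force: [-0.2, 0.6, 0.0]
opening: 0.0931
```

move_arm([
  [-0.9,-0.53,0,0,0,0,1],
  [-0.9,-0.53,0,0,0,0,1],
  [-0.9,-0.53,0,0,0,0,1],
])

```text
t: 1.2
tool_pos: [0.3014, 0.4301, 0.2188]
orientation: [0.404, 3.114, -0.001]
force: [-0.2, 0.4, 0.4]
opening: 0.0931
```

move_arm([
  [-0.9,-0.53,0,0,0,0,1],
  [-0.9,-0.53,0,0,0,0,1],
  [-0.9,-0.53,0,0,0,0,1],
])

```text
t: 1.5
tool_pos: [0.3749, 0.3564, 0.2188]
orientation: [0.404, 3.114, -0.001]
force: [-1.0, 0.9, 0.6]
opening: 0.0929
```

```bash
python3 - <<'E'
from tube import *
print(pose()[0],read_state()["t"])
Rt=tool(yaw,np.radians(45),1);P=closed+.026*tz+.019*Rt.apply([0,0,1])
print(rel(P-.14*Rt.apply([0,0,1]),Rt))
E
```

```text
[0.37488983 0.35643549 0.21882623] 1.5
[-0.6671 -0.5837  0.7489 -0.0627 -0.2442 -0.1507]
```

move_arm([
  [-0.4,-0.35,0.1,-0.0627,-0.2442,-0.1507,1],
  [-0.667,-0.584,0.3,-0.0627,-0.2442,-0.1507,1],
  [-0.667,-0.584,0.4,-0.0627,-0.2442,-0.1507,1],
  [-0.667,-0.584,0.5,-0.0627,-0.2442,-0.1507,1],
  [-0.667,-0.584,0.6,-0.0627,-0.2442,-0.1507,1],
  [-0.667,-0.584,0.749,-0.0627,-0.2442,-0.1507,1],
  [-0.667,-0.584,0.749,-0.0627,-0.2442,-0.1507,1],
  [-0.667,-0.584,0.749,-0.0627,-0.2442,-0.1507,1],
])

```text
t: 2.3
tool_pos: [0.4286, 0.2972, 0.148]
orientation: [-0.287, 2.354, 0.112]
force: [-0.2, -0.3, -1.5]
opening: 0.0927
```

```bash
python3 - <<'E'
from tube import *
s=read_state();print(pose()[0],s["t"],s["q"].round(3))
Rt=tool(yaw,np.radians(45),1);P=closed+.026*tz+.019*Rt.apply([0,0,1])
print(rel(P-.14*Rt.apply([0,0,1]),Rt),rel(P-.05*Rt.apply([0,0,1]),Rt),rel(P,Rt))
c=cam("wrist");
f=c["frame"].copy()
B=[C+a*tz+b*np.array([-np.sin(yaw),np.cos(yaw),0])+.019*np.cross([-np.sin(yaw),np.cos(yaw),0],tz)*d for a in(-.045,.045) for b in(-.019,.019) for d in(-1,1)]
for q in projw(c,B): cv2.circle(f,(int(q[0]),int(q[1])),2,(0,255,0),-1)
save("w1",f);save("s1",cam("scene")["frame"])
E
```

```text
[0.42859932 0.29721033 0.14799885] 2.3 [ 0.761 -0.706  2.497 -0.552  0.729 -0.754]
[ 0.0801 -0.1291 -0.0224 -0.001  -0.0041  0.0007] [ 6.860e-02 -1.264e-01  8.775e-01 -1.000e-03 -4.100e-03  7.000e-04] [ 6.2200e-02 -1.2490e-01  1.3775e+00 -1.0000e-03 -4.1000e-03  7.0000e-04]
```

View pics/w1.png

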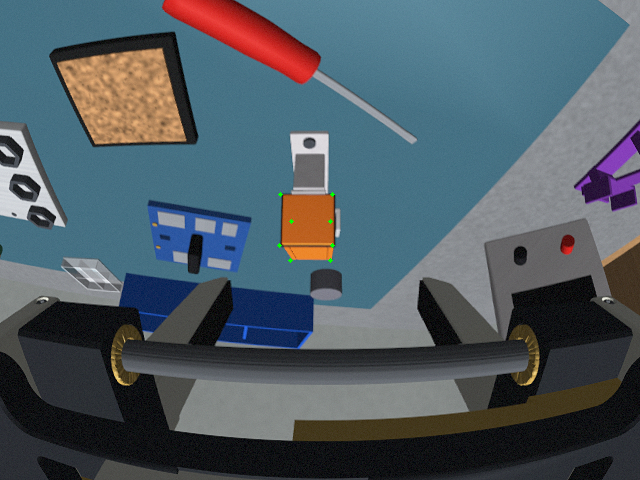

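View pics/s1.png

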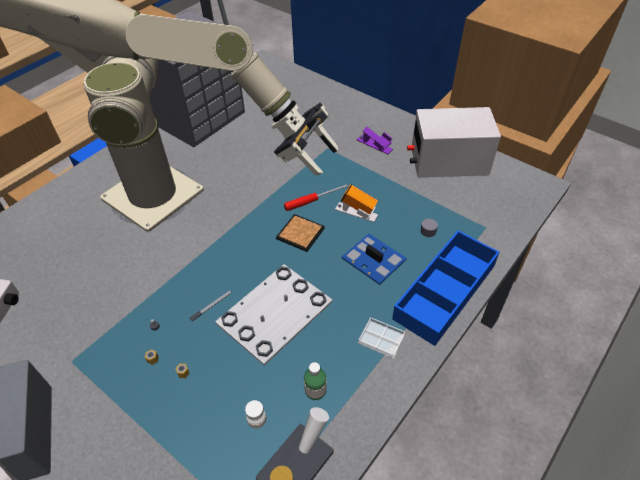

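move_arm([
  [0.04,-0.06,0.3,0,0,0,1],
  [0.07,-0.12,0.6,0,0,0,1],
  [0.07,-0.126,0.8,0,0,0,1],
  [0.07,-0.126,0.8,0,0,0,1],
])

```text
t: 2.8
tool_pos: [0.4807, 0.2928, 0.0804]
orientation: [-0.285, 2.362, 0.104]
force: [0.0, -0.3, 0.3]
opening: 0.0929
```

```bash
python3 - <<'E'
from tube import *
s=read_state();print(pose()[0],s["t"],s["q"].round(3))
Rt=tool(yaw,np.radians(45),1);P=closed+.026*tz+.019*Rt.apply([0,0,1])
print(rel(P,Rt))
c=cam("wrist");
f=c["frame"].copy()
B=[C+a*tz+b*np.array([-np.sin(yaw),np.cos(yaw),0])+.019*np.cross([-np.sin(yaw),np.cos(yaw),0],tz)*d for a in(-.045,.045) for b in(-.019,.019) for d in(-1,1)]
for q in projw(c,B): cv2.circle(f,(int(q[0]),int(q[1])),2,(0,255,0),-1)
save("w2",f)
E
```

```text
[0.48074298 0.29282493 0.08040174] 2.8 [ 0.643 -0.403  2.442 -0.662  0.471 -0.667]
[-0.0594  0.0434  0.5462 -0.003  -0.0066  0.0006]
```

View pics/w2.png

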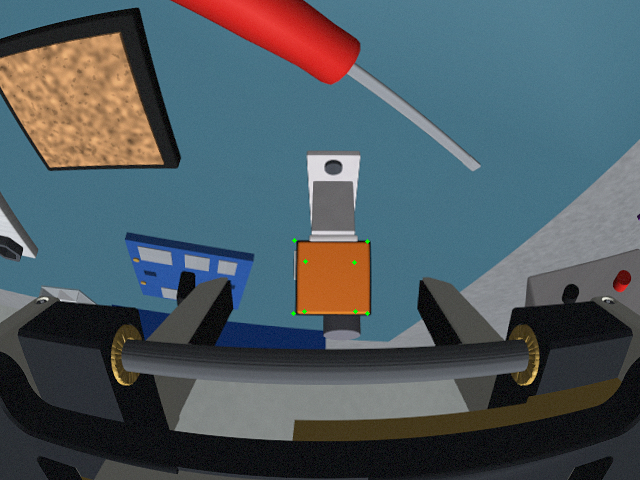

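move_arm([
  [-0.06,0.05,0.2,-0.003,-0.0066,0,1],
  [-0.06,0.05,0.4,-0.003,-0.0066,0,1],
  [-0.06,0.05,0.546,-0.003,-0.0066,0,1],
  [-0.06,0.05,0.546,-0.003,-0.0066,0,1],
])

```text
t: 3.25
tool_pos: [0.522, 0.3098, 0.0503]
orientation: [-0.288, 2.335, 0.121]
force: [0.5, 1.2, -0.5]
opening: 0.0932
```

```bash
python3 - <<'E'
from tube import *
s=read_state();print(pose()[0],s["t"],s["q"].round(3),s["force"])
c=cam("wrist");save("w3",c["frame"]);c=cam("scene");save("s3",crop(c,250,100,450,250,4))
E
```

```text
[0.52204947 0.30975505 0.05027104] 3.25 [ 0.608 -0.178  2.356 -0.908  0.326 -0.429] [ 0.51574982  1.20855767 -0.50048185]
```

View pics/w3.png

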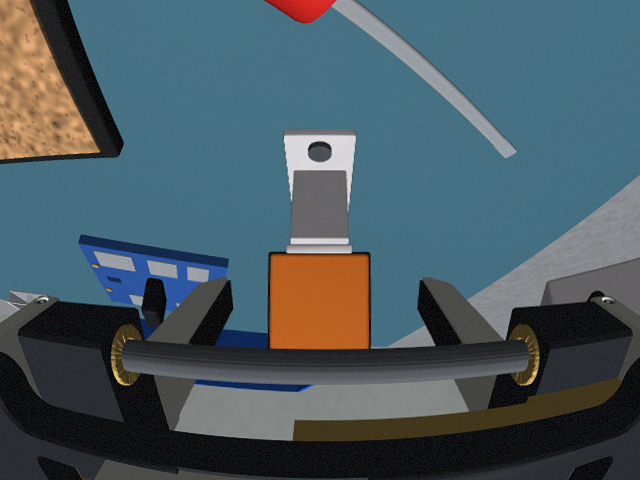

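View pics/s3.png

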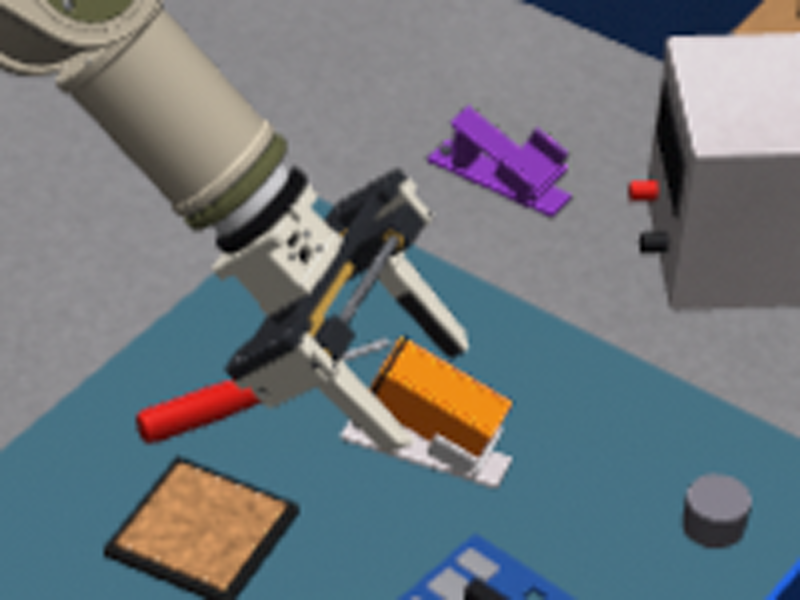

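```bash
python3 - <<'E'
from tube import *
Rt=tool(yaw,np.radians(45),1);P=closed+.026*tz+.019*Rt.apply([0,0,1])
print(pose()[0],P,rel(P,Rt))
E
```

```text
[0.52191066 0.31019015 0.0515125 ] [0.52070964 0.30664098 0.04506335] [ 0.0602 -0.0316  0.0307  0.0012  0.0028  0.0006]
```

move_arm([
  [0.05,-0.02,0.02,0.001,0.003,0,1],
  [0.05,-0.02,0.02,0.001,0.003,0,0.2],
  [0.05,-0.02,0.02,0.001,0.003,0,-0.5],
  [0.05,-0.02,0.02,0.001,0.003,0,-1],
  [0.05,-0.02,0.02,0.001,0.003,0,-1],
  [0.05,-0.02,0.02,0.001,0.003,0,-1],
  [0.05,-0.02,0.02,0.001,0.003,0,-1],
  [0.05,-0.02,0.02,0.001,0.003,0,-1],
], squeeze=50)

```text
t: 4.15
tool_pos: [0.5207, 0.3081, 0.0462]
orientation: [-0.288, 2.342, 0.119]
force: [-0.5, 0.3, 0.1]
opening: 0.0416
```

```bash
python3 - <<'E'
from tube import *
s=read_state();print(pose()[0],s["t"],s["q"].round(3),s["force"],s["opening"])
Rt=tool(yaw,np.radians(45),1);P=closed+.026*tz+.019*Rt.apply([0,0,1]);print(P,rel(P,Rt))
print("lift 60 straight up:",rel(s["tool_pos"]+[0,0,.06]))
print("lift perp:",rel(s["tool_pos"]+.04*np.cross(tz,[-np.sin(yaw),np.cos(yaw),0])*-1), np.cross(tz,[-np.sin(yaw),np.cos(yaw),0]))
c=cam("wrist");save("w4",c["frame"])
E
```

```text
[0.52072821 0.30812657 0.04619251] 4.15 [ 0.606 -0.173  2.356 -0.899  0.325 -0.437] [-0.45717497  0.25043782  0.11076159] 0.04161881987323275
[0.52070964 0.30664098 0.04506335] [ 0.0107 -0.0144  0.0053  0.0005 -0.0001  0.0007]
lift 60 straight up: [-4.242e-01 -3.000e-04 -4.244e-01  0.000e+00  0.000e+00  0.000e+00]
lift perp: [0.3625 0.0005 0.1691 0.     0.     0.    ] [0.33205389 0.08196336 0.93969262]
```

View pics/w4.png

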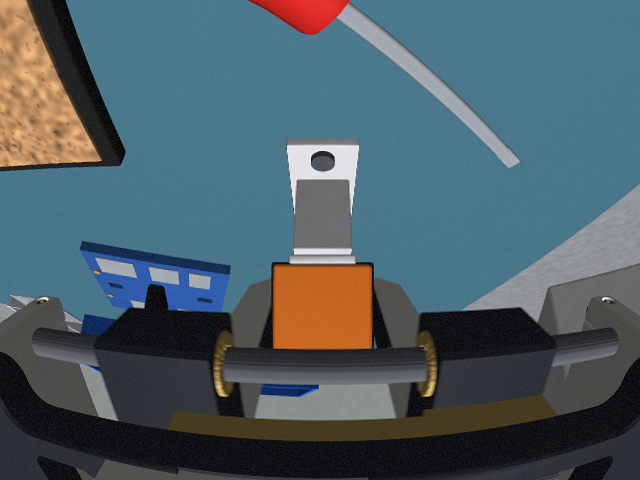

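move_arm([
  [0,0,0,0,0,0,-1],
  [0,0,0,0,0,0,-1],
  [0,0,0,0,0,0,-1],
])

```text
t: 4.5
tool_pos: [0.5207, 0.3081, 0.0461]
orientation: [-0.288, 2.342, 0.119]
force: [0.1, 0.1, -0.4]
opening: 0.0377
```

```bash
python3 - <<'E'
from tube import *
s=read_state();print(pose()[0],s["t"],s["force"],s["opening"])
import pickle;pickle.dump((s["tool_pos"],s["orientation"]),open("grasp.pkl","wb"))
E
```

```text
[0.52072656 0.30808895 0.04614533] 4.5 [ 0.14400317  0.14625295 -0.43931528] 0.03773778144887902
```

move_arm([
  [-0.18,0,-0.085,0,0,0,-1],
  [-0.36,0,-0.17,0,0,0,-1],
  [-0.6,0,-0.41,0,0,0,-1],
  [-0.9,0,-0.7,0,0,0,-1],
  [-0.9,0,-0.7,0,0,0,-1],
])

```text
t: 5.0
tool_pos: [0.5374, 0.314, 0.1679]
orientation: [-0.286, 2.332, 0.125]
force: [0.7, 0.2, 0.7]
opening: 0.0381
```

```bash
cat >> tube.py <<'E'
padc=np.array([.446,.146])
def rap(z,yw=.3,dep=115):
    Rt=tool(yw,np.radians(dep),1);g=np.r_[padc,z+.064]
    return g+.019*Rt.apply([0,0,1]),Rt
E
python3 - <<'E'
from tube import *
s=read_state();print(pose()[0],s["t"],s["q"].round(3),s["opening"])
P,Rt=rap(.012+.06);print(P,rel(P,Rt))
c=cam("wrist");save("w5",c["frame"])
E
```

```text
[0.53743406 0.31397029 0.16787927] 5.0 [ 0.592 -0.392  2.272 -0.479  0.548 -0.903] 0.03809608393601337
[0.43832889 0.14362705 0.11878015] [ 1.31   -1.4131 -0.6419 -0.0021  0.3919 -0.0184]
```

View pics/w5.png

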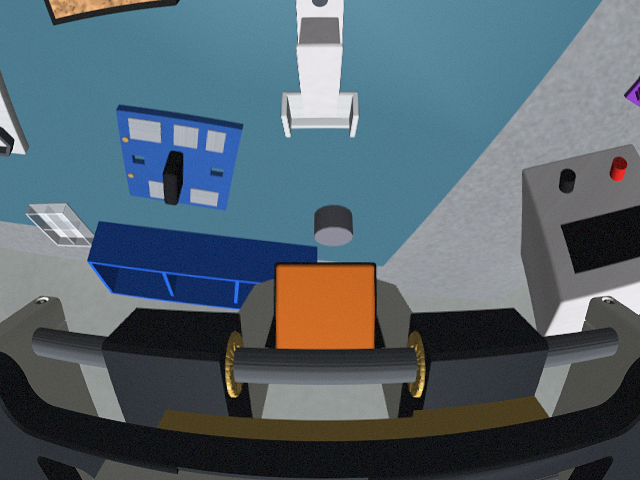

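```bash
python3 - <<'E'
from tube import *
P,Rt=rap(.012+.12);print(P,rel(P,Rt), rel([.5,.25,.2],Rt))
E
```

```text
[0.43832889 0.14362705 0.17878015] [ 0.85   -1.405  -1.0726 -0.0026  0.3908 -0.0186] [ 0.0989 -0.5219 -0.6111 -0.0026  0.3908 -0.0186]
```

move_arm([
  [0.1,-0.2,-0.3,-0.003,0.391,-0.019,-1],
  [0.1,-0.4,-0.6,-0.003,0.391,-0.019,-1],
  [0.1,-0.52,-0.61,-0.003,0.391,-0.019,-1],
  [0.1,-0.52,-0.61,-0.003,0.391,-0.019,-1],
  [0.1,-0.52,-0.61,-0.003,0.391,-0.019,-1],
  [0.1,-0.52,-0.61,-0.003,0.391,-0.019,-1],
  [0.1,-0.52,-0.61,-0.003,0.391,-0.019,-1],
  [0.1,-0.52,-0.61,-0.003,0.391,-0.019,-1],
])

```text
t: 5.85
tool_pos: [0.4985, 0.2485, 0.1943]
orientation: [0.408, -2.733, 0.086]
force: [-0.0, 0.9, -0.8]
opening: 0.0382
```

```bash
python3 - <<'E'
from tube import *
s=read_state();print(pose()[0],s["t"],s["q"].round(3),s["opening"])
P,Rt=rap(.012+.08);print(P,rel(P,Rt))
E
```

```text
[0.49850378 0.24848646 0.19434833] 5.85 [ 0.358  0.415  1.246  0.019  1.862 -1.507] 0.038168054933229716
[0.43832889 0.14362705 0.13878015] [ 0.6107 -0.8237  0.8479 -0.0011  0.0175 -0.0014]
```

move_arm([
  [0.3,-0.4,0.3,-0.001,0.0175,-0.0014,-1],
  [0.61,-0.824,0.6,-0.001,0.0175,-0.0014,-1],
  [0.61,-0.824,0.848,-0.001,0.0175,-0.0014,-1],
  [0.61,-0.824,0.848,-0.001,0.0175,-0.0014,-1],
  [0.61,-0.824,0.848,-0.001,0.0175,-0.0014,-1],
])

```text
t: 6.35
tool_pos: [0.4371, 0.1435, 0.1371]
orientation: [0.405, -2.681, 0.089]
force: [-0.0, -0.2, -0.9]
opening: 0.0379
```

```bash
python3 - <<'E'
from tube import *
s=read_state();print(pose()[0],s["t"],s["q"].round(3),s["opening"])
P,Rt=rap(.012);print(P,rel(P,Rt))
c=cam("wrist");save("w6",c["frame"]);c=cam("scene");save("s6",crop(c,220,130,420,280,4))
E
```

```text
[0.43714969 0.14351242 0.13714592] 6.35 [ 0.23   0.261  1.557 -0.029  1.757 -1.64 ] 0.037929752047198007
[0.43832889 0.14362705 0.05878015] [-3.401e-01 -2.800e-03  7.061e-01  2.000e-04  7.000e-04 -0.000e+00]
```

View pics/w6.png

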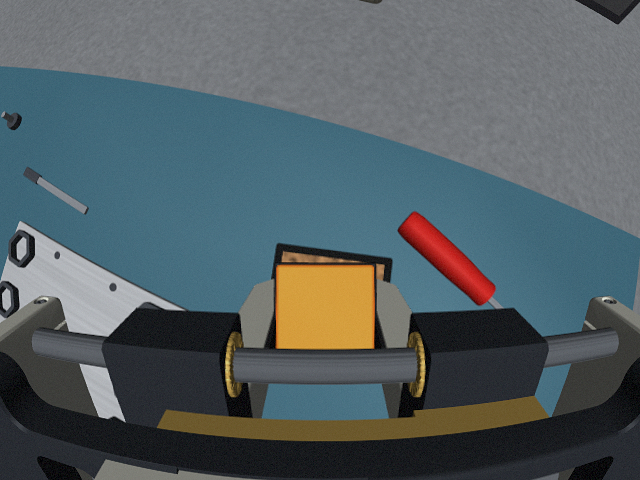

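View pics/s6.png

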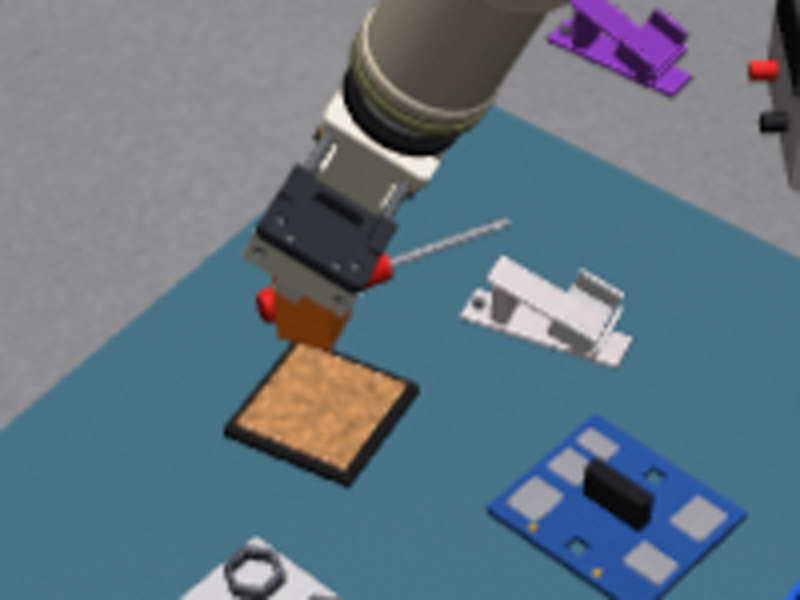

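move_arm([
  [-0.143,0,0.297,0,0,0,-1],
  [-0.252,0,0.523,0,0,0,-1],
  [-0.36,0,0.748,0,0,0,-1],
  [-0.36,0,0.748,0,0,0,-1],
], squeeze=60)

```text
t: 6.85
tool_pos: [0.4423, 0.146, 0.0567]
orientation: [0.409, -2.688, 0.088]
force: [-0.8, 0.7, -1.3]
opening: 0.0377
```

```bash
python3 - <<'E'
from tube import *
s=read_state();print(pose()[0],s["t"],s["force"],s["opening"])
P,Rt=rap(.012);print(P,rel(P,Rt))
E
```

```text
[0.44225846 0.14595248 0.05667536] 6.85 [-0.80252771  0.74452534 -1.3139991 ] 0.03766769021847988
[0.43832889 0.14362705 0.05878015] [ 0.0492 -0.0105 -0.0008 -0.0002  0.0032  0.0006]
```

move_arm([
  [0.108,0,-0.225,0,0,0,-1],
  [0.217,0,-0.451,0,0,0,-1],
  [0.217,0,-0.451,0,0,0,-1],
  [0.087,0,-0.18,0,0,0,-1],
  [-0.026,0,0.054,0,0,0,-1],
  [-0.026,0,0.054,0,0,0,-1],
])

```text
t: 7.45
tool_pos: [0.4417, 0.1456, 0.0496]
orientation: [0.409, -2.687, 0.088]
force: [-0.7, -0.7, -1.5]
opening: 0.0379
```

```bash
python3 - <<'E'
from tube import *
s=read_state();print(pose()[0],s["t"],s["force"],s["opening"])
c=cam("wrist");save("w7",c["frame"]);c=cam("scene");save("s7",crop(c,220,130,420,280,4))
E
```

```text
[0.44167677 0.14564216 0.049607  ] 7.45 [-0.73212232 -0.73935531 -1.49104358] 0.037867767766123744
```

View pics/s7.png

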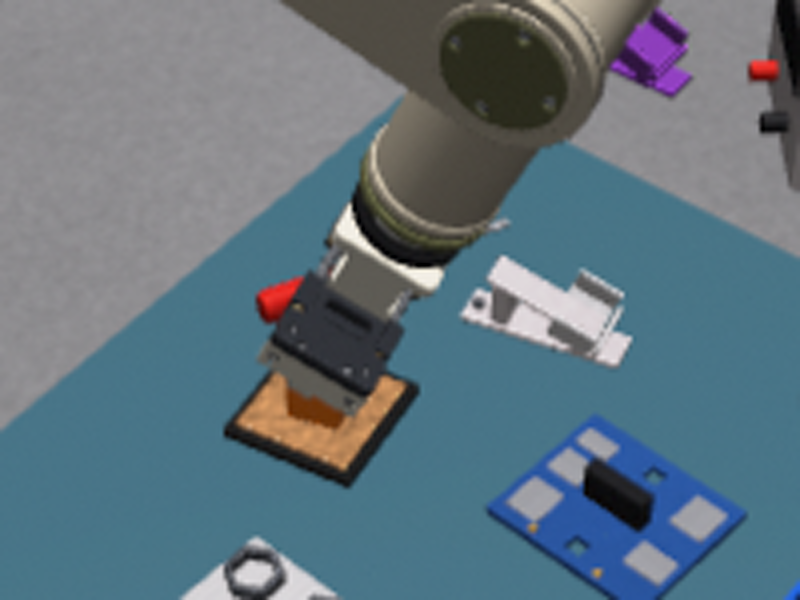

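View pics/w7.png

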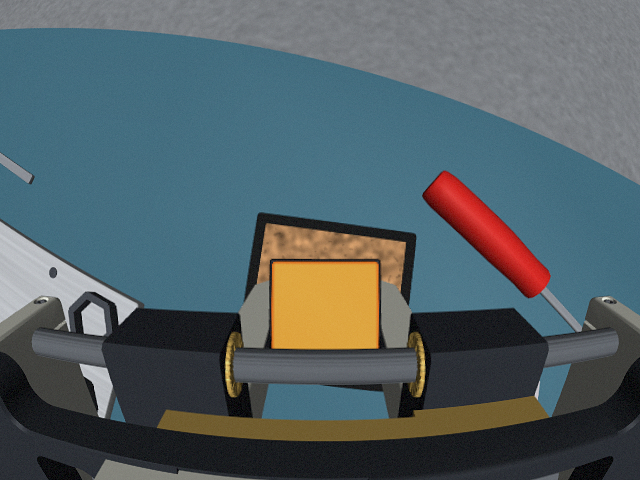

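move_arm([
  [0.108,0,-0.225,0,0,0,-1],
  [0.217,0,-0.451,0,0,0,-1],
  [0.217,0,-0.451,0,0,0,-1],
  [0.1,0,-0.207,0,0,0,-1],
  [-0.013,0,0.027,0,0,0,-1],
  [-0.013,0,0.027,0,0,0,-1],
])

```text
t: 8.15
tool_pos: [0.4402, 0.1451, 0.0453]
orientation: [0.408, -2.684, 0.088]
force: [-0.1, -0.6, -1.5]
opening: 0.0379
```

move_arm([
  [0.108,0,-0.225,0,0,0,-1],
  [0.217,0,-0.451,0,0,0,-1],
  [0.217,0,-0.451,0,0,0,-1],
  [0.1,0,-0.207,0,0,0,-1],
  [-0.013,0,0.027,0,0,0,-1],
  [-0.013,0,0.027,0,0,0,-1],
])

```text
t: 8.75
tool_pos: [0.4439, 0.1459, 0.0459]
orientation: [0.409, -2.691, 0.087]
force: [6.1, 2.0, 20.9]
opening: 0.038
```

move_arm([
  [0.217,0,-0.451,0,0,0,-1],
  [0.434,0,-0.9,0,0,0,-1],
  [0.434,0,-0.9,0,0,0,-1],
  [0.434,0,-0.9,0,0,0,-1],
])

```text
t: 9.15
tool_pos: [0.4394, 0.1445, 0.144]
orientation: [0.408, -2.687, 0.087]
force: [-0.1, -0.9, -1.2]
opening: 0.0378
```

```bash
python3 - <<'E'
from tube import *
s=read_state();print(pose()[0],s["t"],s["force"],s["opening"])
c=cam("wrist");save("w8",c["frame"]);c=cam("scene");save("s8",crop(c,220,130,420,280,4))
E
```

```text
[0.43942586 0.1445226  0.14396807] 9.15 [-0.06235027 -0.91979462 -1.19749623] 0.037795590222930386
```

View pics/s8.png

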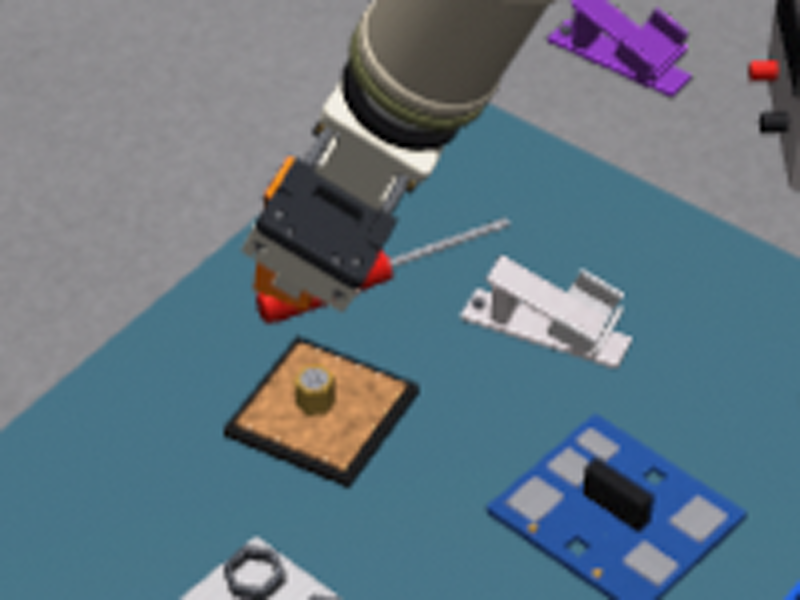

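View pics/w8.png

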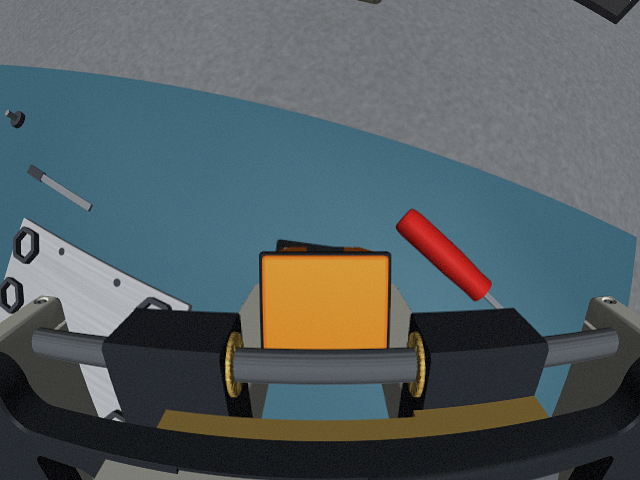

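```bash
python3 - <<'E'
from tube import *
from scipy.optimize import least_squares
p,Rr=pose();c=cam("wrist")
# tube in tool frame
def face(s,tilt,dx):
    a=np.radians(25)+tilt
    # initial: tube z dep20, tool z dep45 ; tool x=(−s,0,−c) 
    tzt=np.array([-np.sin(a),0,np.cos(a)])   # sign tested below
    yt=np.array([0,1,0]);xt=np.cross(yt,tzt)
    g=np.array([dx,0,-.019])
    cl=g-(.026+s)*tzt
    return cl,tzt,xt
Rt=tool(.242,np.radians(45),1);print("tz in tool",Rt.inv().apply(tz))
def pts(s,tilt,dx):
    cl,tzt,xt=face(s,tilt,dx);y=np.array([0,.019,0])
    return [cl+y*i+xt*.019*j for i in(-1,1) for j in(-1,1)]
for s in (0,.01,.013,.02,.03):
    print(s,projw(c,[p+Rr.apply(q) for q in pts(s,0,0)]).round(1).tolist())
f=hsv(c["frame"]) if 0 else cv2.cvtColor(c["frame"],cv2.COLOR_RGB2HSV)
m=cv2.inRange(f,np.array((5,150,60)),np.array((25,255,255)))
for r in (256,270,300,330,346):
    w=np.where(m[r,240:410])[0]+240;print(r,w.min(),w.max())
w=np.where(m[200:345,325])[0]+200;print(w.min())
E
```

```text
tz in tool [-4.22618262e-01  4.32874927e-18  9.06307787e-01]
0 [[271.4, 368.4], [271.7, 268.1], [373.0, 368.5], [372.7, 268.0]]
0.01 [[267.4, 373.5], [267.7, 265.6], [376.7, 373.6], [376.3, 265.6]]
0.013 [[266.1, 375.2], [266.3, 264.8], [377.9, 375.3], [377.5, 264.8]]
0.02 [[262.8, 379.4], [263.0, 262.7], [380.9, 379.5], [380.6, 262.7]]
0.03 [[257.3, 386.2], [257.5, 259.4], [385.9, 386.4], [385.6, 259.3]]
256 263 386
270 262 388
300 262 387
330 263 387
346 240 386
255
```

```bash
cat >> tube.py <<'E'
a25=np.radians(25);TZT=np.array([-np.sin(a25),0,np.cos(a25)]);XT=np.cross([0,1,0],TZT)
def inhand(s,dx=0):
    cl=np.array([0,0,-.019])-(.026+s)*TZT+dx*XT
    return [cl+u*TZT+XT*i*.019+np.array([0,j*.019,0]) for u in(0,.09) for i,j in((-1,-1),(-1,1),(1,1),(1,-1))]
def draw(c,f,P,col,k=1,off=(0,0),pr=proj):
    q=((pr(c,P)-off+.5)*k).astype(int)
    for a in (0,4):
        for i in range(4): cv2.line(f,tuple(map(int,q[a+i])),tuple(map(int,q[a+(i+1)%4])),col,1)
    for i in range(4): cv2.line(f,tuple(map(int,q[i])),tuple(map(int,q[i+4])),col,1)
E
python3 - <<'E'
from tube import *
p,Rr=pose();c=cam("scene");f=crop(c,250,140,350,215,8)
draw(c,f,[p+Rr.apply(q) for q in inhand(.027,0)],(0,255,0),8,(250,140))
draw(c,f,[p+Rr.apply(q) for q in inhand(.013,0)],(255,0,255),8,(250,140))
save("s9",f)
E
```

```text
(no output)
```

View pics/s9.png

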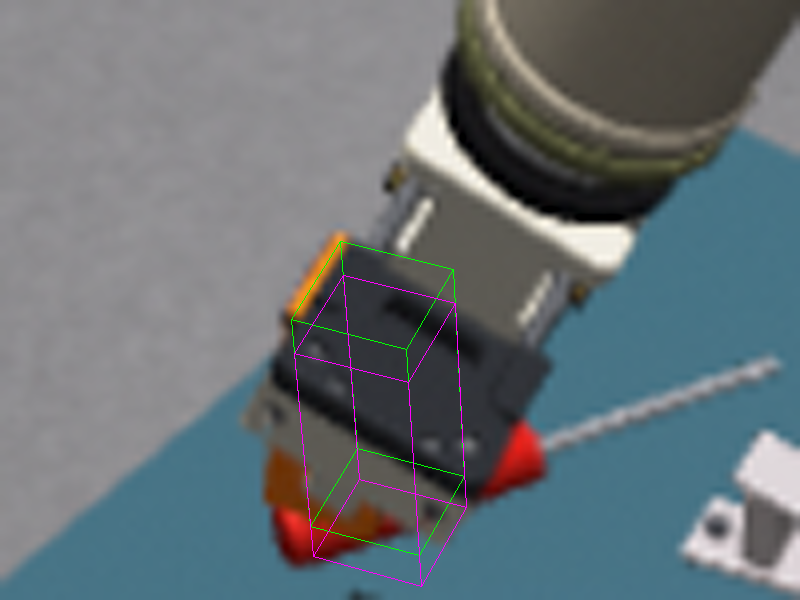

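```bash
cat >> tube.py <<'E'
def inhand2(s,tilt,dx=0):
    a=a25+np.radians(tilt);t=np.array([-np.sin(a),0,np.cos(a)]);x=np.cross([0,1,0],t)
    cl=np.array([0,0,-.019])-(.026+s)*t+dx*x
    return [cl+u*t+x*i*.019+np.array([0,j*.019,0]) for u in(0,.09) for i,j in((-1,-1),(-1,1),(1,1),(1,-1))]
E
python3 - <<'E'
from tube import *
p,Rr=pose();c=cam("scene");f=crop(c,250,140,350,215,8)
w=cam("wrist");g=w["frame"].copy()
for (s,t,dx),col in (((.027,-9,0),(0,255,0)),((.027,-9,.005),(255,0,255)),((.027,-15,.003),(255,255,0))):
    P=[p+Rr.apply(q) for q in inhand2(s,t,dx)]
    draw(c,f,P,col,8,(250,140)); draw(w,g,P,col,pr=projw)
save("s10",f);save("w10",cv2.resize(g[220:400,230:420],None,fx=4,fy=3))
E
```

```text
(no output)
```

View pics/s10.png

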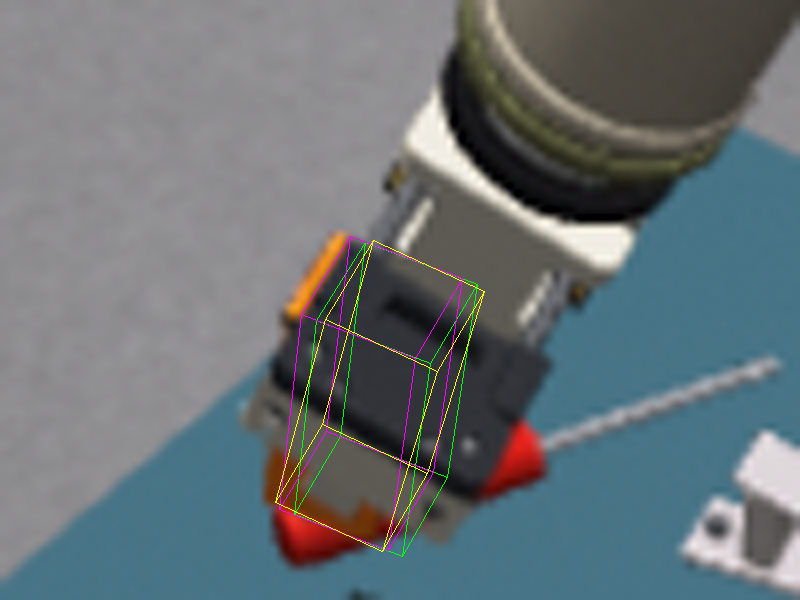

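View pics/w10.png

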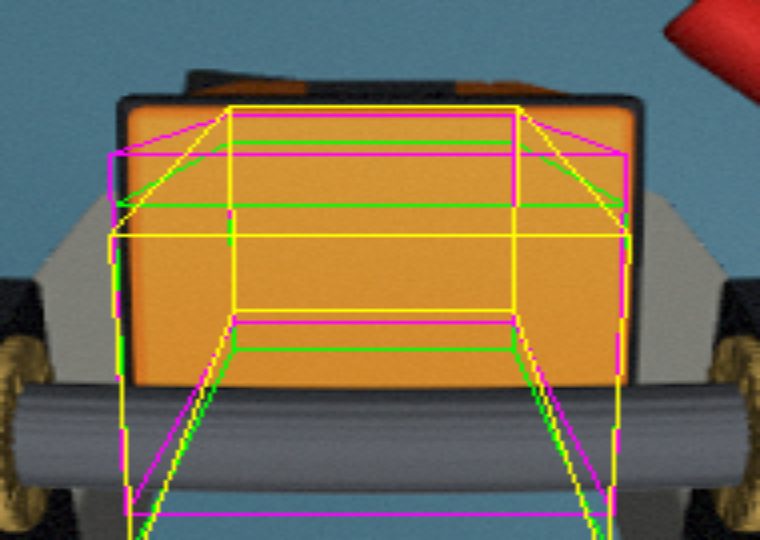

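```bash
python3 - <<'E'
from tube import *
from scipy.optimize import least_squares
p,Rr=pose();c=cam("scene");f=crop(c,250,140,350,215,8)
w=cam("wrist");g=w["frame"].copy()
def P(v): return [p+Rr.apply(q+np.array([0,v[3],0])) for q in inhand2(*v[:3])]
def res(v):
    Q=P(v);a=projw(w,Q);b=proj(c,Q)
    top=max([0,2],key=lambda i:-a[i,1]); ids=[i for i in range(4)]
    ys=sorted(ids,key=lambda i:a[i,1])[:2];l,r=sorted(ys,key=lambda i:a[i,0])
    sc=(np.array([265,508])/8-.5+[250,140]); cl=(np.array([287,313])/8-.5+[250,140])
    lm=4+np.argmin(b[4:,0]); lc=np.argmin(b[:4,0])
    return np.r_[a[l]-[260.5,251.7],a[r]-[390.5,251.7],3*(b[lm]-sc),3*(b[lc]-cl)]
r=least_squares(res,[.027,-9,.01,0],x_scale=[.01,5,.01,.01]);print(r.x,r.fun.round(1))
draw(c,f,P(r.x),(0,255,0),8,(250,140));draw(w,g,P(r.x),(0,255,0),pr=projw)
save("s11",np.hstack([f[:,:400],cv2.resize(g[220:400,230:420],(400,600))]))
E
```

```text
[ 2.50573029e-02 -8.88403985e+00  1.04887615e-02  1.07245895e-03] [ 1.6  0.1 -2.2  0.1  0.5 -1.4 -0.2 -1.2]
```

View pics/s11.png

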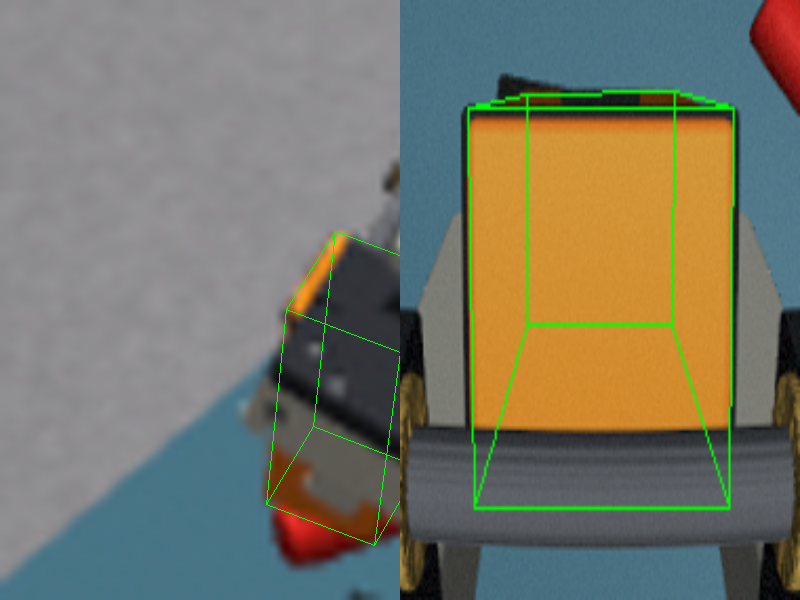

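```bash
cat >> tube.py <<'E'
def setpose(mouth,yw,tdep,s,tilt,dx,dy=0):
    """tool pose placing tube with mouth centre at `mouth`, tube yaw yw, depression tdep(deg)"""
    Rt=tool(yw,np.radians(tdep+25+tilt),1)
    m=np.mean(inhand2(s,tilt,dx)[4:],0)+[0,dy,0]
    return np.array(mouth)-Rt.apply(m),Rt
H1=(.0255,-8.9,.0105,.001)
E
python3 - <<'E'
from tube import *
s=read_state();print(s["tool_pos"],s["q"].round(2))
for h in (.10,.002):
    P,Rt=setpose([.545,.21,h],.27,90,*H1);print(P,rel(P,Rt))
c=cam("top")
for q in ([.545,.21,0],[.526,.19,0],[.564,.23,0]): print(proj(c,q))
save("t12",crop(c,200,170,350,320,4))
E
```

```text
[0.43794754 0.14406552 0.14302287] [ 0.23  0.26  1.55 -0.03  1.77 -1.64]
[0.55030824 0.21043151 0.1202452 ] [-1.2489  0.3004 -0.324  -0.0031 -0.0479  0.0094]
[0.55030824 0.21043151 0.0222452 ] [-1.6588  0.2993  0.5662 -0.0031 -0.0479  0.0094]
[[288.05158361 249.63749741]]
[[294.33423212 255.83468122]]
[[281.79828345 243.46926272]]
```

View pics/t12.png

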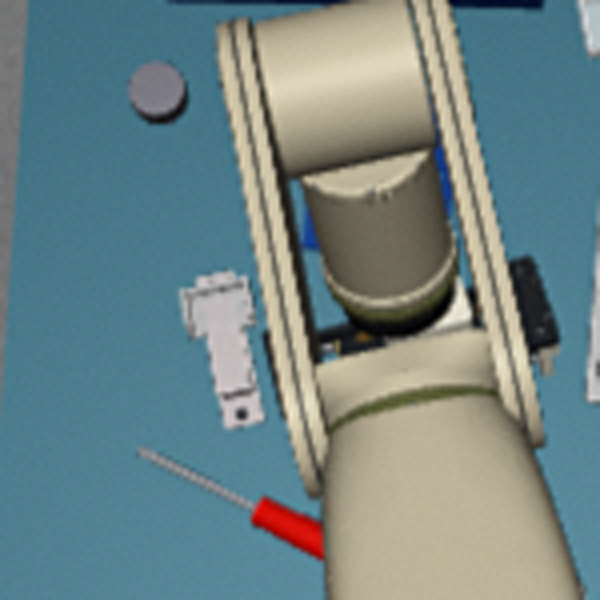

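move_arm([
  [-0.4,0.1,-0.32,0,0,0,-1],
  [-0.8,0.2,-0.32,0,-0.02,0,-1],
  [-1,0.2,-0.32,-0.003,-0.048,0.009,-1],
  [-1,0.2,-0.32,-0.003,-0.048,0.009,-1],
])

```text
t: 10.0
tool_pos: [0.5323, 0.1944, 0.1304]
orientation: [0.387, -2.839, 0.054]
force: [-0.7, 0.2, -0.9]
opening: 0.0381
```

```bash
python3 - <<'E'
from tube import *
s=read_state();print(s["tool_pos"],s["q"].round(2))
for h in (.03,.004):
    P,Rt=setpose([.545,.2,h],.27,90,*H1);print(P,rel(P,Rt))
E
```

```text
[0.53231684 0.19442618 0.13037581] [ 0.26  0.38  1.38 -0.    1.65 -1.58]
[0.55030824 0.20043151 0.0502452 ] [-4.024e-01  9.700e-03  7.184e-01 -1.000e-04  8.000e-04  3.000e-04]
[0.55030824 0.20043151 0.0242452 ] [-4.739e-01  9.700e-03  9.683e-01 -1.000e-04  8.000e-04  3.000e-04]
```

move_arm([
  [-0.2,0.01,0.3,0,0,0,-1],
  [-0.4,0.01,0.6,0,0,0,-1],
  [-0.42,0.01,0.78,0,0,0,-1],
  [-0.45,0.01,0.88,0,0,0,-1],
  [-0.45,0.01,0.88,0,0,0,-1],
])

```text
t: 10.5
tool_pos: [0.5486, 0.1996, 0.0334]
orientation: [0.387, -2.834, 0.055]
force: [-0.3, 0.5, -0.9]
opening: 0.0375
```

```bash
python3 - <<'E'
from tube import *
s=read_state();print(s["tool_pos"],s["force"])
for h in (.002,):
    P,Rt=setpose([.545,.2,h],.27,90,*H1);print(P,rel(P,Rt))
p,Rr=pose();c=cam("scene");f=crop(c,290,140,390,215,8)
Pt=[p+Rr.apply(q+np.array([0,.001,0])) for q in inhand2(*H1[:3])];draw(c,f,Pt,(0,255,0),8,(290,140));save("s13",f)
E
```

```text
[0.54861119 0.19964993 0.03338929] [-0.33476868  0.47784789 -0.86909585]
[0.55030824 0.20043151 0.0222452 ] [-0.0488  0.003   0.1019 -0.0002 -0.0007  0.0005]
```

View pics/s13.png

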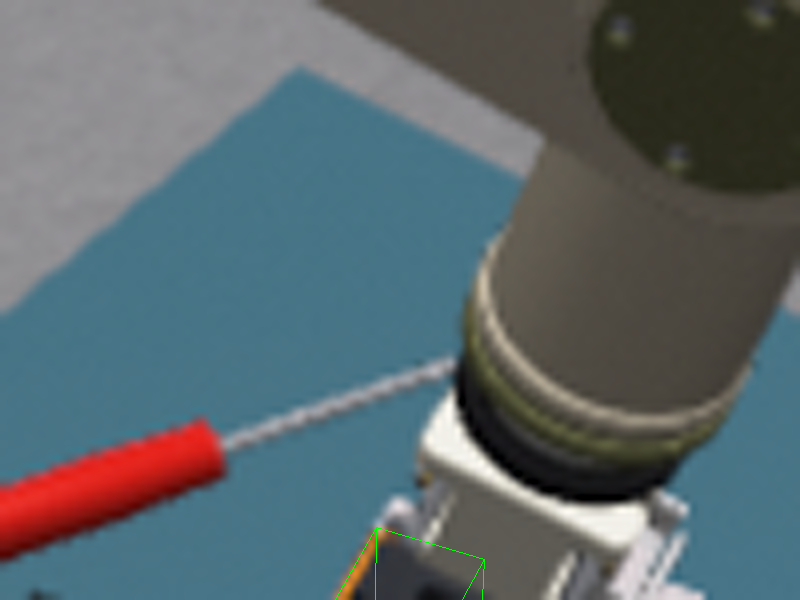

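Now lowering in small steps until contact.

move_arm([
  [-0.02,0,0.05,0,0,0,-1],
  [-0.04,0,0.09,0,0,0,-1],
  [-0.05,0,0.105,0,0,0,-1],
  [-0.05,0,0.105,0,0,0,-1],
])

```text
t: 10.95
tool_pos: [0.5521, 0.2008, 0.0231]
orientation: [0.387, -2.838, 0.054]
force: [0.4, 0.3, -0.3]
opening: 0.0378
```

```bash
python3 - <<'E'
from tube import *
s=read_state();print(s["tool_pos"],s["force"])
p,Rr=pose();c=cam("scene");f=crop(c,290,170,390,245,8)
Pt=[p+Rr.apply(q+np.array([0,.001,0])) for q in inhand2(*H1[:3])];draw(c,f,Pt,(0,255,0),8,(290,170));save("s14",f)
E
```

```text
[0.55209494 0.20081148 0.02308962] [ 0.4348768   0.30414734 -0.25603756]
```

View pics/s14.png

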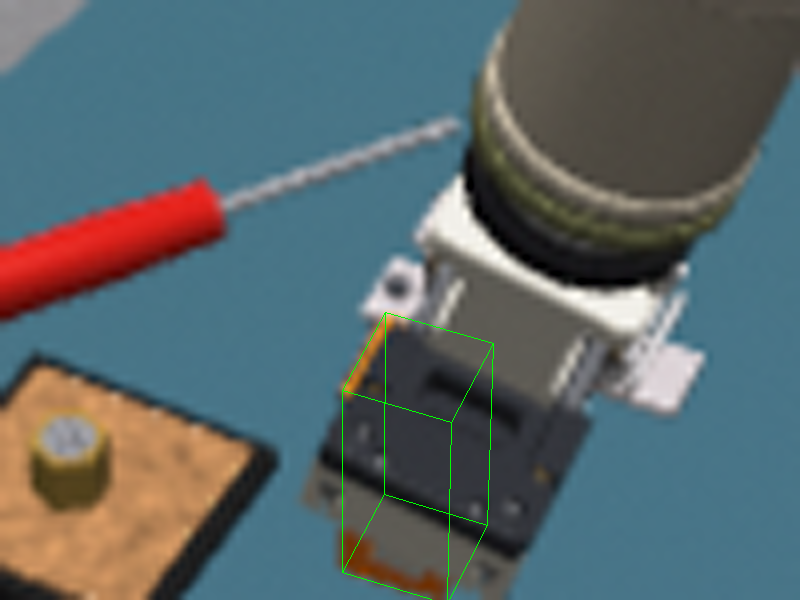

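move_arm([
  [-0.005,0,0.01,0,0,0,-1],
  [-0.01,0,0.02,0,0,0,-1],
  [-0.012,0,0.028,0,0,0,-1],
  [-0.012,0,0.028,0,0,0,-1],
], squeeze=40)

```text
t: 11.4
tool_pos: [0.5523, 0.2009, 0.0198]
orientation: [0.387, -2.838, 0.054]
force: [0.4, -0.1, -1.0]
opening: 0.0376
```

move_arm([
  [-0.004,0,0.01,0,0,0,-1],
  [-0.008,0,0.02,0,0,0,-1],
  [-0.008,0,0.02,0,0,0,-1],
])

```text
t: 11.7
tool_pos: [0.5527, 0.2009, 0.0185]
orientation: [0.387, -2.838, 0.054]
force: [-2.1, -0.6, 3.7]
opening: 0.0378
```

```bash
python3 - <<'E'
from tube import *
s=read_state();print(s["tool_pos"],s["force"])
p,Rr=pose();c=cam("scene");f=crop(c,290,170,390,245,8)
Pt=[p+Rr.apply(q+np.array([0,.001,0])) for q in inhand2(*H1[:3])];draw(c,f,Pt,(0,255,0),8,(290,170));save("s15",f)
E
```

```text
[0.55272432 0.20094547 0.0184716 ] [-2.09871659 -0.61917693  3.6731368 ]
```

View pics/s15.png

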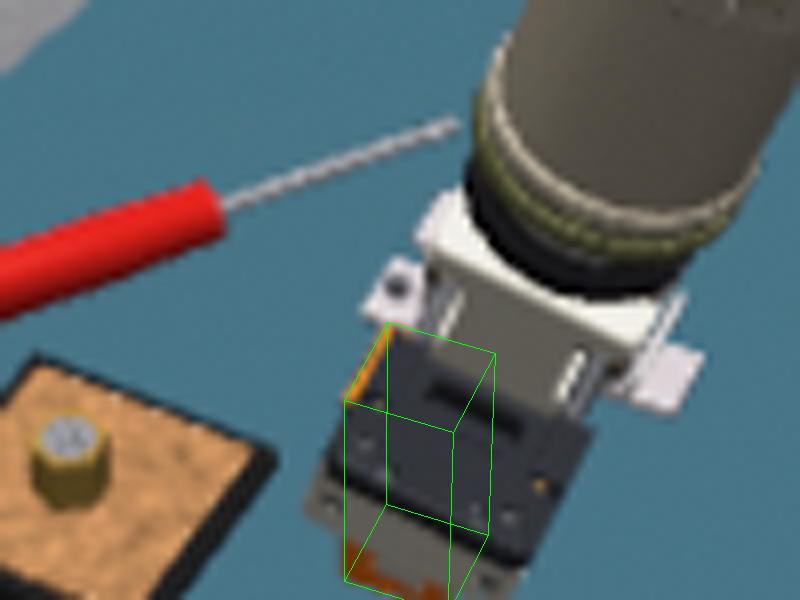

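move_arm([
  [0,0,0,0,0,0,-0.1],
  [0,0,0,0,0,0,0.0],
  [0,0,0,0,0,0,0.15],
  [0,0,0,0,0,0,0.3],
  [0,0,0,0,0,0,0.3],
])

```text
t: 12.25
tool_pos: [0.5526, 0.2009, 0.0178]
orientation: [0.387, -2.838, 0.054]
force: [-1.1, 0.7, -0.4]
opening: 0.0594
```

```bash
python3 - <<'E'
from tube import *
s=read_state();print(s["tool_pos"],s["force"],s["opening"])
c=cam("scene");f=crop(c,290,170,390,245,8);save("s16",f);save("w16",cam("wrist")["frame"])
E
```

```text
[0.55264651 0.200923   0.01777542] [-1.1075227   0.71064197 -0.41082876] 0.05943707725699046
```

View pics/w16.png

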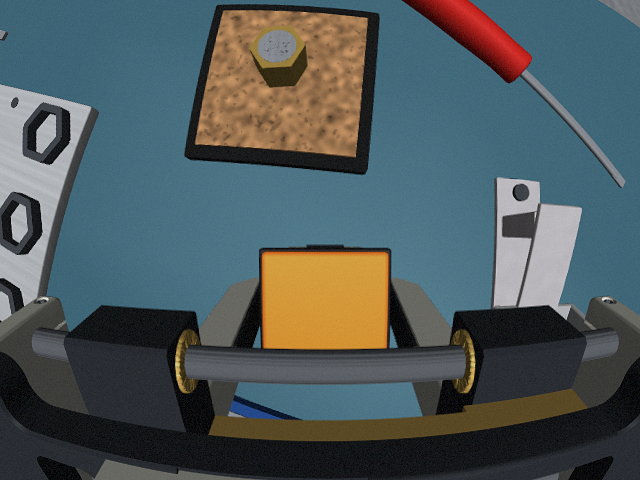

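View pics/s16.png

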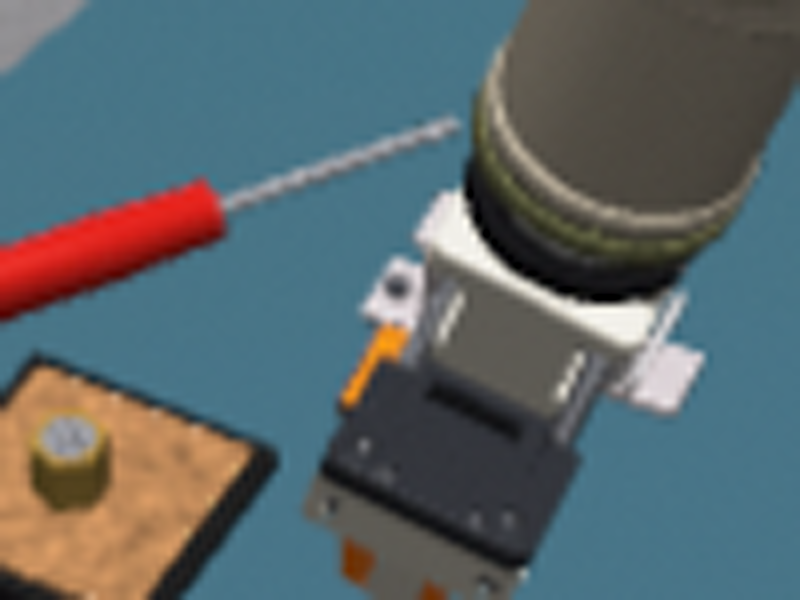

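```bash
python3 - <<'E'
from tube import *
p,Rr=pose()
m=p+Rr.apply(np.mean(inhand2(*H1[:3])[4:],0)+[0,.001,0]);print("mouth",m)
yw=.27
Rt=tool(yw,np.radians(115),1);P=np.r_[m[:2],.064]+.019*Rt.apply([0,0,1]);print(P,rel(P,Rt))
# wrist check: expected closed face corners for tube vertical at m with z=.09
w=cam("wrist");g=w["frame"].copy();y=np.array([-np.sin(yw),np.cos(yw),0]);x=np.array([np.cos(yw),np.sin(yw),0])
print(projw(w,[np.r_[m[:2],.09]+.019*(i*x+j*y) for i in(-1,1) for j in (-1,1)]))
E
```

```text
mouth [ 0.54735479  0.20055605 -0.00243842]
[0.53961596 0.19841426 0.04678015] [ 2.068e-01  1.010e-02 -2.420e-01 -2.000e-04  5.010e-02  4.000e-04]
[[260.33290455 253.45432301]
 [390.08523298 253.52631582]
 [263.0629424  376.96748669]
 [387.16494576 376.97666103]]
```

move_arm([
  [0.1,0.005,-0.12,0,0.025,0,0.3],
  [0.2,0.01,-0.242,0,0.05,0,0.3],
  [0.2,0.01,-0.242,0,0.05,0,0.3],
  [0.2,0.01,-0.242,0,0.05,0,-0.3],
  [0.2,0.01,-0.242,0,0.05,0,-1],
  [0.2,0.01,-0.242,0,0.05,0,-1],
  [0.2,0.01,-0.242,0,0.05,0,-1],
  [0.2,0.01,-0.242,0,0.05,0,-1],
], squeeze=50)

```text
t: 13.2
tool_pos: [0.54, 0.1985, 0.0465]
orientation: [0.366, -2.684, 0.081]
force: [-0.2, -0.5, -1.6]
opening: 0.0377
```

```bash
python3 - <<'E'
from tube import *
s=read_state();print(s["tool_pos"],s["force"],s["opening"])
c=cam("scene");p,Rr=pose();f=crop(c,290,140,390,215,8);draw(c,f,[p+Rr.apply(q) for q in inhand2(0,0,0)],(0,255,0),8,(290,140));save("s17",f);save("w17",cam("wrist")["frame"])
E
```

```text
[0.54004892 0.19853025 0.0464894 ] [-0.1927195  -0.49995831 -1.56554238] 0.03774469250172436
```

View pics/w17.png

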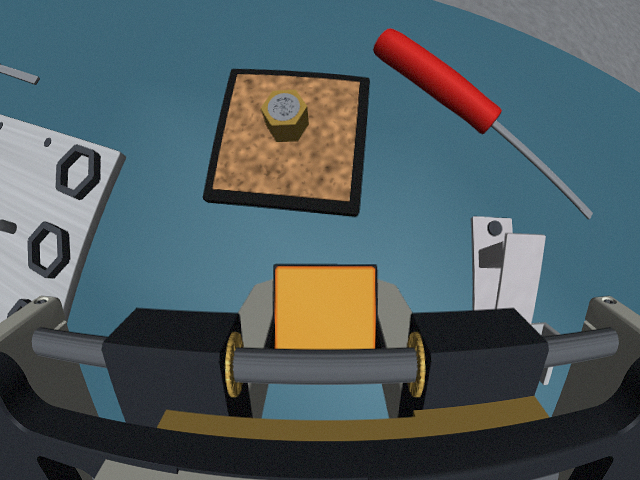

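View pics/s17.png

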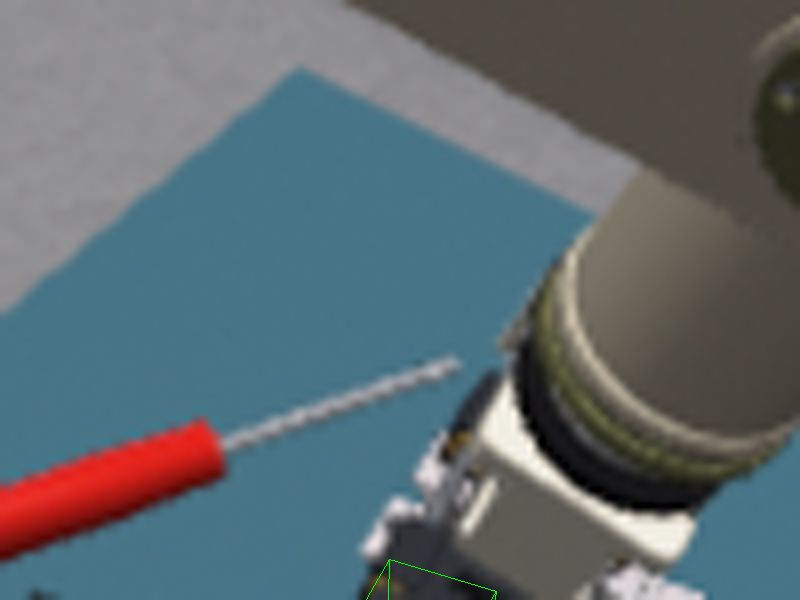

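move_arm([
  [0.2,0,-0.42,0,0,0,-1],
  [0.4,0,-0.85,0,0,0,-1],
  [0.46,0,-1,0,0,0,-1],
  [0.46,0,-1,0,0,0,-1],
])

```text
t: 13.7
tool_pos: [0.543, 0.1993, 0.1602]
orientation: [0.367, -2.691, 0.08]
force: [0.1, -0.5, -1.3]
opening: 0.0376
```

```bash
python3 - <<'E'
from tube import *
import pickle
gp,go=pickle.load(open("grasp.pkl","rb"))
s=read_state();print(s["tool_pos"],s["q"].round(2))
up=np.array([0.5374,.314,.19])
print(rel(up,R.from_rotvec(go)))
E
```

```text
[0.54299957 0.19931116 0.16023909] [ 0.26  0.55  1.15 -0.    1.87 -1.58]
[-0.1067  1.1199 -0.3761  0.0017 -0.3864  0.0089]
```

move_arm([
  [-0.05,0.3,-0.37,0.002,-0.386,0.009,-1],
  [-0.1,0.6,-0.37,0.002,-0.386,0.009,-1],
  [-0.1,0.9,-0.37,0.002,-0.386,0.009,-1],
  [-0.1,1.0,-0.37,0.002,-0.386,0.009,-1],
  [-0.1,1.0,-0.37,0.002,-0.386,0.009,-1],
  [-0.1,1.0,-0.37,0.002,-0.386,0.009,-1],
  [-0.1,1.0,-0.37,0.002,-0.386,0.009,-1],
  [-0.1,1.0,-0.37,0.002,-0.386,0.009,-1],
])

```text
t: 14.5
tool_pos: [0.5363, 0.3018, 0.1839]
orientation: [-0.293, 2.359, 0.117]
force: [1.4, -2.0, -0.8]
opening: 0.0377
```

```bash
python3 - <<'E'
from tube import *
import pickle
gp,go=pickle.load(open("grasp.pkl","rb"))
s=read_state();print(s["tool_pos"],s["q"].round(3))
n=np.array([.332,.082,.940])
print(rel(gp+.05*n,R.from_rotvec(go)))
E
```

```text
[0.53629942 0.30175571 0.18385903] [ 0.562 -0.434  2.256 -0.385  0.612 -1.021]
[ 6.042e-01  9.930e-02  6.775e-01  3.000e-04 -5.700e-03  5.000e-04]
```

move_arm([
  [0.2,0.1,0.2,0,-0.006,0,-1],
  [0.4,0.1,0.45,0,-0.006,0,-1],
  [0.604,0.1,0.678,0,-0.006,0,-1],
  [0.604,0.1,0.678,0,-0.006,0,-1],
  [0.604,0.1,0.678,0,-0.006,0,-1],
])

```text
t: 15.0
tool_pos: [0.5371, 0.3111, 0.0926]
orientation: [-0.29, 2.349, 0.115]
force: [0.1, 0.5, -0.3]
opening: 0.0375
```

```bash
python3 - <<'E'
from tube import *
import pickle
gp,go=pickle.load(open("grasp.pkl","rb"))
s=read_state();print(s["tool_pos"],s["q"].round(3))
n=np.array([.332,.082,.940])
for h in (.02,.004,0): print(rel(gp+h*n,R.from_rotvec(go)))
save("w18",cam("wrist")["frame"]);c=cam("scene");save("s18",crop(c,300,150,420,240,6))
E
```

```text
[0.53709583 0.31110248 0.0926418 ] [ 0.587 -0.244  2.305 -0.643  0.408 -0.722]
[ 0.264   0.0111  0.1287 -0.0006 -0.0022  0.0007]
[ 0.4085  0.0118  0.1974 -0.0006 -0.0022  0.0007]
[ 0.4447  0.0119  0.2146 -0.0006 -0.0022  0.0007]
```

View pics/w18.png

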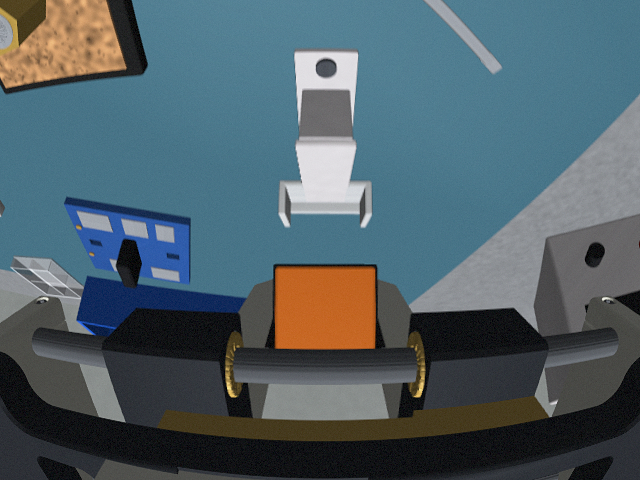

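View pics/s18.png

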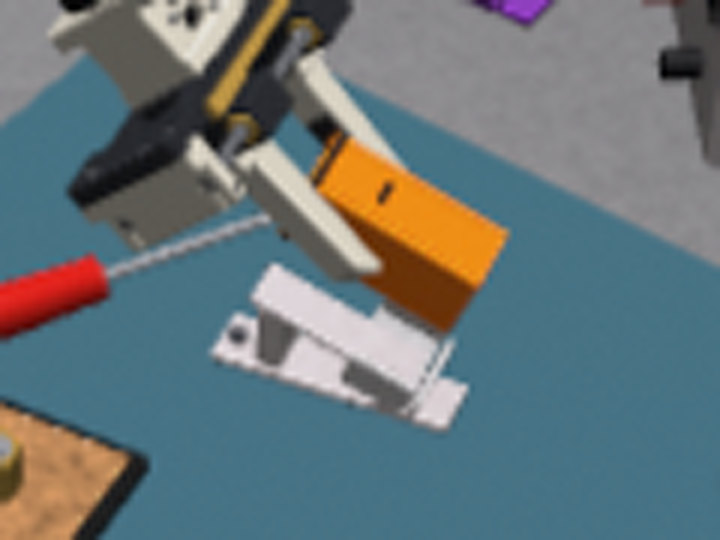

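move_arm([
  [0.15,0.012,0.06,0,-0.002,0,-1],
  [0.27,0.012,0.115,0,-0.002,0,-1],
  [0.36,0.012,0.16,0,-0.002,0,-1],
  [0.42,0.012,0.186,0,-0.002,0,-1],
  [0.44,0.012,0.198,0,-0.002,0,-1],
  [0.44,0.012,0.198,0,-0.002,0,-1],
])

```text
t: 15.7
tool_pos: [0.5224, 0.3094, 0.0517]
orientation: [-0.287, 2.336, 0.119]
force: [0.6, 0.3, -0.7]
opening: 0.0379
```

```bash
python3 - <<'E'
from tube import *
import pickle
gp,go=pickle.load(open("grasp.pkl","rb"))
s=read_state();print(s["tool_pos"],s["force"],rel(gp,R.from_rotvec(go)))
c=cam("scene");save("s19",crop(c,300,150,420,240,6))
E
```

```text
[0.52241513 0.30941932 0.05170623] [ 0.61803092  0.27938729 -0.73159137] [ 0.0533 -0.0088  0.0252 -0.0002  0.0018  0.    ]
```

View pics/s19.png

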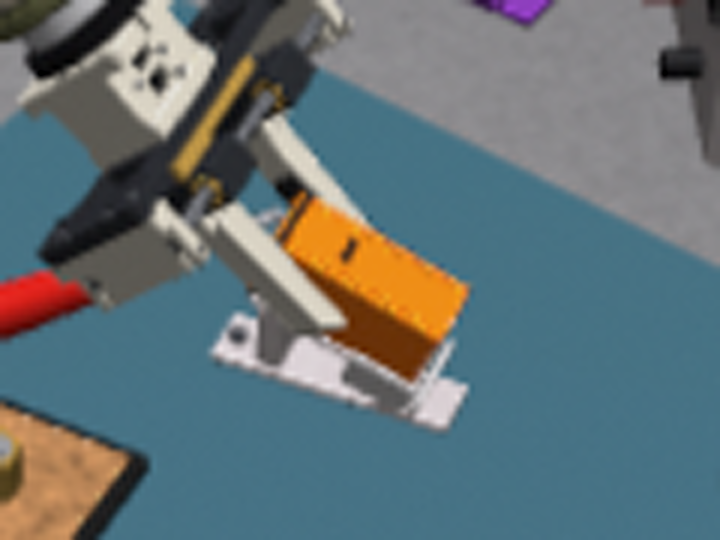

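move_arm([
  [0.025,-0.005,0.008,0,0.002,0,-1],
  [0.04,-0.009,0.012,0,0.002,0,-1],
  [0.052,-0.009,0.017,0,0.002,0,-1],
  [0.052,-0.009,0.017,0,0.002,0,-1],
  [0.052,-0.009,0.017,0,0.002,0,-1],
])

```text
t: 16.25
tool_pos: [0.5197, 0.3076, 0.0457]
orientation: [-0.289, 2.344, 0.117]
force: [0.8, 0.1, 0.7]
opening: 0.0378
```

Back at the grasp pose. Releasing, opening to full width as on approach.

move_arm([
  [0,0,0,0,0,0,-0.1],
  [0,0,0,0,0,0,0.1],
  [0,0,0,0,0,0,0.4],
  [0,0,0,0,0,0,0.7],
  [0,0,0,0,0,0,0.7],
])

```text
t: 16.75
tool_pos: [0.5194, 0.3075, 0.0453]
orientation: [-0.289, 2.344, 0.117]
force: [-0.9, 1.0, -0.7]
opening: 0.0692
```

move_arm([
  [0,0,-0.3,0,0,0,0.7],
  [0,0,-0.6,0,0,0,0.7],
  [0,0,-0.8,0,0,0,0.7],
  [-0.3,0,-1,0,0.1,0,0.7],
  [-0.6,0,-1,0,0.2,0,0.7],
  [-0.6,0,-1,0,0.25,0,0.7],
  [-0.6,0,-1,0,0.25,0,0.7],
])

```text
t: 17.45
tool_pos: [0.4938, 0.3025, 0.1626]
orientation: [-0.349, 2.873, 0.039]
force: [0.2, 0.1, 1.0]
opening: 0.0789
```

```bash
python3 - <<'E'
from fit import *
s=read_state();print(s["tool_pos"],s["q"].round(2),s["t"],s["opening"])
c=cam("scene");save("s20",crop(c,300,150,420,240,6))
c=cam("top");save("t20",crop(c,190,120,510,330,2.5));save("w20",cam("wrist")["frame"])
E
```

```text
[0.49382892 0.30250554 0.16257569] [ 0.5  -0.12  1.87 -0.07  1.16 -1.29] 17.45 0.0789386577933304
```

View pics/s20.png

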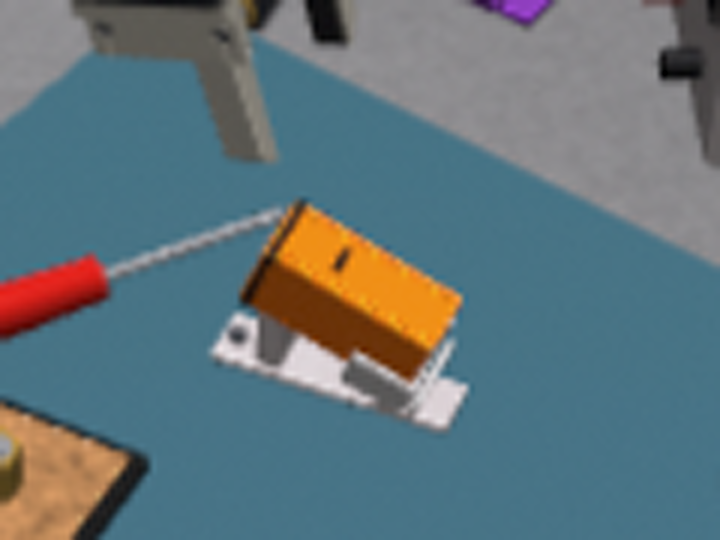

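View pics/t20.png

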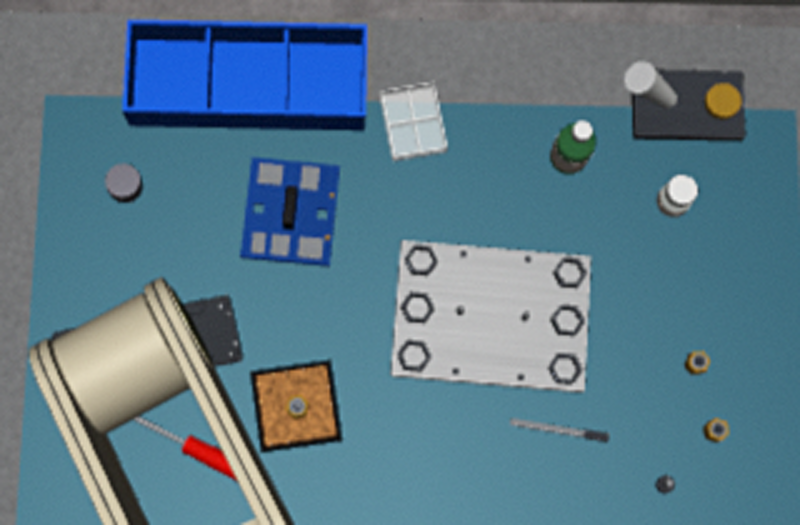

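View pics/w20.png

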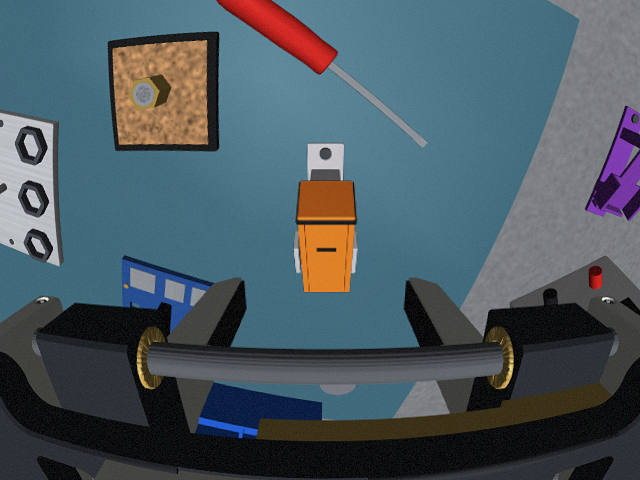

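```bash
python3 - <<'E'
from tube import *
c=cam("top");f=c["frame"]
for uv,z in (((308.8,282.8),.036),):
    b=onz(c,uv,z);print(b)
Rt=tool(.1,np.pi/2,1)
print(rel([b[0],b[1],.16],Rt))
E
```

```text
[0.43876402 0.14247569]
[ 0.8644 -1.4076 -0.2382  0.0032  0.0792  0.044 ]
```

move_arm([
  [0.3,-0.3,-0.24,0.003,0.079,0.044,0.3],
  [0.5,-0.7,-0.24,0.003,0.079,0.044,0.3],
  [0.6,-1,-0.24,0.003,0.079,0.044,0.3],
  [0.6,-1,-0.24,0.003,0.079,0.044,0.3],
])

```text
t: 18.05
tool_pos: [0.4524, 0.1853, 0.1664]
orientation: [-0.155, 3.136, -0.001]
force: [0.1, 0.6, -1.1]
opening: 0.0606
```

```bash
python3 - <<'E'
from tube import *
print(pose()[0]);Rt=tool(.1,np.pi/2,1)
print(rel([.4388,.1425,.13],Rt))
E
```

```text
[0.4523618  0.18533666 0.1663921 ]
[ 1.777e-01 -4.126e-01  3.641e-01 -3.000e-04  4.000e-04 -4.000e-04]
```

move_arm([
  [0.1,-0.41,0.2,0,0,0,0.3],
  [0.18,-0.41,0.364,0,0,0,0.3],
  [0.18,-0.41,0.364,0,0,0,0.3],
  [0.18,-0.41,0.364,0,0,0,0.3],
])

```text
t: 18.45
tool_pos: [0.4392, 0.1467, 0.1313]
orientation: [-0.161, 3.136, 0.002]
force: [0.0, 0.3, -0.2]
opening: 0.0608
```

```bash
python3 - <<'E'
from tube import *
print(pose()[0])
save("w21",cam("wrist")["frame"])
c=cam("top");save("t21",crop(c,190,200,350,300,5))
E
```

```text
[0.43922253 0.14667318 0.13133503]
```

View pics/w21.png

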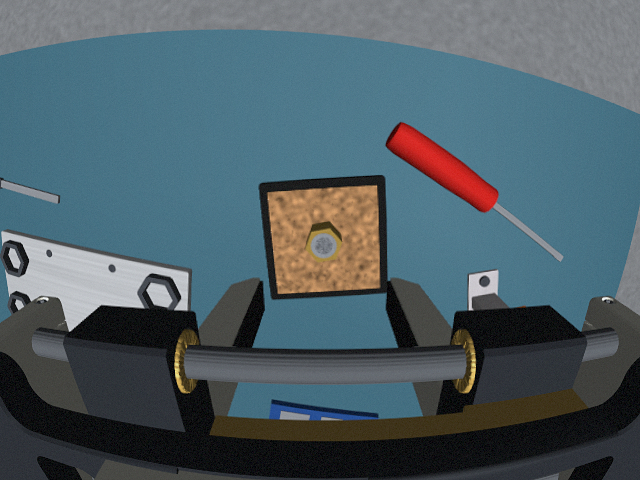

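View pics/t21.png

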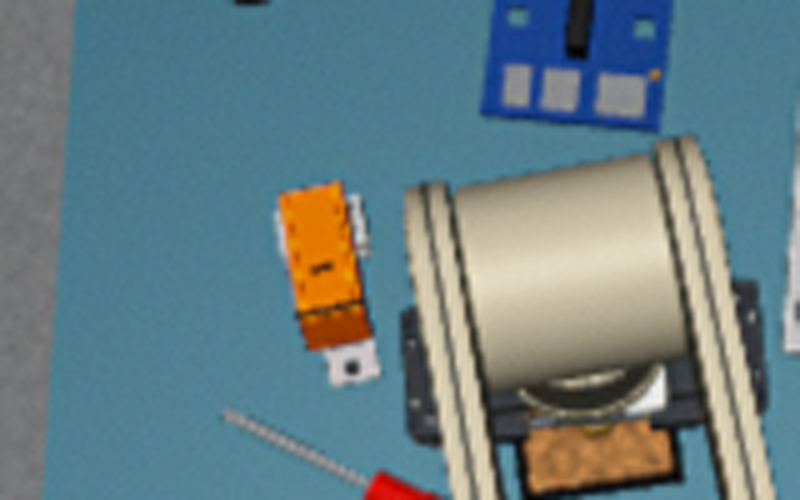

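```bash
cat > bush.py <<'E'
from tube import *
from scipy.optimize import minimize
def hexp(x,y,yaw,z0,n=6):
    a=yaw+np.radians(30+60*np.arange(6));r=.012/np.cos(np.pi/6)
    return [np.c_[x+r*np.cos(a),y+r*np.sin(a),np.full(6,z)] for z in (z0+.024,z0)]
def drawhex(c,f,v,z0,col,k,off,pr):
    T,B=hexp(*v,z0)
    for Q in (T,B): cv2.polylines(f,[((pr(c,Q)-off+.5)*k).astype(np.int32)],True,col,1)
def grad(fr):
    g=cv2.GaussianBlur(fr.astype(np.float32),(0,0),.8)
    return np.sqrt(sum(cv2.Sobel(g[:,:,i],cv2.CV_32F,1,0)**2+cv2.Sobel(g[:,:,i],cv2.CV_32F,0,1)**2 for i in range(3)))
def fithex(c,v0,z0,pr,both=False,rng=.006):
    G=grad(c["frame"])
    def score(v):
        T,B=hexp(*v,z0);L=[]
        for i in range(6):
            for t in np.linspace(0,1,12): L.append(T[i]*(1-t)+T[(i+1)%6]*t)
        q=pr(c,np.array(L)).astype(np.float32)
        return -float(cv2.remap(G,q[:,0].copy(),q[:,1].copy(),cv2.INTER_LINEAR).mean())
    best=None
    for yw in np.radians(np.arange(0,60,5)):
        for dx in np.arange(-rng,rng+1e-9,.002):
            for dy in np.arange(-rng,rng+1e-9,.002):
                v=(v0[0]+dx,v0[1]+dy,yw);s=score(v)
                if best is None or s<best[0]: best=(s,v)
    v=np.array(best[1]);S=[v]+[v+d for d in np.diag([.001,.001,.05])]
    r=minimize(score,v,method="Nelder-Mead",options=dict(initial_simplex=S,xatol=1e-5))
    return r.x,r.fun
E
python3 - <<'E'
from bush import *
c=cam("wrist");p,_=pose()
x0=onz(c,(324,243),.036,True);print("init",x0)
v,s=fithex(c,x0,.012,projw);print(v,np.degrees(v[2]),s)
f=crop(c,275,190,375,290,6);drawhex(c,f,v,.012,(0,255,0),6,(275,190),projw);g=crop(c,275,190,375,290,6)
save("w22",np.hstack([f,g])[:, :1200:1][::1]);save("w22",cv2.resize(np.hstack([f,g]),(800,400)))
E
```

```text
init [0.44048299 0.14735357]
[0.43530909 0.14567803 0.22222432] 12.732515544609084 -244.49099731445312
```

View pics/w22.png

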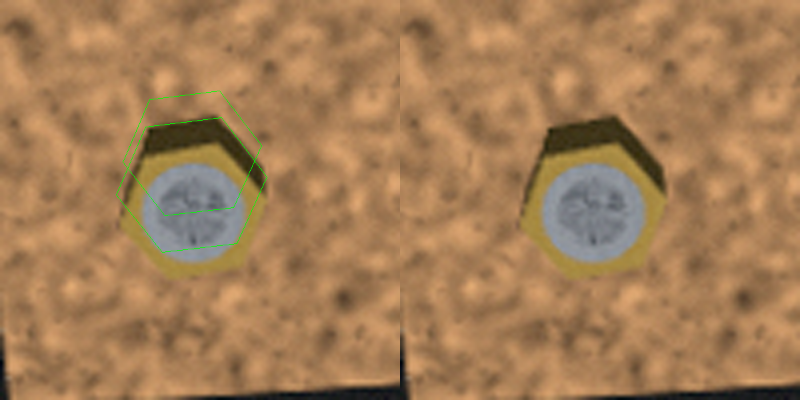

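```bash
python3 - <<'E'
s=open('bush.py').read()
s=s.replace("""        q=pr(c,np.array(L)).astype(np.float32)
        return""","""        q=pr(c,np.array(L)).astype(np.float32)
        h=cv2.convexHull(pr(c,np.r_[T,B]).astype(np.float32))[:,0]
        q=np.r_[q,np.concatenate([h[i]*(1-t)+h[(i+1)%len(h)]*t for i in range(len(h)) for t in (np.arange(12)/12)[:,None,None]]).astype(np.float32)]
        return""").replace("rng=.006","rng=.003").replace(".002):",".0015):")
open('bush.py','w').write(s)
E
python3 - <<'E'
from bush import *
c=cam("wrist");p,_=pose()
x0=onz(c,(323.7,243),.036,True);print("init",x0)
v,s=fithex(c,x0,.012,projw);print(v,np.degrees(v[2]),s)
f=crop(c,275,190,375,290,6);drawhex(c,f,v,.012,(0,255,0),6,(275,190),projw);g=crop(c,275,190,375,290,6)
save("w23",cv2.resize(np.hstack([f,g]),(800,400)))
E
```

```text
init [0.44071138 0.14710554]
[0.44023561 0.14641402 0.30333501] 17.379815849352816 -201.7774200439453
```

View pics/w23.png

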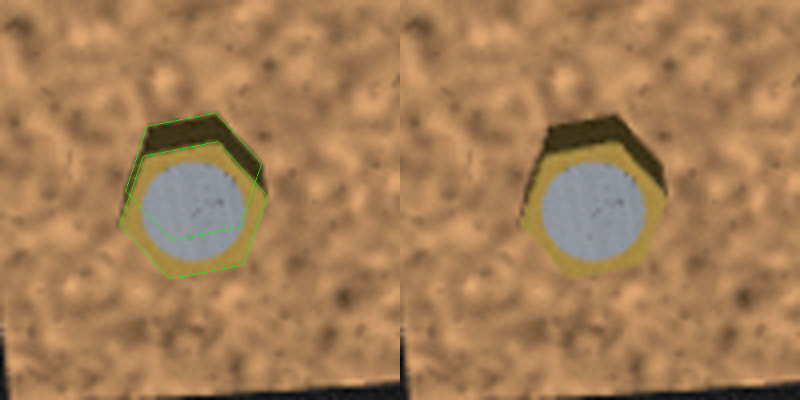

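```bash
python3 - <<'E'
from bush import *
Rt=tool(np.radians(-12.6),np.pi/2,1)
print(rel([.4404,.1466,.07],Rt),rel([.4404,.1466,.025],Rt))
E
```

```text
[ 5.000e-03 -3.700e-03  6.236e-01  6.000e-04  8.000e-04  1.027e-01] [ 6.2000e-03 -4.4000e-03  1.0736e+00  6.0000e-04  8.0000e-04  1.0270e-01]
```

move_arm([
  [0.005,-0.004,0.2,0,0.001,0.05,0.1],
  [0.005,-0.004,0.4,0,0.001,0.1,0.1],
  [0.005,-0.004,0.62,0,0.001,0.103,0.1],
  [0.005,-0.004,0.62,0,0.001,0.103,0.1],
])

```text
t: 19.05
tool_pos: [0.4376, 0.1456, 0.0667]
orientation: [-0.347, -3.115, 0.0]
force: [-0.2, -0.6, 0.5]
opening: 0.0512
```

```bash
python3 - <<'E'
from bush import *
c=cam("wrist");p,_=pose();print(p)
x0=projw(c,[[.4404,.1466,.036]])[0].astype(int);print(x0)
v,s=fithex(c,[.4404,.1466],.012,projw);print(v,np.degrees(v[2]),s)
o=np.array([x0[0]-60,x0[1]-60])
f=crop(c,o[0],o[1],o[0]+120,o[1]+120,5);drawhex(c,f,v,.012,(0,255,0),5,o,projw)
save("w24",f);
Rt=tool(np.radians(-12.6),np.pi/2,1);print(rel([v[0],v[1],.025],Rt))
E
```

```text
[0.43862114 0.14576379 0.06845115]
[327 280]
[0.44052648 0.14645501 0.28845395] 16.52719363692211 -215.15280151367188
[-1.950e-02  1.100e-02  4.344e-01 -1.000e-04 -1.800e-03 -2.000e-04]
```

View pics/w24.png

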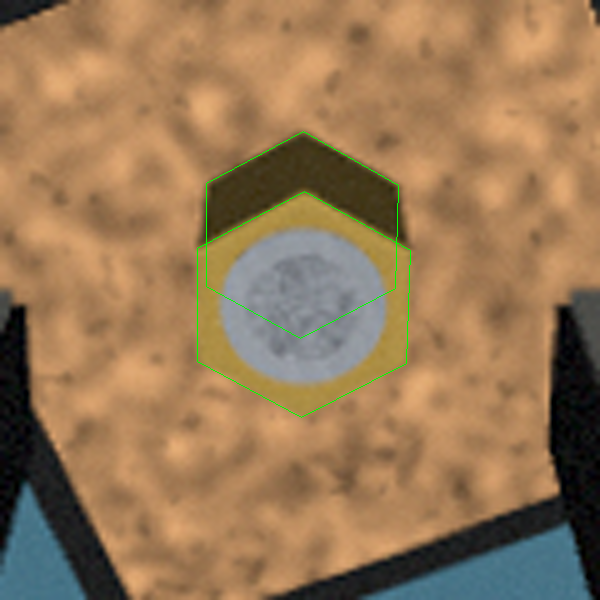

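move_arm([
  [-0.02,0.011,0.15,0,-0.002,0,0.1],
  [-0.02,0.011,0.3,0,-0.002,0,0.1],
  [-0.02,0.011,0.434,0,-0.002,0,0.1],
  [-0.02,0.011,0.434,0,-0.002,0,0.1],
  [-0.02,0.011,0.434,0,-0.002,0,-1],
  [-0.02,0.011,0.434,0,-0.002,0,-1],
  [-0.02,0.011,0.434,0,-0.002,0,-1],
  [-0.02,0.011,0.434,0,-0.002,0,-1],
], squeeze=20)

```text
t: 19.9
tool_pos: [0.4421, 0.1465, 0.0265]
orientation: [0.348, 3.118, 0.002]
force: [-0.1, 0.1, 1.0]
opening: 0.0236
```

move_arm([
  [0,0,0,0,0,0,-1],
  [0,0,0,0,0,0,-1],
  [0,0,0,0,0,0,-1],
])

```text
t: 20.2
tool_pos: [0.4421, 0.1465, 0.0264]
orientation: [0.348, 3.118, 0.001]
force: [-1.2, -0.5, 6.2]
opening: 0.0234
```

```bash
python3 - <<'E'
from bush import *
s=read_state();print(s["tool_pos"],s["force"],s["opening"])
# bush centre in tool frame along x: image
c=cam("wrist");save("w25",crop(c,225,180,425,330,4))
E
```

```text
[0.44208636 0.14647842 0.02644433] [-1.15967635 -0.54935312  6.1883053 ] 0.023414082389889342
```

View pics/w25.png

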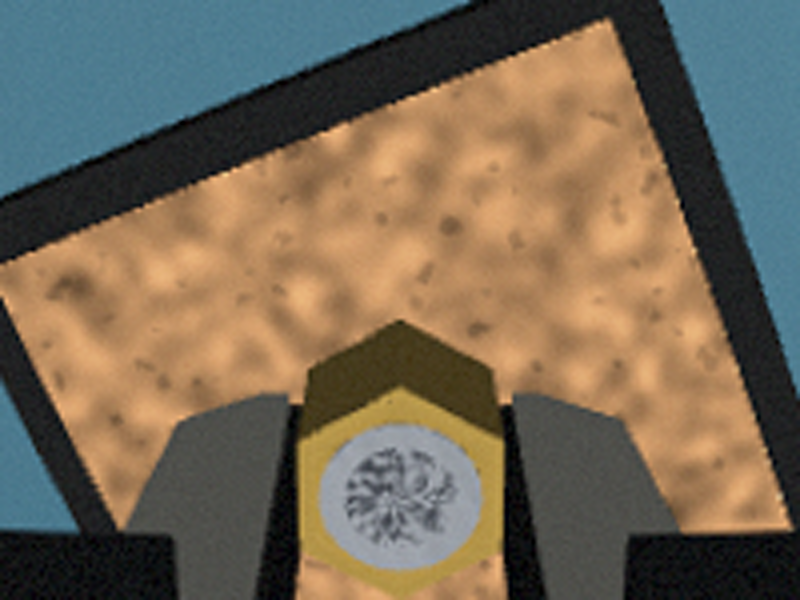

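```bash
python3 - <<'E'
from bush import *
c=cam("wrist");p,Rr=pose()
v,s=fithex(c,p[:2]-[.0015,0],.0125,projw,rng=.002);print(v,np.degrees(v[2]),s, "in tool",Rr.inv().apply(np.r_[v[:2],.0245]-p))
Rt=tool(np.radians(-33.6),np.pi/2,1);cup=np.array([.5073,.004])
P=np.r_[cup,.1]-.05*Rt.apply([1,0,0]);print(P,rel(P,Rt))
E
```

```text
[0.44019144 0.14704427 0.29558233] 16.93562012183789 -387.3788146972656 in tool [0.00196655 0.00016774 0.00189742]
[ 0.54894606 -0.02366958  0.1       ] [-1.4199e+00 -1.4231e+00 -7.3240e-01  6.0000e-04  1.1000e-03  1.1600e-01]
```

move_arm([
  [0,0,-0.4,0,0,0,-1],
  [-0.2,-0.2,-0.73,0,0,0.03,-1],
  [-0.6,-0.6,-0.73,0,0.001,0.06,-1],
  [-1,-1,-0.73,0,0.001,0.116,-1],
  [-1,-1,-0.73,0,0.001,0.116,-1],
  [-1,-1,-0.73,0,0.001,0.116,-1],
])

```text
t: 20.9
tool_pos: [0.5172, 0.0251, 0.0986]
orientation: [-0.912, -3.005, -0.002]
force: [-0.5, 0.6, -0.4]
opening: 0.0237
```

```bash
python3 - <<'E'
from bush import *
Rt=tool(np.radians(-33.6),np.pi/2,1);cup=np.array([.5073,.004])
P=np.r_[cup,.1]-.05*Rt.apply([1,0,0]);print(pose()[0],P,rel(P,Rt))
E
```

```text
[0.51719587 0.02514394 0.0985884 ] [ 0.54894606 -0.02366958  0.1       ] [-5.352e-01 -2.295e-01 -1.500e-02  3.000e-04 -4.000e-04 -8.000e-04]
```

move_arm([
  [-0.3,-0.12,0,0,0,0,-1],
  [-0.535,-0.23,0,0,0,0,-1],
  [-0.535,-0.23,0,0,0,0,-1],
  [-0.535,-0.23,0,0,0,0,-1],
  [-0.535,-0.23,0,0,0,0,-1],
])

```text
t: 21.4
tool_pos: [0.5476, -0.0204, 0.0984]
orientation: [-0.905, -3.007, -0.003]
force: [0.2, 0.8, 0.1]
opening: 0.024
```

```bash
cat > hold.py <<'E'
from bush import *
def cuppts(H):
    x,y,yaw=H;c,s=np.cos(yaw),np.sin(yaw);M=np.array([[c,-s],[s,c]])
    return [M@np.array([u,v])+[x,y] for v in(.092,-.092) for u in(-.06,0,.06)]
def hx(xy,yaw,af,z):
    a=yaw+np.radians(30+60*np.arange(6));r=af/2/np.cos(np.pi/6)
    return np.c_[xy[0]+r*np.cos(a),xy[1]+r*np.sin(a),np.full(6,z)]
def fitcup(c,xy0,yaw,pr=projw,rng=.005):
    """fit outer(36.2) & inner(26.2) rims at z=.022, translation only"""
    G=grad(c["frame"])
    def score(v):
        L=[]
        for af in (.0362,.0262):
            T=hx(v,yaw,af,.022)
            for i in range(6):
                for t in np.arange(12)/12: L.append(T[i]*(1-t)+T[(i+1)%6]*t)
        q=pr(c,np.array(L)).astype(np.float32)
        return -float(np.minimum(cv2.remap(G,q[:,0].copy(),q[:,1].copy(),cv2.INTER_LINEAR),250).mean())
    best=min((score((xy0[0]+a,xy0[1]+b)),xy0[0]+a,xy0[1]+b) for a in np.arange(-rng,rng+1e-9,.001) for b in np.arange(-rng,rng+1e-9,.001))
    v=np.array(best[1:]);r=minimize(score,v,method="Nelder-Mead",options=dict(initial_simplex=[v,v+[.0007,0],v+[0,.0007]],xatol=1e-5))
    return r.x,r.fun
E
python3 - <<'E'
from hold import *
c=cam("wrist");print(pose()[0])
f=c["frame"].copy()
H=(.5611,-.0916,-.063)
for xy in cuppts(H):
    q=projw(c,[[xy[0],xy[1],.022]])[0]
    if 20<q[0]<620 and 20<q[1]<330:
        v,s=fitcup(c,xy,-.063);print(xy,q,v,s,v-xy)
        for af in(.0362,.0262): cv2.polylines(f,[projw(c,hx(v,-.063,af,.022)).astype(np.int32)],True,(0,255,0),1)
save("w26",f)
E
```

```text
[ 0.54781337 -0.02048115  0.09856136]
[0.5070112  0.00399499] [322.09096183 182.72882047] [0.50654304 0.00678851] -246.06124877929688 [-0.00046815  0.00279352]
[5.66892167e-01 2.17486378e-04] [365.62997439 258.32431877] [0.56561044 0.00228664] -209.233642578125 [-0.00128173  0.00206915]
[ 0.62677314 -0.00356001] [402.48347977 323.85915271] [ 0.6264561  -0.00157181] -108.47445678710938 [-0.00031703  0.00198821]
[ 0.49542686 -0.17963999] [123.8323153  303.46592031] [ 0.49455897 -0.17646568] -228.84011840820312 [-0.00086789  0.0031743 ]
```

View pics/w26.png

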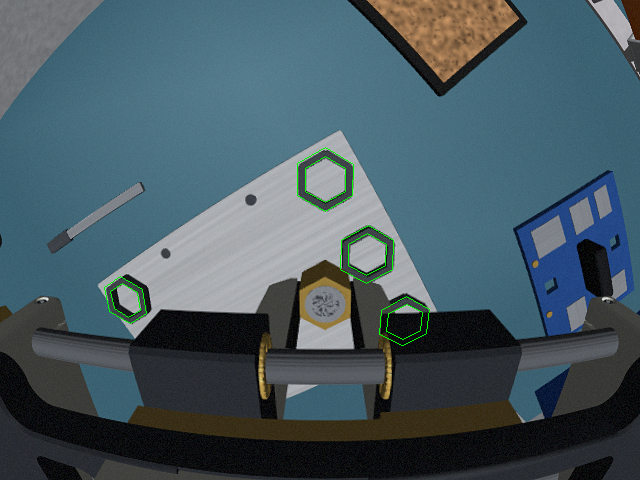

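```bash
python3 - <<'E'
from hold import *
Rt=tool(np.radians(-33.7),np.pi/2,1);cup=np.array([.5065,.0068])
b=np.array([.00197,.00017,0])
P=np.r_[cup,.065]-Rt.apply(b)-.038*Rt.apply([1,0,0]);print(rel(P,Rt))
E
```

```text
[ 0.0948 -0.004   0.3358  0.0004 -0.0006  0.0012]
```

move_arm([
  [0.05,0,0.17,0,0,0.001,-1],
  [0.095,-0.004,0.336,0,0,0.001,-1],
  [0.095,-0.004,0.336,0,0,0.001,-1],
  [0.095,-0.004,0.336,0,0,0.001,-1],
  [0.095,-0.004,0.336,0,0,0.001,-1],
])

```text
t: 21.95
tool_pos: [0.5413, -0.0168, 0.0665]
orientation: [0.911, 3.005, 0.003]
force: [0.4, -1.3, -0.1]
opening: 0.024
```

```bash
python3 - <<'E'
from hold import *
c=cam("wrist");p,Rr=pose();print(p)
f=c["frame"].copy()
v,s=fitcup(c,[.5065,.0068],-.064);print(v,s)
b,s2=fithex(c,(p+Rr.apply([.002,0,0]))[:2],p[2]-.0139,projw,rng=.002);print("bush in tool",Rr.inv().apply(np.r_[b[:2],p[2]]-p),np.degrees(b[2]))
for af in(.0362,.0262): cv2.polylines(f,[projw(c,hx(v,-.064,af,.022)).astype(np.int32)],True,(0,255,0),1)
drawhex(c,f,b,p[2]-.0139,(255,0,0),1,np.array([0,0]),projw)
save("w27",cv2.resize(f[130:330,220:420],None,fx=3,fy=3))
Rt=tool(np.radians(-33.7),np.pi/2,1);bt=Rr.inv().apply(np.r_[b[:2],p[2]]-p)
for z in (.05,.036): P=np.r_[v,z]-Rt.apply(bt*[1,1,0]);print(P,rel(P,Rt))
E
```

```text
[ 0.54149436 -0.01693756  0.06659887]
[0.50708552 0.00636166] -237.94371032714844
bush in tool [ 2.31920467e-03 -4.49647603e-04 -3.39218203e-06] 55.80856115235053
[0.50926447 0.00544895 0.05      ] [ 3.925e-01  6.600e-03  1.656e-01  7.000e-04  3.000e-04 -3.000e-04]
[0.50926447 0.00544895 0.036     ] [ 3.927e-01  6.300e-03  3.056e-01  7.000e-04  3.000e-04 -3.000e-04]
```

View pics/w27.png

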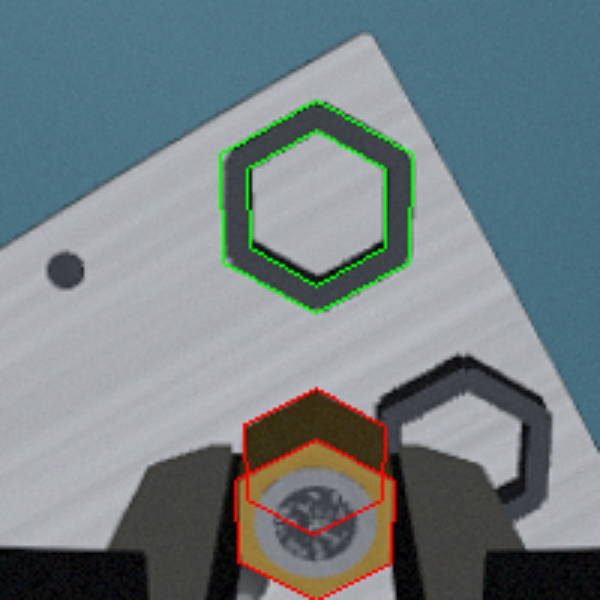

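move_arm([
  [0.2,0.002,0,0,0,0,-1],
  [0.391,0.003,0.1,0,0,0,-1],
  [0.391,0.003,0.25,0,0,0,-1],
  [0.391,0.003,0.26,0,0,0,-1],
  [0.391,0.003,0.26,0,0,0,-1],
])

```text
t: 22.5
tool_pos: [0.5086, 0.0046, 0.0392]
orientation: [-0.913, -3.005, -0.002]
force: [0.7, 0.3, -0.9]
opening: 0.0237
```

```bash
python3 - <<'E'
from hold import *
p,Rr=pose();print(p,read_state()["force"])
b=p+Rr.apply([.0022,0,0]);print("bush at",b[:2],"cup .5068 .0066", "err in tool", Rr.inv().apply(np.r_[.5068,.0066,0]-np.r_[b[:2],0]))
E
```

```text
[0.50857192 0.00463816 0.03918724] [ 0.70277198  0.32188163 -0.88970145]
bush at [0.50674354 0.00586169] cup .5068 .0066 err in tool [3.63690369e-04 6.44998994e-04 1.01805997e-06]
```

move_arm([
  [0.004,0.006,0.02,0,0,0,-1],
  [0.004,0.006,0.04,0,0,0,-1],
  [0.004,0.006,0.055,0,0,0,-1],
  [0.004,0.006,0.07,0,0,0,-1],
  [0.004,0.006,0.07,0,0,0,-1],
])

```text
t: 23.0
tool_pos: [0.5081, 0.0057, 0.0322]
orientation: [-0.913, -3.005, -0.002]
force: [0.8, -0.4, -1.1]
opening: 0.0241
```

```bash
python3 - <<'E'
from hold import *
p,Rr=pose();print(p,read_state()["force"]);c=cam("wrist");save("w28",crop(c,225,180,425,330,4))
E
```

```text
[0.50811838 0.00569172 0.0321539 ] [ 0.8050074  -0.39222696 -1.11382343]
```

View pics/w28.png

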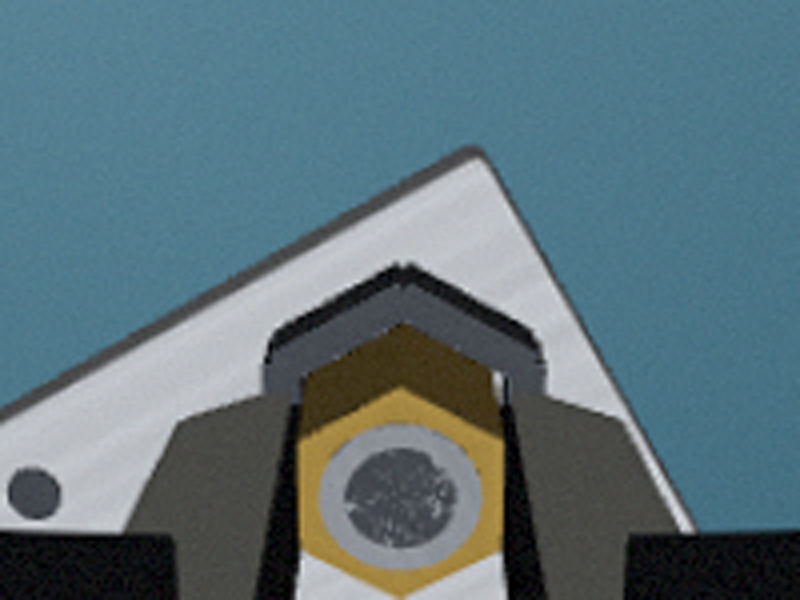

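move_arm([
  [0,0,0.02,0,0,0,-1],
  [0,0,0.04,0,0,0,-1],
  [0,0,0.05,0,0,0,-1],
  [0,0,0.05,0,0,0,-1],
])

```text
t: 23.45
tool_pos: [0.5081, 0.0058, 0.0271]
orientation: [-0.913, -3.005, -0.002]
force: [0.2, -0.6, 0.4]
opening: 0.0239
```

move_arm([
  [0,0,0,0,0,0,-0.35],
  [0,0,0,0,0,0,-0.2],
  [0,0,0,0,0,0,-0.1],
  [0,0,-0.3,0,0,0,-0.1],
  [-0.2,0,-0.6,0,0,0,0.1],
  [-0.38,0,-0.6,0,0,0,0.1],
  [-0.38,0,-0.6,0,0,0,0.1],
])

```text
t: 24.15
tool_pos: [0.5423, -0.0166, 0.0892]
orientation: [0.913, 3.002, 0.003]
force: [-0.8, -0.0, 0.5]
opening: 0.0509
```

```bash
python3 - <<'E'
from hold import *
p,Rr=pose();print(p,read_state()["force"]);c=cam("wrist")
v,s=fithex(c,[.5068,.0066],.012,projw,rng=.003);f=c["frame"].copy();print(v,s)
drawhex(c,f,v,.012,(0,255,0),1,np.array([0,0]),projw)
save("w29",cv2.resize(f[120:320,220:420],None,fx=3,fy=3))
c=cam("top");save("t29",crop(c,440,230,520,330,6))
E
```

```text
[ 0.54230042 -0.01658659  0.08917628] [-0.83297977 -0.04150347  0.49586232]
[ 0.50923721  0.00460942 -0.0554213 ] -259.2917175292969
```

View pics/w29.png

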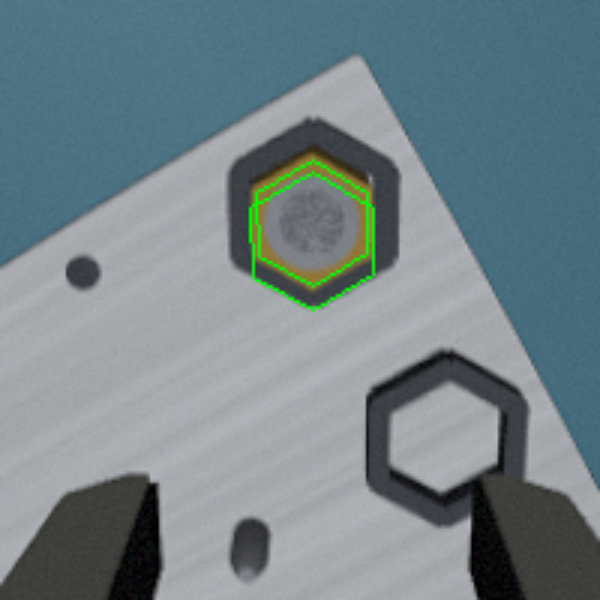

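View pics/t29.png

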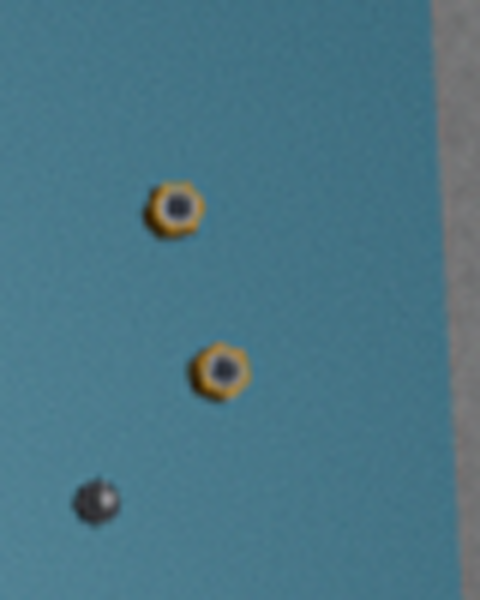

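```bash
python3 - <<'E'
from hold import *
c=cam("wrist");G=grad(c["frame"])
cc,_=fitcup(c,[.5068,.0066],-.064);print("cup",cc)
def top(v):
    T=hx(v[:2],v[2],.024,v[3]);q=np.concatenate([T[i]*(1-t)+T[(i+1)%6]*t for i in range(6) for t in (np.arange(12)/12)[:,None,None]]) if 0 else np.array([T[i]*(1-t)+T[(i+1)%6]*t for i in range(6) for t in np.arange(12)/12])
    q=projw(c,q).astype(np.float32);return -float(np.minimum(cv2.remap(G,q[:,0].copy(),q[:,1].copy(),1),200).mean())
for z in (.034,.036,.038,.041,.044):
    b=min((top((cc[0]+a,cc[1]+d,-.064,z)),a,d) for a in np.arange(-.004,.0041,.0005) for d in np.arange(-.004,.0041,.0005));print(z,b)
c=cam("scene");save("s29",crop(c,250,255,350,330,8))
E
```

```text
cup [0.50700157 0.0062147 ]
0.034 (-200.0, np.float64(-0.001), np.float64(0.0))
0.036 (-200.0, np.float64(-0.001), np.float64(0.0005000000000000004))
0.038 (-199.76824951171875, np.float64(-0.0015), np.float64(0.0005000000000000004))
0.041 (-198.84217834472656, np.float64(-0.0015), np.float64(0.001))
0.044 (-196.56103515625, np.float64(-0.002), np.float64(0.001))
```

View pics/s29.png

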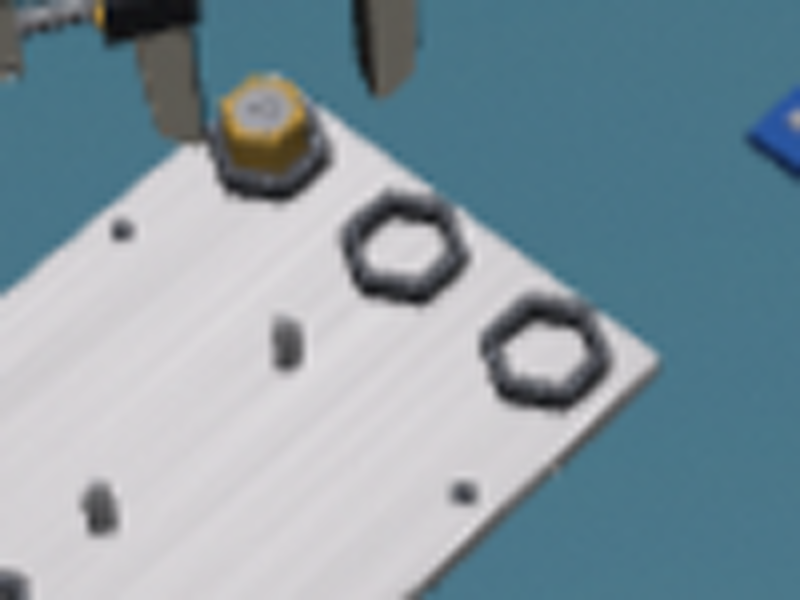

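```bash
python3 - <<'E'
from hold import *
c=cam("top")
B1=onz(c,(469.3,264.5),.024)+[-.0006,.003];B2=onz(c,(476.8,291.5),.024)+[-.0006,.003];print(B1,B2,onz(c,(456,313.7),.02))
Rt=tool(np.radians(-33.7),np.pi/2,1)
print(rel([B1[0],B1[1],.1],Rt))
E
```

```text
[ 0.5059016  -0.33892866] [ 0.42436327 -0.35860729] [ 0.35776712 -0.29820517]
[-1.5293e+00 -2.8743e+00 -1.4290e-01  1.0000e-04 -9.0000e-04 -4.0000e-04]
```

move_arm([
  [-0.25,-0.47,-0.14,0,0,0,0.1],
  [-0.51,-0.95,-0.14,0,0,0,0.1],
  [-0.51,-0.95,-0.14,0,0,0,0.1],
])

```text
t: 24.7
tool_pos: [0.5286, -0.1264, 0.1013]
orientation: [0.916, 3.005, -0.0]
force: [1.2, -0.5, 0.6]
opening: 0.0512
```

move_arm([
  [-0.25,-0.47,0,0,0,0,0.1],
  [-0.51,-0.95,0,0,0,0,0.1],
  [-0.51,-0.95,0,0,0,0,0.1],
])

```text
t: 25.0
tool_pos: [0.5177, -0.2338, 0.1006]
orientation: [-0.918, -3.004, -0.0]
force: [-0.6, -0.2, 0.3]
opening: 0.0512
```

move_arm([
  [-0.25,-0.47,0,0,0,0,0.1],
  [-0.51,-0.97,0,0,0,0,0.1],
  [-0.51,-0.97,0,0,0,0,0.1],
  [-0.51,-0.97,0,0,0,0,0.1],
])

```text
t: 25.4
tool_pos: [0.5068, -0.3394, 0.1001]
orientation: [-0.916, -3.004, -0.004]
force: [-0.2, -0.6, 0.6]
opening: 0.0508
```

```bash
python3 - <<'E'
from hold import *
c=cam("wrist");p,Rr=pose();print(p)
f=c["frame"].copy()
for B in ((.5059,-.3389),(.4244,-.3586)):
    v,s=fithex(c,B,0,projw,rng=.0045);print(v,np.degrees(v[2])%60,s)
    drawhex(c,f,v,0,(0,255,0),1,np.array([0,0]),projw)
save("w30",f)
E
```

```text
[ 0.50714755 -0.3380098   0.10007051]
[ 0.50624631 -0.3385382   0.09386134] 5.377858729067592 -315.18084716796875
[ 0.42447259 -0.35845487  0.70650246] 40.479609455190754 -327.4006042480469
```

View pics/w30.png

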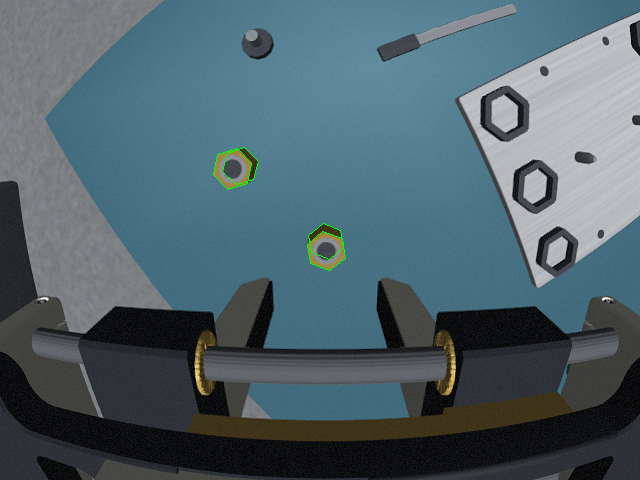

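```bash
python3 - <<'E'
from hold import *
Rt=tool(np.radians(-24.6),np.pi/2,1)
print(rel([.5062,-.3385,.05],Rt),rel([.5062,-.3385,.0135],Rt))
E
```

```text
[ 0.004  -0.0105  0.5007  0.0008 -0.0007 -0.0513] [ 3.100e-03 -1.130e-02  8.657e-01  8.000e-04 -7.000e-04 -5.130e-02]
```

move_arm([
  [0.004,-0.01,0.25,0.001,-0.001,-0.04,0.1],
  [0.004,-0.01,0.5,0.001,-0.001,-0.051,0.1],
  [0.004,-0.01,0.5,0.001,-0.001,-0.051,0.1],
  [0.004,-0.01,0.5,0.001,-0.001,-0.051,0.1],
])

```text
t: 25.85
tool_pos: [0.5065, -0.3375, 0.0506]
orientation: [0.669, 3.069, -0.002]
force: [0.4, 0.1, 0.9]
opening: 0.0509
```

```bash
python3 - <<'E'
from hold import *
c=cam("wrist");p,Rr=pose();print(p)
v,s=fithex(c,[.5062,-.3385],0,projw,rng=.003);print(v,np.degrees(v[2])%60,s)
x0=projw(c,[[v[0],v[1],.024]])[0].astype(int);o=x0-60
f=crop(c,o[0],o[1],o[0]+120,o[1]+120,5);drawhex(c,f,v,0,(0,255,0),5,o,projw);save("w31",f)
Rt=tool(v[2]-np.pi/6 if 0 else np.radians(np.degrees(v[2])%60-30),np.pi/2,1)
print(rel([v[0],v[1],.0135],Rt))
E
```

```text
[ 0.50729098 -0.33850841  0.05181653]
[ 0.50647414 -0.33912327  0.10065992] 5.767388705255739 -323.0584716796875
[ 0.006  -0.0083  0.3832 -0.0006  0.0009 -0.002 ]
```

View pics/w31.png

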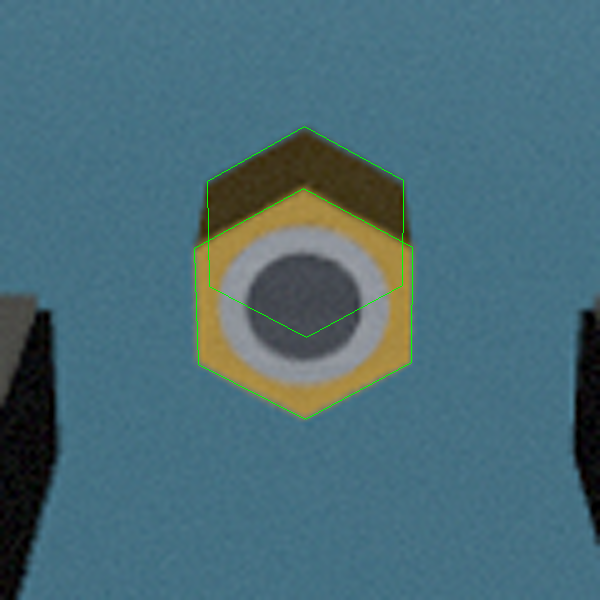

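move_arm([
  [0.006,-0.008,0.15,0,0.001,-0.002,0.1],
  [0.006,-0.008,0.3,0,0.001,-0.002,0.1],
  [0.006,-0.008,0.383,0,0.001,-0.002,0.1],
  [0.006,-0.008,0.383,0,0.001,-0.002,0.1],
  [0.006,-0.008,0.383,0,0.001,-0.002,-1],
  [0.006,-0.008,0.383,0,0.001,-0.002,-1],
  [0.006,-0.008,0.383,0,0.001,-0.002,-1],
  [0.006,-0.008,0.383,0,0.001,-0.002,-1],
], squeeze=20)

```text
t: 26.7
tool_pos: [0.5061, -0.3405, 0.0132]
orientation: [-0.66, -3.071, 0.003]
force: [-0.1, 0.7, 1.7]
opening: 0.0241
```

move_arm([
  [0,0,0,0,0,0,-1],
  [0,0,0,0,0,0,-1],
])

```text
t: 26.9
tool_pos: [0.5061, -0.3405, 0.0131]
orientation: [-0.66, -3.071, 0.003]
force: [0.4, -0.4, 3.2]
opening: 0.0238
```

```bash
python3 - <<'E'
from hold import *
c=cam("wrist");p,Rr=pose();print(p,read_state()["force"],read_state()["opening"])
v,s=fithex(c,p[:2],0,projw,rng=.003);print(v,np.degrees(v[2])%60,s,"in tool",Rr.inv().apply(np.r_[v[:2],p[2]]-p))
# target cup D (.4946,-.1765): hover with tool offset
Rt=tool(np.radians(-33.7),np.pi/2,1);cup=np.array([.4946,-.1765])
P=np.r_[cup,.085]-.04*Rt.apply([1,0,0]);print(P,rel(P,Rt))
E
```

```text
[ 0.50609473 -0.34050942  0.01316274] [-0.15515369  1.01112815  4.30185331] 0.023926307539464245
[ 0.50554967 -0.34042626  0.09617391] 5.510359405335415 -413.19842529296875 in tool [ 5.31140325e-04 -1.47969023e-04  1.81896100e-07]
[ 0.52787816 -0.19869378  0.085     ] [ 3.834e-01  1.381e+00 -7.215e-01 -7.000e-04  1.000e-04  5.250e-02]
```

move_arm([
  [0,0,-0.4,0,0,0,-1],
  [0.1,0.3,-0.72,0,0,0.02,-1],
  [0.25,0.7,-0.72,0,0,0.05,-1],
  [0.38,1.0,-0.72,0,0,0.0525,-1],
  [0.38,1.0,-0.72,0,0,0.0525,-1],
])

```text
t: 27.45
tool_pos: [0.5121, -0.2296, 0.0842]
orientation: [-0.906, -3.006, 0.001]
force: [-0.9, -0.5, -0.7]
opening: 0.0238
```

move_arm([
  [-0.05,0.3,0,0,0,0,-1],
  [-0.06,0.38,0.1,0,0,0,-1],
  [-0.06,0.38,0.15,0,0,0,-1],
  [-0.06,0.38,0.15,0,0,0,-1],
  [-0.06,0.38,0.15,0,0,0,-1],
])

```text
t: 27.95
tool_pos: [0.5373, -0.2058, 0.0686]
orientation: [-0.911, -3.004, 0.003]
force: [0.6, 0.3, -0.6]
opening: 0.0237
```

```bash
cat > place.py <<'E'
from hold import *
import sys
def go(cup0,zb,name):
    """zb = TCP height above bush bottom"""
    c=cam("wrist");p,Rr=pose();print(p)
    f=c["frame"].copy()
    v,s=fitcup(c,cup0,-.064);print("cup",v,s)
    b,s2=fithex(c,(p+Rr.apply([.001,0,0]))[:2],p[2]-zb,projw,rng=.003);bt=Rr.inv().apply(np.r_[b[:2],p[2]]-p);print("bush in tool",bt,np.degrees(b[2])%60)
    for af in(.0362,.0262): cv2.polylines(f,[projw(c,hx(v,-.064,af,.022)).astype(np.int32)],True,(0,255,0),1)
    drawhex(c,f,b,p[2]-zb,(255,0,0),1,np.array([0,0]),projw)
    save(name,cv2.resize(f[130:330,180:420],None,fx=3,fy=3))
    return v
def err(cup,bx,yawdeg=-33.7,z=.04):
    p,Rr=pose();Rt=tool(np.radians(yawdeg),np.pi/2,1)
    P=np.r_[cup,z]-Rt.apply([bx,0,0]);print(p,read_state()["force"],rel(P,Rt))
E
python3 - <<'E'
from place import *
v=go([.4946,-.1765],.0131,"w32");err(v,.0005,-33.7,.037)
E
```

```text
[ 0.53759689 -0.20588014  0.06900068]
cup [ 0.49522102 -0.17728772] -228.13983154296875
bush in tool [ 1.00437674e-03 -5.11071345e-04  2.33748679e-06] 56.2085415100149
[ 0.53759689 -0.20588014  0.06900068] [-0.29882684 -0.6166815  -0.92018973] [ 5.058e-01  3.100e-03  3.206e-01 -8.000e-04 -4.000e-04 -2.000e-04]
```

View pics/w32.png

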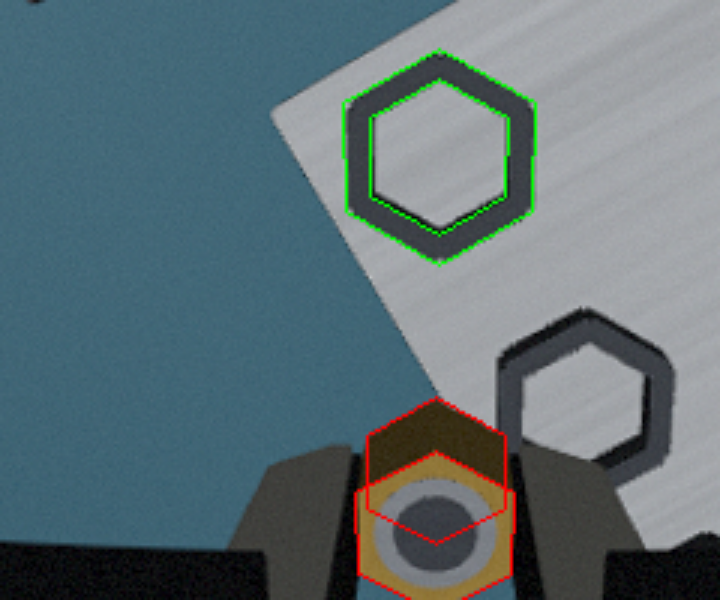

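move_arm([
  [0.25,0.002,0,-0.001,0,0,-1],
  [0.496,0.003,0.1,-0.001,0,0,-1],
  [0.496,0.003,0.25,-0.001,0,0,-1],
  [0.496,0.003,0.3,-0.001,0,0,-1],
  [0.496,0.003,0.3,-0.001,0,0,-1],
])

```text
t: 28.5
tool_pos: [0.4969, -0.1778, 0.0386]
orientation: [-0.911, -3.006, -0.002]
force: [-0.1, 0.2, -0.3]
opening: 0.0236
```

```bash
python3 - <<'E'
from place import *
err(np.array([.4951,-.1772]),.0008,-33.7,.031)
c=cam("wrist");save("w33",crop(c,225,180,425,330,4))
E
```

```text
[ 0.49693773 -0.17776557  0.03861567] [-0.11065291  0.16231853 -0.33156848] [ 0.0103 -0.0056  0.0762  0.0003 -0.0004 -0.0001]
```

View pics/w33.png

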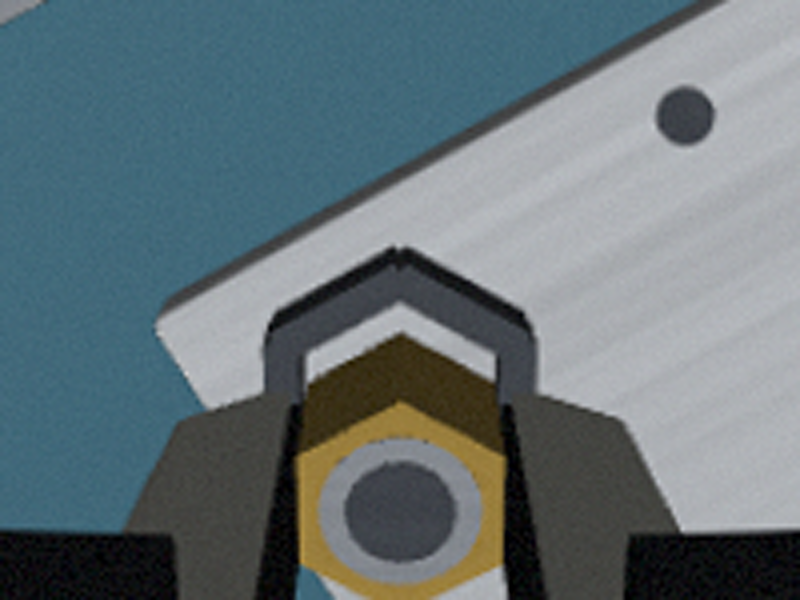

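move_arm([
  [0.005,-0.001,0.03,0,0,0,-1],
  [0.005,-0.001,0.05,0,0,0,-1],
  [0.005,-0.001,0.07,0,0,0,-1],
  [0.005,-0.001,0.07,0,0,0,-1],
])

```text
t: 28.95
tool_pos: [0.4976, -0.1777, 0.0341]
orientation: [0.91, 3.006, 0.001]
force: [-6.2, 2.5, 12.4]
opening: 0.024
```

```bash
python3 - <<'E'
from place import *
err(np.array([.4951,-.1772]),.0008,-33.7,.026)
c=cam("wrist");save("w34",crop(c,225,180,425,330,4))
E
```

```text
[ 0.49759172 -0.17770699  0.03413763] [-6.1567853   2.48336964 12.37722423] [ 0.0156 -0.0097  0.0813  0.0004  0.0003  0.0001]
```

View pics/w34.png

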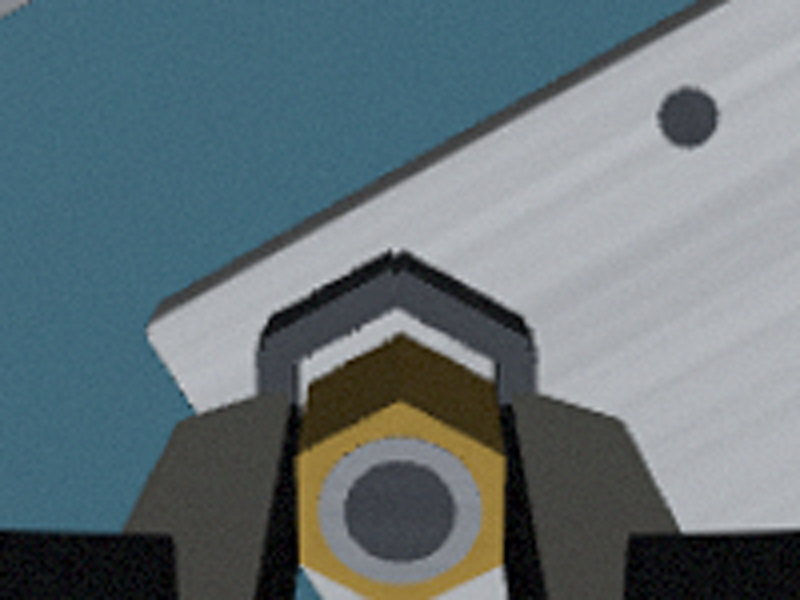

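move_arm([
  [0,0,-0.03,0,0,0,-1],
  [0.018,-0.003,-0.03,0,0,0,-1],
  [0.018,-0.003,0,0,0,0,-1],
  [0.018,-0.003,0.01,0,0,0,-1],
  [0.018,-0.003,0.01,0,0,0,-1],
])

```text
t: 29.5
tool_pos: [0.4947, -0.1764, 0.0308]
orientation: [-0.91, -3.006, -0.002]
force: [0.2, -0.7, -0.7]
opening: 0.0238
```

```bash
python3 - <<'E'
from place import *
err(np.array([.4951,-.1772]),.0008,-33.7,.026)
c=cam("wrist");save("w35",crop(c,225,180,425,330,4))
E
```

```text
[ 0.49473769 -0.17637925  0.03081047] [ 0.17141928 -0.65459698 -0.71648767] [-0.0156 -0.0049  0.0481  0.0003 -0.0003  0.    ]
```

View pics/w35.png

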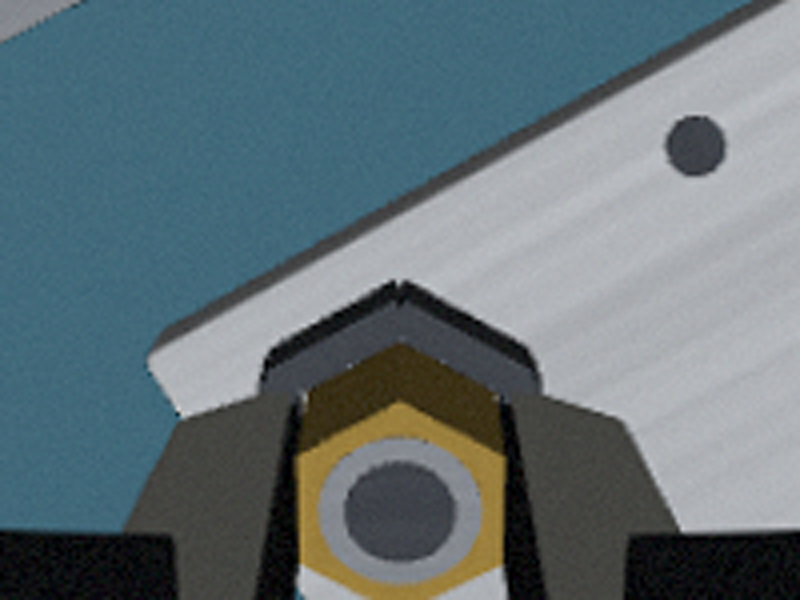

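move_arm([
  [-0.004,0,0.02,0,0,0,-1],
  [-0.004,0,0.038,0,0,0,-1],
  [-0.004,0,0.038,0,0,0,-1],
])

```text
t: 29.85
tool_pos: [0.495, -0.1764, 0.027]
orientation: [-0.91, -3.006, -0.002]
force: [-0.2, 0.8, 0.0]
opening: 0.0238
```

move_arm([
  [0,0,0,0,0,0,-0.35],
  [0,0,0,0,0,0,-0.2],
  [0,0,0,0,0,0,-0.1],
  [0,0,-0.3,0,0,0,-0.1],
  [-0.2,0,-0.6,0,0,0,0.1],
  [-0.38,0,-0.6,0,0,0,0.1],
  [-0.38,0,-0.6,0,0,0,0.1],
])

```text
t: 30.55
tool_pos: [0.5292, -0.1992, 0.0894]
orientation: [0.91, 3.003, 0.001]
force: [-0.2, -0.3, -0.1]
opening: 0.0506
```

```bash
python3 - <<'E'
from place import *
c=cam("wrist");p,Rr=pose();print(p)
save("w36",cv2.resize(c["frame"][120:320,180:420],None,fx=3,fy=3))
c=cam("scene");save("s36",crop(c,200,255,340,365,5.5));save("s36b",crop(c,130,300,230,400,6))
Rt=tool(np.radians(10.5),np.pi/2,1)
print(rel([.4245,-.3585,.1],Rt))
E
```

```text
[ 0.52747323 -0.19816125  0.08789935]
[-4.5800e-02 -1.9047e+00 -1.3260e-01  5.0000e-04 -4.0000e-04 -2.4560e-01]
```

View pics/w36.png

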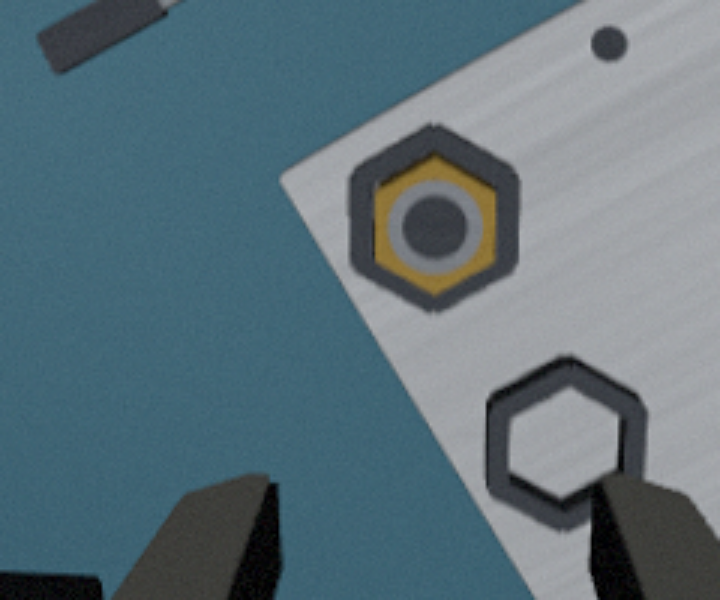

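View pics/s36.png

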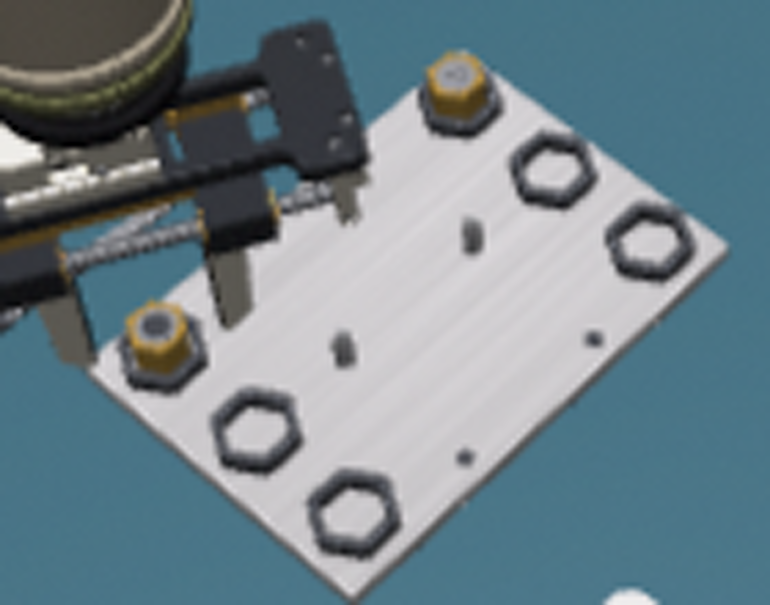

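```bash
python3 - <<'E'
from place import *
Rt=tool(np.radians(-49.5),np.pi/2,1)
print(rel([.4245,-.3585,.1],Rt))
E
```

```text
[-4.5800e-02 -1.9047e+00 -1.3260e-01  2.0000e-04 -6.0000e-04  8.7800e-02]
```

move_arm([
  [0,-0.5,-0.13,0,0,0,0.1],
  [0,-0.95,-0.13,0,0,0,0.1],
  [0,-0.95,-0.13,0,0,0,0.1],
])

```text
t: 30.95
tool_pos: [0.4708, -0.2798, 0.0997]
orientation: [-0.915, -3.003, 0.0]
force: [-0.6, 1.3, -0.1]
opening: 0.0512
```

move_arm([
  [-0.02,-0.5,0,0,0,0.04,0.1],
  [-0.046,-0.95,0.1,0,0,0.088,0.1],
  [-0.046,-0.95,0.3,0,0,0.088,0.1],
  [-0.046,-0.95,0.4,0,0,0.088,0.1],
  [-0.046,-0.95,0.4,0,0,0.088,0.1],
])

```text
t: 31.45
tool_pos: [0.4239, -0.3557, 0.0575]
orientation: [-1.312, -2.848, -0.006]
force: [0.1, 0.7, 0.1]
opening: 0.0513
```

```bash
python3 - <<'E'
from hold import *
c=cam("wrist");p,Rr=pose();print(p)
v,s=fithex(c,[.4245,-.3585],0,projw,rng=.0045);print(v,np.degrees(v[2])%60,s)
x0=projw(c,[[v[0],v[1],.024]])[0].astype(int);o=x0-60
f=crop(c,o[0],o[1],o[0]+120,o[1]+120,5);drawhex(c,f,v,0,(0,255,0),5,o,projw);save("w37",f)
Rt=tool(np.radians(np.degrees(v[2])%60-90),np.pi/2,1)
print(rel([v[0],v[1],.0135],Rt))
E
```

```text
[ 0.42484462 -0.35630407  0.05890968]
[ 0.42456912 -0.35894841  0.70656309] 40.48308290805423 -330.33685302734375
[-2.02e-02 -1.98e-02  4.54e-01  3.00e-04 -1.30e-03  4.00e-04]
```

View pics/w37.png

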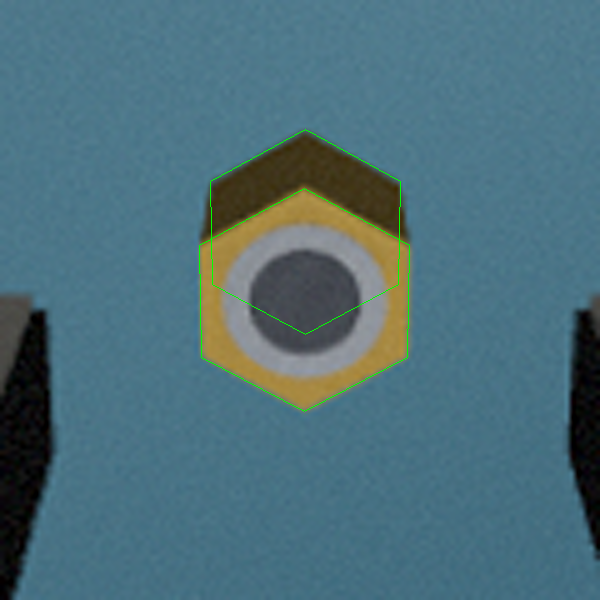

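move_arm([
  [-0.01,-0.012,0.15,0,-0.001,0,0.1],
  [-0.015,-0.012,0.3,0,-0.001,0,0.1],
  [-0.015,-0.012,0.454,0,-0.001,0,0.1],
  [-0.015,-0.012,0.454,0,-0.001,0,0.1],
  [-0.015,-0.012,0.454,0,-0.001,0,-1],
  [-0.015,-0.012,0.454,0,-0.001,0,-1],
  [-0.015,-0.012,0.454,0,-0.001,0,-1],
  [-0.015,-0.012,0.454,0,-0.001,0,-1],
])

```text
t: 32.3
tool_pos: [0.4258, -0.3607, 0.0156]
orientation: [1.315, 2.849, -0.001]
force: [0.1, 0.4, 1.3]
opening: 0.0238
```

move_arm([
  [0,0,0,0,0,0,-1],
  [0,0,0,0,0,0,-1],
])

```text
t: 32.5
tool_pos: [0.4259, -0.3607, 0.0156]
orientation: [1.315, 2.849, -0.001]
force: [0.3, -0.3, 3.6]
opening: 0.0235
```

```bash
python3 - <<'E'
from hold import *
c=cam("wrist");p,Rr=pose();print(p,read_state()["force"],read_state()["opening"])
v,s=fithex(c,p[:2],0,projw,rng=.003);print(v,np.degrees(v[2])%60,s,"in tool",Rr.inv().apply(np.r_[v[:2],p[2]]-p))
Rt=tool(np.radians(-33.7),np.pi/2,1);cup=np.array([.5547,-.1810])
P=np.r_[cup,.07]-.042*Rt.apply([1,0,0]);print(P,rel(P,Rt))
E
```

```text
[ 0.42584606 -0.36065366  0.01560224] [0.03152461 0.97349144 5.56606942] 0.023800889244252298
[ 0.42359754 -0.35939542  0.69236984] 39.66986986429952 -425.146728515625 in tool [ 2.41653143e-03 -8.94018630e-04 -9.79409888e-06]
[ 0.58964207 -0.20430347  0.07      ] [ 1.2450e-01  2.2614e+00 -5.4200e-01  2.0000e-04  1.2000e-03 -8.8000e-02]
```

move_arm([
  [0,0,-0.4,0,0,0,-1],
  [0.02,0.3,-0.7,0,0,-0.03,-1],
  [0.05,0.7,-0.7,0,0.001,-0.06,-1],
  [0.06,1.0,-0.7,0,0.001,-0.088,-1],
  [0.06,1.0,-0.7,0,0.001,-0.088,-1],
])

```text
t: 33.05
tool_pos: [0.4996, -0.2881, 0.0851]
orientation: [0.901, 3.009, 0.003]
force: [-0.2, -0.3, -0.1]
opening: 0.0239
```

```bash
python3 - <<'E'
from hold import *
Rt=tool(np.radians(-33.7),np.pi/2,1);cup=np.array([.5547,-.1810])
P=np.r_[cup,.07]-.042*Rt.apply([1,0,0]);print(pose()[0],P,rel(P,Rt))
E
```

```text
[ 0.49961561 -0.28813057  0.08514162] [ 0.58964207 -0.20430347  0.07      ] [-2.9100e-01  1.1949e+00  1.5350e-01  6.0000e-04  0.0000e+00  1.9000e-03]
```

move_arm([
  [-0.15,0.5,0,0,0,0.002,-1],
  [-0.29,1.0,0,0,0,0.002,-1],
  [-0.29,1.0,0,0,0,0.002,-1],
])

```text
t: 33.35
tool_pos: [0.5797, -0.2202, 0.0847]
orientation: [0.916, 3.005, 0.004]
force: [0.1, -0.8, -0.4]
opening: 0.0236
```

move_arm([
  [0,0.19,0.08,0,0,0,-1],
  [0,0.19,0.15,0,0,0,-1],
  [0,0.19,0.15,0,0,0,-1],
  [0,0.19,0.15,0,0,0,-1],
])

```text
t: 33.75
tool_pos: [0.5865, -0.2087, 0.0695]
orientation: [-0.921, -3.002, -0.001]
force: [-0.3, -0.7, -0.3]
opening: 0.0236
```

```bash
python3 - <<'E'
from place import *
v=go([.5547,-.1810],.0156,"w38");err(v,.0024,-33.7,.042)
E
```

```text
[ 0.58688638 -0.20884242  0.06996589]
cup [ 0.55499492 -0.18137932] -234.95306396484375
bush in tool [ 3.23669351e-03 -5.60159684e-04  2.85620318e-06] 55.3708495438426
[ 0.58688638 -0.20884242  0.06996589] [-0.2577892   0.19669538  0.06323733] [ 3.938e-01  4.860e-02  2.800e-01  1.000e-04 -3.000e-04 -2.400e-03]
```

View pics/w38.png

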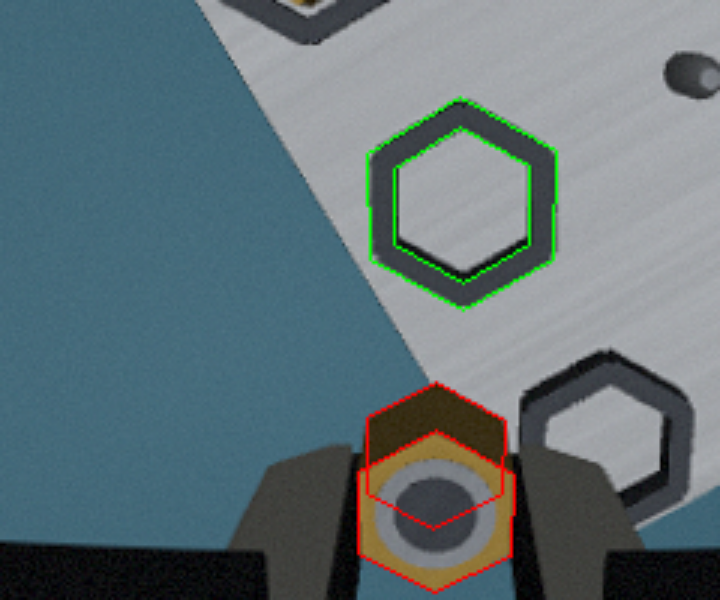

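```bash
python3 - <<'E'
from place import *
err(np.array([.5544,-.1803]),.0028,-33.7,.044)
E
```

```text
[ 0.58688638 -0.20884242  0.06996589] [-0.2577892   0.19669538  0.06323733] [ 4.008e-01  5.420e-02  2.600e-01  1.000e-04 -3.000e-04 -2.400e-03]
```

move_arm([
  [0.2,0.03,0,0,0,-0.005,-1],
  [0.4,0.054,0.1,0,0,-0.005,-1],
  [0.4,0.054,0.26,0,0,-0.005,-1],
  [0.4,0.054,0.26,0,0,-0.005,-1],
  [0.4,0.054,0.26,0,0,-0.005,-1],
])

```text
t: 34.3
tool_pos: [0.5576, -0.1816, 0.0439]
orientation: [-0.897, -3.01, -0.001]
force: [0.3, -0.2, -0.2]
opening: 0.0238
```

```bash
python3 - <<'E'
from place import *
err(np.array([.5544,-.1803]),.0028,-33.7,.034)
c=cam("wrist");save("w39",crop(c,225,180,425,330,4))
E
```

```text
[ 0.5575613  -0.18164363  0.04386867] [ 0.33689984 -0.15764134 -0.18921938] [ 0.0057 -0.0064  0.0987  0.0001 -0.0003  0.0028]
```

View pics/w39.png

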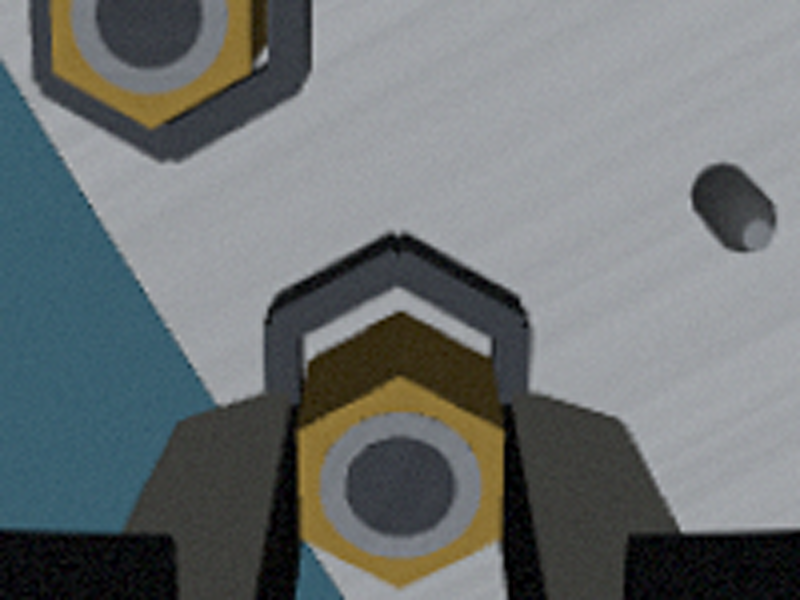

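move_arm([
  [0.008,-0.005,0.03,0,0,0.002,-1],
  [0.008,-0.005,0.06,0,0,0.002,-1],
  [0.008,-0.005,0.09,0,0,0.002,-1],
  [0.008,-0.005,0.1,0,0,0.002,-1],
  [0.008,-0.005,0.1,0,0,0.002,-1],
])

```text
t: 34.85
tool_pos: [0.5567, -0.1811, 0.0339]
orientation: [-0.906, -3.008, -0.001]
force: [0.8, -2.8, -1.6]
opening: 0.0237
```

```bash
python3 - <<'E'
from place import *
err(np.array([.5544,-.1803]),.0028,-33.7,.0285)
c=cam("wrist");save("w40",crop(c,225,180,425,330,4))
E
```

```text
[ 0.5567447  -0.18110442  0.03394324] [ 0.80224034 -2.75124722 -1.61927042] [-0.004  -0.0064  0.0544  0.0001 -0.0001  0.0011]
```

View pics/w40.png

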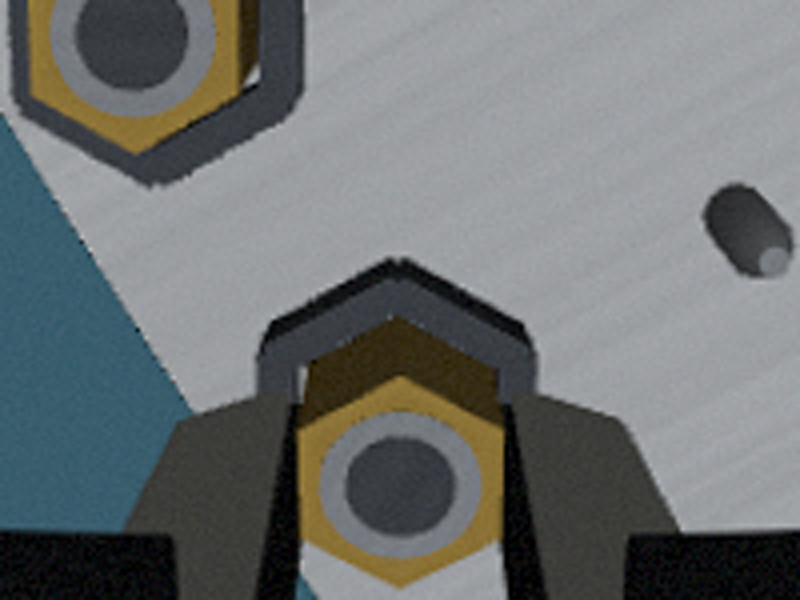

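In the pocket, touching the right-hand wall slightly. I'll nudge it −y, finish the descent and release.

move_arm([
  [-0.002,-0.006,0.02,0,0,0,-1],
  [-0.002,-0.006,0.04,0,0,0,-1],
  [-0.002,-0.006,0.055,0,0,0,-1],
  [-0.002,-0.006,0.055,0,0,0,-1],
])

```text
t: 35.3
tool_pos: [0.5563, -0.1814, 0.0282]
orientation: [-0.905, -3.008, -0.001]
force: [0.5, -1.2, -1.4]
opening: 0.0233
```

move_arm([
  [0,0,0,0,0,0,-0.35],
  [0,0,0,0,0,0,-0.2],
  [0,0,0,0,0,0,-0.1],
  [0,0,-0.3,0,0,0,-0.1],
  [-0.2,0,-0.7,0,0,0,0.1],
  [-0.38,0,-0.7,0,0,0,0.1],
  [-0.38,0,-0.7,0,0,0,0.1],
])

```text
t: 36.0
tool_pos: [0.5906, -0.204, 0.1008]
orientation: [0.905, 3.004, 0.0]
force: [-0.4, -0.4, -1.6]
opening: 0.0508
```

```bash
python3 - <<'E'
from place import *
c=cam("wrist");p,Rr=pose();print(p)
save("w41",cv2.resize(c["frame"][120:320,180:420],None,fx=3,fy=3))
c=cam("scene");save("s41",crop(c,200,255,340,365,5.5))
c=cam("top");save("t41",crop(c,190,120,510,330,2.5))
E
```

```text
[ 0.58870733 -0.20292014  0.0989804 ]
```

View pics/w41.png

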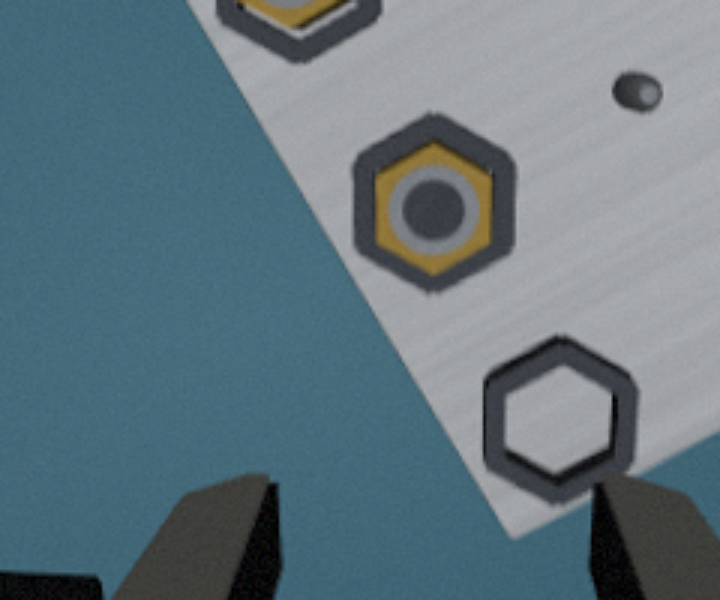

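View pics/s41.png

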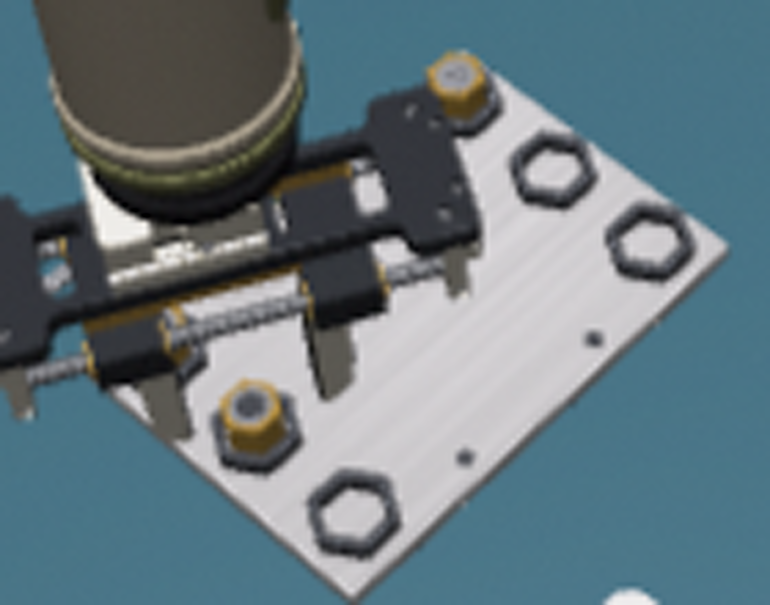

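View pics/t41.png

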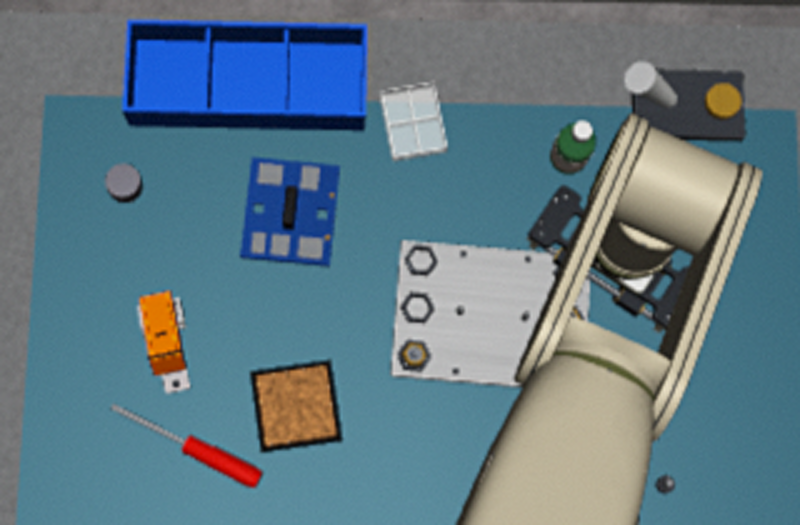

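The plate has been knocked about 35 mm: it was at top px (294,214) and is now at (306,204). All three bushings are in cups. I'll re-fit the plate.

```bash
cat > plate.py <<'E'
from fit import *
def plate(p):
    B=box(-.065,.065,-.056,.056,0,.008);c,s=np.cos(p[2]),np.sin(p[2])
    return B@np.array([[c,s,0],[-s,c,0],[0,0,1]])+[p[0],p[1],p[3] if len(p)>3 else 0]
def mask(c,roi,lo,hi):
    x0,y0,x1,y1=roi;h=hsv(c["f"][y0:y1,x0:x1]);return (cv2.inRange(h,np.array(lo),np.array(hi))>0).astype(float)
def fill(m):
    m=cv2.morphologyEx((m*255).astype(np.uint8),cv2.MORPH_CLOSE,np.ones((3,3)))
    cs,_=cv2.findContours(m,cv2.RETR_EXTERNAL,cv2.CHAIN_APPROX_NONE);o=np.zeros_like(m);b=max(cs,key=cv2.contourArea);cv2.drawContours(o,[b],-1,255,-1);return o/255.
E
python3 - <<'E'
from plate import *
T=avg("top",2);rt=(278,172,335,240)
r=fitpose([(T,fill(mask(T,rt,(105,120,60),(125,255,255))),rt,plate)],[.69,.165,-.08],[.01,.01,.1]);print(r.x,r.fun)
save("t42",crop(T,270,165,345,245,7))
from tube import *
P=r.x[:2]+[-.0006,.003];Rt=tool(r.x[2],np.pi/2,1)
print(P,rel([P[0],P[1],.16],Rt))
E
```

```text
[ 0.69150593  0.15936001 -0.08334009] 14.602276047673971
[0.69090593 0.16236001] [ 1.1427e+00  3.6110e+00 -6.2500e-01  3.0000e-04 -1.0000e-03 -1.5960e-01]
```

View pics/t42.png

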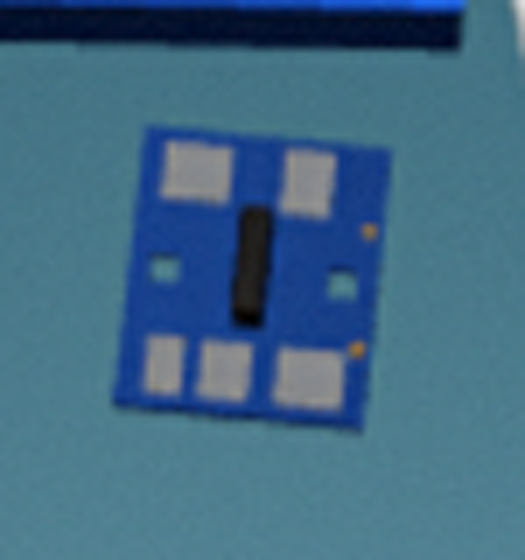

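move_arm([
  [0.1,0.4,-0.6,0,0,0,0.1],
  [0.28,0.9,-0.62,0,0,-0.04,0.1],
  [0.28,0.9,-0.62,0,0,-0.08,0.1],
])

```text
t: 36.55
tool_pos: [0.6157, -0.1089, 0.1629]
orientation: [0.511, 3.097, 0.003]
force: [0.6, -0.3, 0.7]
opening: 0.0512
```

```bash
python3 - <<'E'
from tube import *
P=[.6909,.1624,.16];Rt=tool(-.083,np.pi/2,1);print(pose()[0],rel(P,Rt))
E
```

```text
[ 0.61568563 -0.10889321  0.1628689 ] [ 1.5960e-01  2.8107e+00  3.4900e-02  7.0000e-04  8.0000e-04 -7.7700e-02]
```

move_arm([
  [0.03,0.5,0,0,0,-0.04,0.1],
  [0.05,0.94,0,0,0,-0.078,0.1],
  [0.05,0.94,0,0,0,-0.078,0.1],
])

```text
t: 36.85
tool_pos: [0.6404, -0.0159, 0.1599]
orientation: [-0.125, -3.138, -0.005]
force: [-0.3, -0.4, 0.6]
opening: 0.0509
```

```bash
python3 - <<'E'
from tube import *
P=[.6909,.1624,.16];Rt=tool(-.083,np.pi/2,1);print(pose()[0],rel(P,Rt))
E
```

```text
[ 0.64043239 -0.01589919  0.15990661] [-3.6140e-01  1.8175e+00  3.8000e-03  9.0000e-04 -4.0000e-04  1.1000e-03]
```

move_arm([
  [-0.09,0.45,0,0,0,0,0.1],
  [-0.18,0.9,0,0,0,0,0.1],
  [-0.18,0.9,0,0,0,0,0.1],
])

```text
t: 37.15
tool_pos: [0.6661, 0.0713, 0.1598]
orientation: [-0.134, -3.137, -0.004]
force: [-0.4, 0.1, 0.3]
opening: 0.0512
```

move_arm([
  [-0.09,0.45,0,0,0,0,0.1],
  [-0.18,0.91,0.2,0,0,0,0.1],
  [-0.18,0.91,0.5,0,0,0,0.1],
  [-0.18,0.91,0.6,0,0,0,0.1],
  [-0.18,0.91,0.6,0,0,0,0.1],
])

```text
t: 37.65
tool_pos: [0.6899, 0.154, 0.0974]
orientation: [-0.14, -3.132, 0.001]
force: [-0.9, -0.3, -0.2]
opening: 0.0514
```

```bash
python3 - <<'E'
from tube import *
c=cam("wrist");p,Rr=pose();print(p)
f=c["frame"].copy()
def pl(x,y,yaw):
    M=np.array([[np.cos(yaw),-np.sin(yaw)],[np.sin(yaw),np.cos(yaw)]])
    g=lambda X,Y,z:np.array([[*(M@[u*X,v*Y]+[x,y]),z] for u,v in((-1,-1),(-1,1),(1,1),(1,-1))])
    return g(.065,.056,.008),g(.025,.007,.038),g(.025,.007,.008)
for Q in pl(.6909,.1624,-.083): cv2.polylines(f,[projw(c,Q).astype(np.int32)],True,(0,255,0),1)
save("w43",f)
E
```

```text
[0.69127551 0.15391407 0.09974629]
```

View pics/w43.png

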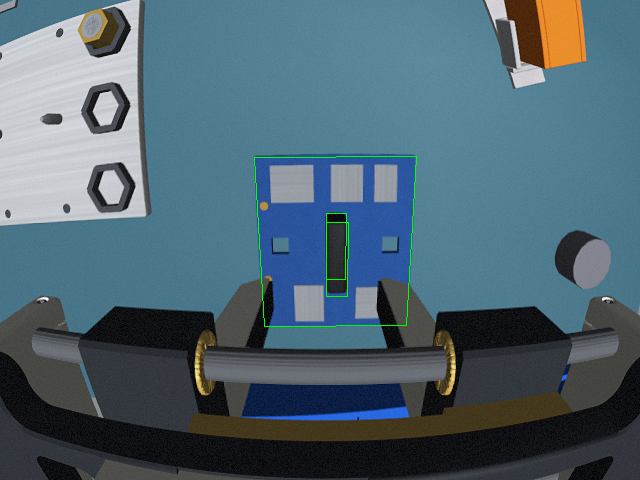

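```bash
python3 - <<'E'
from tube import *
Rt=tool(-.083,np.pi/2,1);print(pose()[0],rel([.6909,.1624,.0145],Rt))
E
```

```text
[0.69127551 0.15391407 0.09974629] [ 8.900e-03  8.440e-02  8.525e-01 -1.000e-04 -9.000e-04 -2.300e-03]
```

move_arm([
  [0.009,0.084,0.3,0,-0.001,-0.002,0.1],
  [0.009,0.084,0.6,0,-0.001,-0.002,0.1],
  [0.009,0.084,0.78,0,-0.001,-0.002,0.1],
  [0.009,0.084,0.84,0,-0.001,-0.002,0.1],
  [0.009,0.084,0.84,0,-0.001,-0.002,0.1],
])

```text
t: 38.2
tool_pos: [0.6922, 0.1632, 0.0169]
orientation: [0.131, 3.136, 0.001]
force: [0.5, 0.5, 0.2]
opening: 0.0514
```

```bash
python3 - <<'E'
from tube import *
Rt=tool(-.083,np.pi/2,1);print(pose()[0],rel([.6909,.1624,.0145],Rt),read_state()["force"])
c=cam("wrist");save("w44",crop(c,225,180,425,330,4))
E
```

```text
[0.69218405 0.16321206 0.01691701] [ 0.0122 -0.0092  0.0241  0.0002  0.0008 -0.0001] [0.51486236 0.54939713 0.2035673 ]
```

View pics/w44.png

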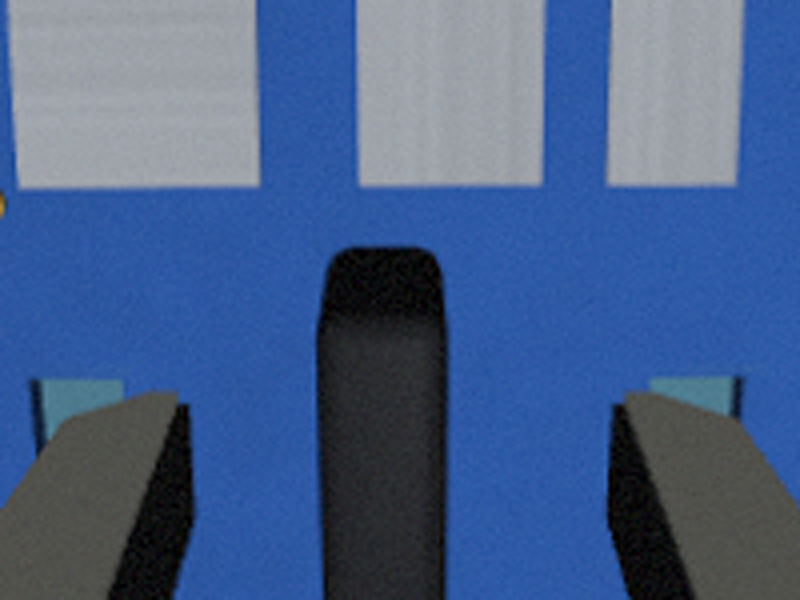

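move_arm([
  [0.01,-0.012,0.015,0,0.001,0,0],
  [0.01,-0.012,0.015,0,0.001,0,-0.5],
  [0.01,-0.012,0.015,0,0.001,0,-1],
  [0.01,-0.012,0.015,0,0.001,0,-1],
  [0.01,-0.012,0.015,0,0.001,0,-1],
  [0.01,-0.012,0.015,0,0.001,0,-1],
  [0.01,-0.012,0.015,0,0.001,0,-1],
], squeeze=45)

```text
t: 38.95
tool_pos: [0.6912, 0.1628, 0.0155]
orientation: [0.129, 3.139, 0.001]
force: [-1.1, -1.5, 1.5]
opening: 0.0138
```

move_arm([
  [0,0,0,0,0,0,-1],
  [0,0,0,0,0,0,-1],
  [0,0,0,0,0,0,-1],
])

```text
t: 39.25
tool_pos: [0.6912, 0.1628, 0.0155]
orientation: [0.129, 3.139, 0.001]
force: [-0.5, -1.5, 1.5]
opening: 0.0138
```

move_arm([
  [0,0,-0.1,0,0,0,-1],
  [0,0,-0.3,0,0,0,-1],
  [0,0,-0.6,0,0,0,-1],
  [0,0,-0.8,0,0,0,-1],
  [0,0,-0.8,0,0,0,-1],
])

```text
t: 39.75
tool_pos: [0.6937, 0.1635, 0.1001]
orientation: [0.129, 3.132, 0.004]
force: [0.9, -0.0, -1.9]
opening: 0.0137
```

```bash
python3 - <<'E'
from tube import *
print(pose()[0],read_state()["opening"],read_state()["force"])
c=cam("wrist");save("w45",c["frame"])
H=np.array([.5602,-.0884]);Rt=tool(-.064,np.pi/2,1);print(rel([*H,.095],Rt))
E
```

```text
[0.69370786 0.1635365  0.10009535] 0.013717978251660762 [ 0.93128464 -0.04560843 -1.92971277]
[ 1.1123e+00 -2.6169e+00  1.5900e-02  6.0000e-04  1.2000e-03 -5.8000e-03]
```

View pics/w45.png

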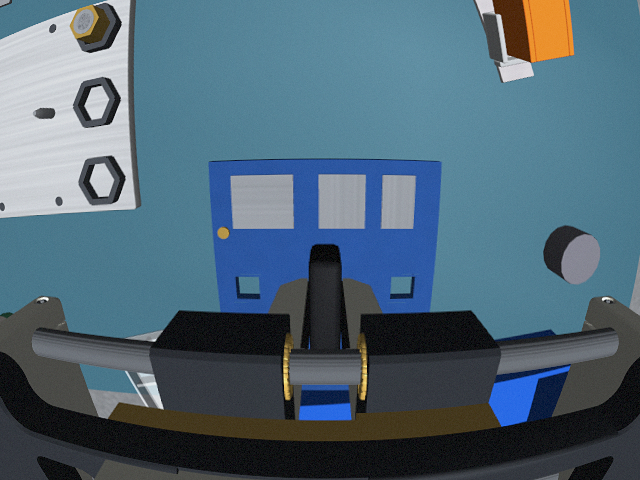

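```bash
cat > pih.py <<'E'
from tube import *
def bp(c,uv,zt):
    """backproject fisheye pixel to plane tool z=zt; returns tool xy"""
    p,Rr=pose();o,v=ray(c,uv,True);o=Rr.inv().apply(o-p);v=Rr.inv().apply(v);return (o+v*(zt-o[2])/v[2])[:2]
E
python3 - <<'E'
from pih import *
c=cam("wrist");f=c["frame"]
save("w46",np.vstack([crop(c,200,150,450,175,3),crop(c,220,265,420,305,3.75)]))
h=cv2.cvtColor(f,cv2.COLOR_RGB2HSV)
# holes: non-blue blobs
for x0,x1 in((230,262),(388,418)):
    roi=f[268:305,x0:x1].astype(int);m=(roi[:,:,2]-roi[:,:,0]<75).astype(np.uint8)
    n,l,st,ce=cv2.connectedComponentsWithStats(m);i=1+np.argmax(st[1:,4]);print(st[i],ce[i]+[x0,268])
E
```

```text
[  6   9  24  22 489] [247.4396728  287.31288344]
[  2   9  25  22 490] [401.77142857 287.33673469]
```

View pics/w46.png

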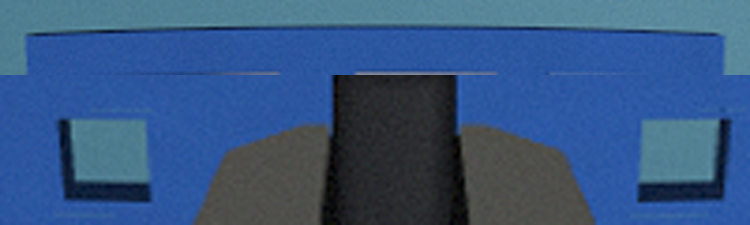

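```bash
python3 - <<'E'
from pih import *
c=cam("wrist")
L=bp(c,(247.6,287.5),.0075);Rr_=bp(c,(402.1,287.5),.0075);print(L,Rr_,(L+Rr_)/2,np.linalg.norm(L-Rr_))
print(bp(c,(209,161.5),.0075),bp(c,(441,161.5),.0075))
E
```

```text
[ 0.00092984 -0.03921571] [0.00084346 0.04066056] [0.00088665 0.00072242] 0.07987632299178173
[ 0.06578838 -0.05507171] [0.0657212  0.05676682]
```

move_arm([
  [0.15,-0.35,0,0,0,0,-1],
  [0.37,-0.87,0,0,0.001,-0.006,-1],
  [0.37,-0.87,0,0,0.001,-0.006,-1],
])

```text
t: 40.2
tool_pos: [0.6427, 0.075, 0.0913]
orientation: [-0.102, -3.129, 0.002]
force: [1.2, -0.2, -2.4]
opening: 0.0137
```

move_arm([
  [0.15,-0.35,0,0,0,0,-1],
  [0.37,-0.87,0,0,0,0,-1],
  [0.37,-0.87,0,0,0,0,-1],
])

```text
t: 40.5
tool_pos: [0.6013, -0.009, 0.0928]
orientation: [-0.104, -3.132, 0.001]
force: [0.6, 0.5, -1.7]
opening: 0.0133
```

```bash
python3 - <<'E'
from tube import *
H=np.array([.5602,-.0884]);Rt=tool(-.064,np.pi/2,1);T=np.r_[H,.07]-Rt.apply([.0009,0,0]);print(pose()[0],T,rel(T,Rt))
E
```

```text
[ 0.60134901 -0.00900185  0.09281724] [ 0.56109816 -0.08845756  0.07      ] [ 3.470e-01 -8.194e-01  2.316e-01 -2.000e-04 -2.600e-03 -8.000e-04]
```

move_arm([
  [0.17,-0.4,0,0,-0.002,0,-1],
  [0.347,-0.82,0,0,-0.002,0,-1],
  [0.347,-0.82,0.15,0,-0.002,0,-1],
  [0.347,-0.82,0.23,0,-0.002,0,-1],
  [0.347,-0.82,0.23,0,-0.002,0,-1],
])

```text
t: 41.0
tool_pos: [0.5632, -0.0836, 0.0696]
orientation: [-0.099, -3.139, -0.004]
force: [-0.4, 0.4, -3.3]
opening: 0.0137
```

```bash
python3 - <<'E'
from tube import *
H=np.array([.5602,-.0884]);Rt=tool(-.064,np.pi/2,1);T=np.r_[H,.055]-Rt.apply([.0009,0,0]);print(pose()[0],T,rel(T,Rt),read_state()["force"])
c=cam("wrist");save("w47",crop(c,210,180,410,330,4))
E
```

```text
[ 0.56324051 -0.08358602  0.06961643] [ 0.56109816 -0.08845756  0.055     ] [ 0.0181 -0.0503  0.1461  0.0007 -0.0004  0.0002] [-0.41471165  0.39773374 -3.25026805]
```

View pics/w47.png

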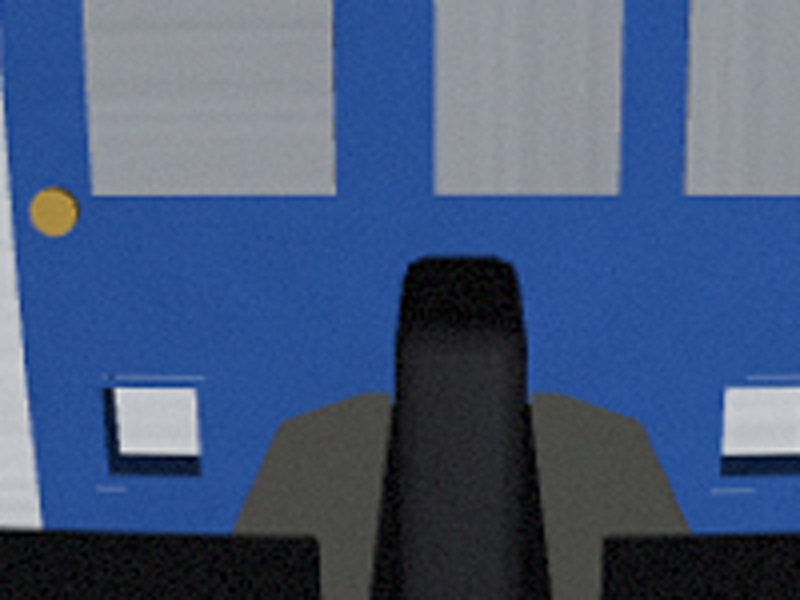

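move_arm([
  [0.018,-0.05,0.05,0.001,0,0,-1],
  [0.018,-0.05,0.12,0.001,0,0,-1],
  [0.018,-0.05,0.16,0.001,0,0,-1],
  [0.018,-0.05,0.16,0.001,0,0,-1],
  [0.018,-0.05,0.16,0.001,0,0,-1],
])

```text
t: 41.55
tool_pos: [0.5627, -0.0896, 0.0563]
orientation: [0.099, 3.137, -0.004]
force: [0.4, -0.3, -2.6]
opening: 0.0134
```

```bash
python3 - <<'E'
from tube import *
H=np.array([.5602,-.0884]);Rt=tool(-.064,np.pi/2,1);T=np.r_[H,.05]-Rt.apply([.0009,0,0]);print(pose()[0],T,rel(T,Rt),read_state()["force"])
c=cam("wrist");save("w48",crop(c,210,180,440,330,3.4))
p,Rr=pose()
# project expected peg top & hole
yv=np.array([np.sin(.064),np.cos(.064)])
for s in(.04,-.04):
    print("peg",projw(c,[[*(H+s*yv),.034]]),projw(c,[[*(H+s*yv),.03]]))
E
```

```text
[ 0.56274382 -0.089593    0.05626968] [ 0.56109816 -0.08845756  0.05      ] [ 0.0173  0.0104  0.0626 -0.0007  0.0009  0.0003] [ 0.37687393 -0.27494284 -2.6463293 ]
peg [[398.70974248 276.69945223]] [[397.39997304 274.08253934]]
peg [[253.07268345 276.60945256]] [[254.36844341 273.99355189]]
```

View pics/w48.png

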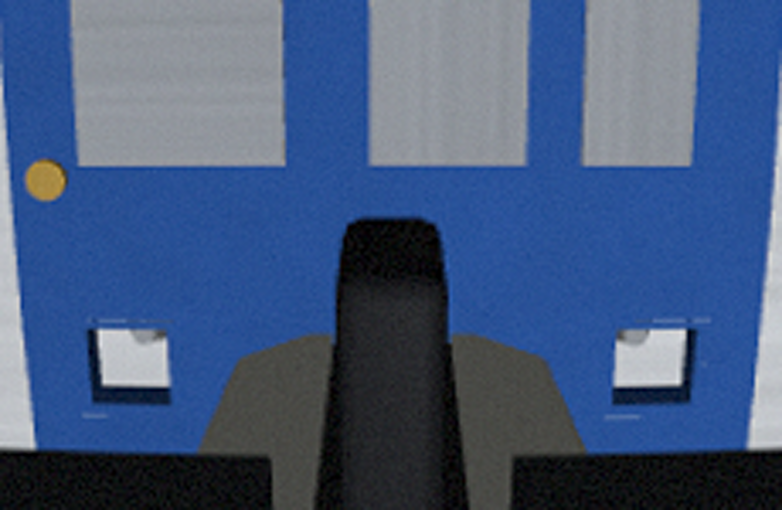

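move_arm([
  [0.017,0.01,0.01,-0.0007,0.0009,0,-1],
  [0.017,0.01,0.02,-0.0007,0.0009,0,-1],
  [0.017,0.01,0.02,-0.0007,0.0009,0,-1],
  [0.017,0.01,0.02,-0.0007,0.0009,0,-1],
])

```text
t: 42.0
tool_pos: [0.5611, -0.0887, 0.0544]
orientation: [0.1, 3.14, -0.0]
force: [0.4, 0.5, -2.3]
opening: 0.0136
```

```bash
python3 - <<'E'
from pih import *
H=np.array([.5602,-.0884]);Rt=tool(-.064,np.pi/2,1);T=np.r_[H,.05]-Rt.apply([.0009,0,0]);print(pose()[0],T,rel(T,Rt),read_state()["force"])
c=cam("wrist");f=c["frame"].copy();p,Rr=pose()
yv=np.array([np.sin(.064),np.cos(.064)])
k=3.4;g=crop(c,210,180,440,330,k)
for s in(.04,-.04):
    for z,r,col in((.034,.002,(255,0,0)),(.029,.0045,(0,255,0))):
        a=np.linspace(0,2*np.pi,20);Q=np.c_[H[0]+s*yv[0]+r*np.cos(a),H[1]+s*yv[1]+r*np.sin(a),np.full(20,z)]
        cv2.polylines(g,[((projw(c,Q)-[210,180]+.5)*k).astype(np.int32)],True,col,1)
    for tzz in(.0155,.0075):
        Q=[p+Rr.apply([.0009+u*.00625,s*-1+v*.00625 if 0 else s+v*.00625,tzz]) for u,v in((-1,-1),(-1,1),(1,1),(1,-1))]
        cv2.polylines(g,[((projw(c,Q)-[210,180]+.5)*k).astype(np.int32)],True,(255,255,0),1)
save("w49",g)
E
```

```text
[ 0.56111555 -0.08867547  0.05437104] [ 0.56109816 -0.08845756  0.05      ] [ 0.0003  0.0022  0.0437 -0.      0.0001  0.0002] [ 0.40209612  0.46890641 -2.2974999 ]
```

View pics/w49.png

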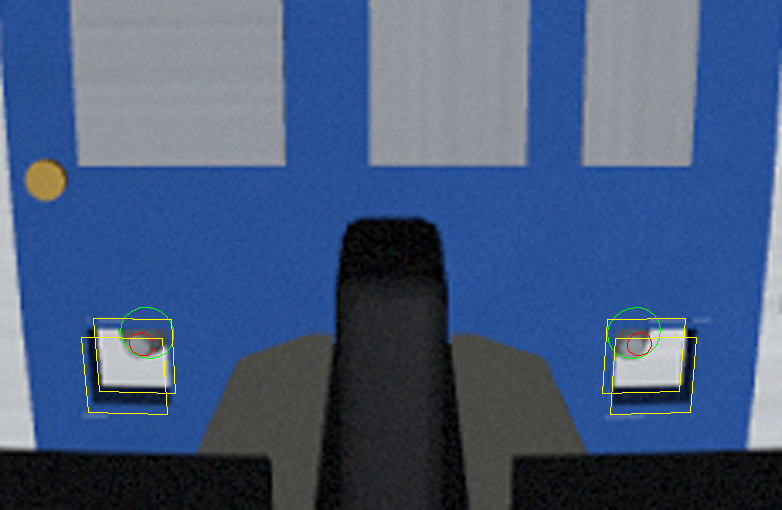

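```bash
python3 - <<'E'
from pih import *
c=cam("wrist");p,Rr=pose();print(p,R.from_matrix(Rr.as_matrix()).as_rotvec())
o=Rr.inv().apply(ray(c,(320,240),True)[0]-p);print("cam in tool",o)
f=c["frame"].astype(int)
k=6;save("w50",np.hstack([crop(c,228,265,268,310,9),crop(c,382,265,422,310,9)]))
E
```

```text
[ 0.56115776 -0.08868997  0.05442403] [ 9.96257065e-02  3.13967105e+00 -2.24771162e-04]
cam in tool [ 0.07657798  0.00040551 -0.16560474]
```

View pics/w50.png

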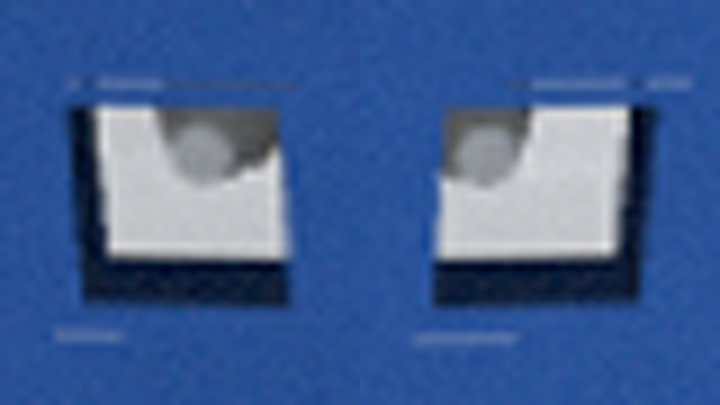

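```bash
python3 - <<'E'
from pih import *
c=cam("wrist");p,Rr=pose()
for z in (.0075,.0155): print(projw(c,[p+Rr.apply([.0009,-.04,z]),p+Rr.apply([.0009,.04,z])]))
print(bp(c,(247.9,287.8),.0075),bp(c,(402.3,287.8),.0075))
# tip of pegs: image px
for q in ((228+205/9,265+155/9),(382+(480-360)/9,265+155/9)): print(q, bp(c,q,p[2]-.034))
E
```

```text
[[246.19220475 290.25148549]
 [401.75731934 290.16362373]]
[[249.10249866 284.32161302]
 [398.89114955 284.23289046]]
[ 0.00229351 -0.03899132] [0.00222076 0.04018908]
(250.77777777777777, 282.22222222222223) [ 0.00011077 -0.04006299]
(395.3333333333333, 282.22222222222223) [7.63340963e-05 3.89934897e-02]
```

move_arm([
  [-0.018,-0.009,0,0,0,0,-1],
  [-0.018,-0.009,0.03,0,0,0,-1],
  [-0.018,-0.009,0.07,0,0,0,-1],
  [-0.018,-0.009,0.1,0,0,0,-1],
  [-0.018,-0.009,0.1,0,0,0,-1],
])

```text
t: 42.65
tool_pos: [0.5622, -0.0895, 0.0434]
orientation: [-0.1, -3.139, -0.0]
force: [-0.0, 0.3, -2.6]
opening: 0.0139
```

```bash
python3 - <<'E'
from pih import *
s=read_state();c=cam("wrist");p,Rr=pose();print(p,s["force"],s["wrist_torque"])
save("w51",np.hstack([crop(c,228,265,268,310,9),crop(c,382,265,422,310,9)]))
E
```

```text
[ 0.5624003  -0.08953015  0.04376196] [-0.04345223  0.25290944 -2.55021783] [-0.01555046 -0.00041639 -0.05055703]
```

View pics/w51.png

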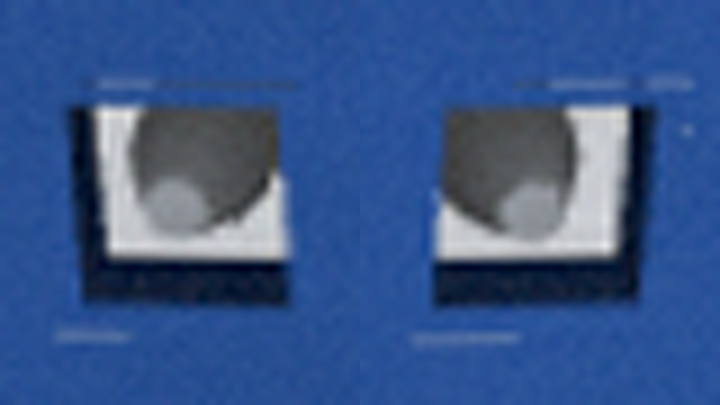

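move_arm([
  [0,0,0.03,0,0,0,-1],
  [0,0,0.06,0,0,0,-1],
  [0,0,0.09,0,0,0,-1],
  [0,0,0.12,0,0,0,-1],
  [0,0,0.12,0,0,0,-1],
])

```text
t: 43.2
tool_pos: [0.5624, -0.0896, 0.0317]
orientation: [-0.1, -3.139, -0.0]
force: [-0.6, -0.1, -2.0]
opening: 0.0137
```

```bash
python3 - <<'E'
from pih import *
s=read_state();c=cam("wrist");p,Rr=pose();print(p,s["force"],s["wrist_torque"])
save("w52",np.hstack([crop(c,228,265,268,310,9),crop(c,382,265,422,310,9)]))
E
```

```text
[ 0.56255505 -0.08955745  0.03195417] [-0.58626111 -0.13239113 -2.00913048] [0.04768539 0.02383999 0.06651191]
```

View pics/w52.png

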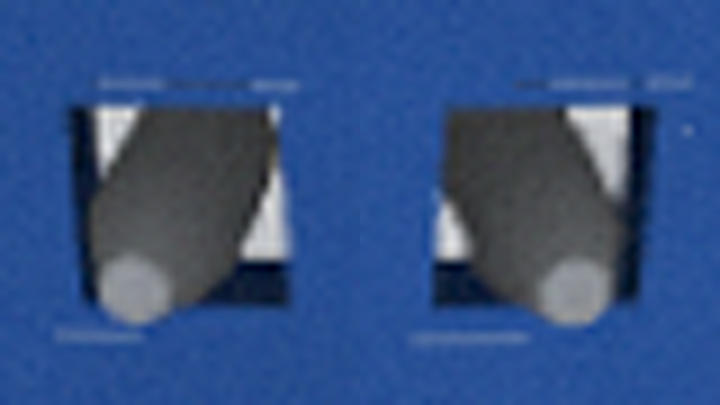

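Free of contact with the pegs through the holes. Last 4–5 mm, watching the force.

move_arm([
  [0,0,0.015,0,0,0,-1],
  [0,0,0.03,0,0,0,-1],
  [0,0,0.04,0,0,0,-1],
  [0,0,0.04,0,0,0,-1],
])

```text
t: 43.65
tool_pos: [0.5627, -0.0896, 0.0282]
orientation: [-0.1, -3.14, 0.0]
force: [-0.1, 0.4, -2.1]
opening: 0.0138
```

move_arm([
  [0,0,0.008,0,0,0,-1],
  [0,0,0.012,0,0,0,-1],
  [0,0,0.012,0,0,0,-1],
])

```text
t: 43.95
tool_pos: [0.563, -0.0897, 0.0275]
orientation: [0.099, 3.14, -0.0]
force: [-2.3, 0.2, 0.4]
opening: 0.0138
```

move_arm([
  [0,0,0,0,0,0,-0.6],
  [0,0,0,0,0,0,-0.4],
  [0,0,0,0,0,0,-0.2],
  [0,0,0,0,0,0,-0.2],
  [0,0,-0.3,0,0,0,-0.2],
  [0,0,-0.7,0,0,0,-0.2],
  [0,0,-1,0,0,0,-0.2],
])

```text
t: 44.65
tool_pos: [0.5632, -0.0898, 0.1292]
orientation: [0.1, 3.139, -0.001]
force: [0.6, -0.3, 0.4]
opening: 0.0367
```

move_arm([
  [0,0,-0.5,0,0,0,0],
  [0.5,0,-1,0,0,0,0],
  [1,0,-1,0,0,0,0],
  [1,0,-1,0,0,0,0],
])

```text
t: 45.05
tool_pos: [0.4613, -0.0833, 0.2294]
orientation: [0.099, 3.137, -0.002]
force: [1.0, 0.2, -0.7]
opening: 0.0464
```

```bash
python3 - <<'E'
from plate import *
s=read_state();print(s["tool_pos"],s["force"],s["t"])
c=cam("scene");save("s53",crop(c,200,240,345,370,5));c=cam("wrist");save("w53",c["frame"]);save("t53",cam("top")["frame"])
E
```

```text
[ 0.46132261 -0.08325066  0.22941275] [ 1.02617311  0.24543143 -0.70664964] 45.05
```

View pics/s53.png

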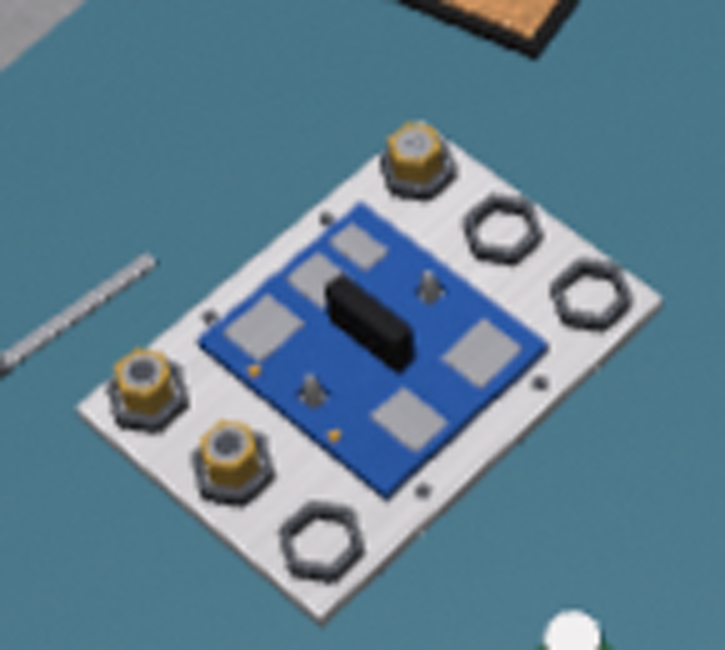

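View pics/w53.png

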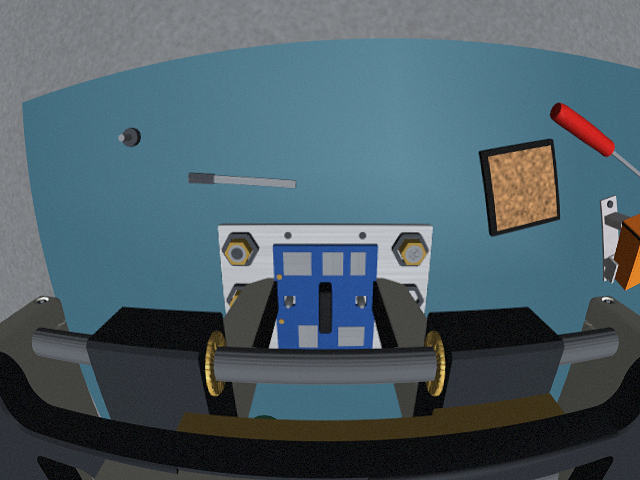

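View pics/t53.png

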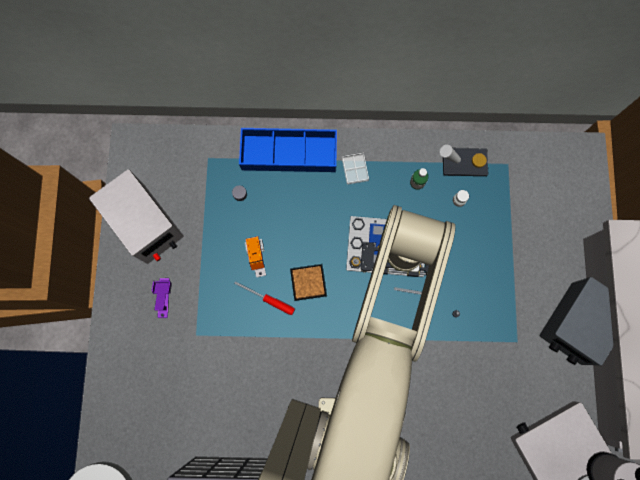

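```bash
python3 - <<'E'
from plate import *
import pickle
T0,S0=pickle.load(open("ts.pkl","rb"))
T=avg("top",2);S=avg("scene",2)
def tube(p):
    B=box(-.019,.019,-.019,.019,-.045,.045);a=np.radians(20)
    z=np.array([np.cos(p[2])*np.cos(a),np.sin(p[2])*np.cos(a),-np.sin(a)]);y=np.array([-np.sin(p[2]),np.cos(p[2]),0])
    return B@np.array([np.cross(y,z),y,z])+[p[0],p[1],.052 if len(p)<4 else p[3]]
rt=(225,215,290,290);rs=(320,170,400,230)
for n,a,b in(("before",T0,S0),("after",T,S)):
    for c,r in((a,rt),(b,rs)):
        m=mask(c,r,(5,150,60),(22,255,255));print(n,fitpose([(c,m,r,tube)],[.525,.307,.24],[.01,.01,.1]).x.round(4))
rs=(235,270,315,345)
for z in (.012,.016,.022):
    f=lambda p:plate([*p,z])
    r=fitpose([(S,fill(mask(S,rs,(105,120,60),(125,255,255))),rs,f)],[.56,-.088,-.06],[.01,.01,.1]);print(z,r.x,r.fun)
# reference: holder cups in same scene view? print scene-frame offset via earlier plate compare
E
```

```text
before [0.5265 0.307  0.2567]
before [0.525  0.3081 0.2269]
after [0.524  0.3078 0.2633]
after [0.5209 0.3089 0.2683]
0.012 [ 0.56055312 -0.09057748 -0.06836574] 67.51812379853902
0.016 [ 0.56274839 -0.09244662 -0.06346729] 84.10574394463667
0.022 [ 0.56542762 -0.09406806 -0.05981169] 108.15437139561708
```

```bash
python3 - <<'E'
from plant import *
print(close_job()); print(read_state()["t"])
E
```

```text
the job is handed in; nothing more can be done
None
the job is handed in; nothing more can be done
```

I finished the whole job and handed it in at about 45 s of the 210 s allowed; no verdict was reported.

- **Tube and wedged bushing:** I took the tube from the cradle and rapped it mouth down on the block. The raps pushed it back and tilted it in the jaws, so I stood it on the bench, gripped it again and laid it back in the cradle.
- **Bushings:** Only two loose bushings were on the bench, so three in all with the wedged one. Each stands in its own cup. One caught on a cup rim at first (about 12 N), and I shifted it and reseated it.
- **Plate:** It had been knocked about 35 mm before I reached it. I found it again, lowered it over both pegs and felt contact at the expected fully-down height.

**Last checks:**
- The scene image shows all three bushings upright and low in their cups, about 1 mm or less off centre.
- The plate fit is best at the seated height of 12 mm, at a yaw matching the holder's.
- The tube lies mouth to the low end, about 3–4 mm from where it started.
- The other tools look unmoved, but I judged that by eye only.
- The gripper was clear of everything.

**Disagreements:** The top and scene cameras differed by 2–4 mm, and the top camera by about 3 mm from the wrist camera. I relied on the wrist camera for the fits. The final tube yaw reads 0.26–0.27 rad, against 0.23–0.26 rad at the start, which is well inside the limit.

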